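# Unload the washed staining pots

## Task

The staining pots in the wash rack are clean: pull the hitch clip out of the rack's pin and lay it in the small steel dish, then swing the hold-down gate right back. Stand every pot that is in the rack mouth-up on the black rubber mat, ready to be filled, and then lower the empty rack's gate gently until it is fully down; the clip stays in the dish for the next load. Leave the other things on the bench as they are.

Things in the scene. Friction and masses are not known exactly. Their poses are not given: they have to be found in the camera images.
- rack: White wash rack, fixed; origin on the bench under the pot row's middle, x from the front to the hinge side, y along the row. Floor 20 mm up. Pots in three places, y -90, 0, 90, framed by ribs 48 mm above the bench: 20 mm wide along x at y -135, -45, 45, 135; rails along y with inner faces at x -44, 36. Posts 116 mm high at x 50, y -128, 128. Dark pin 18 mm across at x -105, y 0, 134 mm high.
- pin_hole (a point): Centre of the pin's cross hole (9.5 mm wide, 12 mm high), 117.5 mm above the bench; it runs along the rack's y. The clip is clear of it when drawn 60 mm or more along the rack's -y. The coil overhangs free of the prongs: fingers can take it from above, closing across the legs (34 mm).
- clip: R-clip of dark 6 mm wire, 60 g: a coil 34 mm across, 12 mm high; a straight leg (axis y = -7, to x = 95 mm) and a bowed leg (y = 9, to x = 89) run from it along +x. Origin under the coil's centre, underside z = 0, legs z 0 to 6 mm. At the start flat on the gate's prongs, underside 114 mm above the bench, straight leg through the pin hole, legs along rack +y, coil 48 to 55 mm to the pin's -y side.
- clip_tip (a point): Free end of the clip's straight leg, at x = 95, y = -7, z = 3 mm of the clip.
- gate (a joint): Hold-down gate's angle: 0 = level, fully down; opens up and away from the robot's side to 1.72 rad, just past upright, where it stays; below about 1.5 rad it falls shut. It cannot rise while the clip is in the pin. 0.35 kg frame of 8 mm rod reaching 108 mm from its hinge; two prongs (22 mm apart, 10 mm wide) reach 180 mm, either side of the pin.
- gate_hinge (a point): Point on the gate's hinge axis, level with the middle of its handle; the axis runs along the rack's y, 110 mm above the bench, at rack x = +50 mm. The gate turns about rack +y.
- gate_grip (a point): Middle of the gate's handle, a round bar 10 mm thick and 70 mm long along the rack's y, 153 mm from the hinge axis in the gate's plane, 45 mm in front of the gate's front rod; at rack y = +85 mm. Free above and below; fingers from above, closing along the rack's x, can hold it through the whole swing.
- pot_a: Square stainless-steel pot, 56 x 56 mm, 80 mm tall, wall 3 mm, base 4 mm, open at one end (mouth), 0.11 to 0.21 kg. Origin in the middle of the mouth, level with the rim; z runs from mouth to base, so z up = mouth down, z down = mouth up; base's outer face at z = +80 mm; x, y square to its flat sides. Starts mouth-down in one of the rack's three places, turned up to 0.1 rad.
- pot_b: Square stainless-steel pot, 56 x 56 mm, 80 mm tall, wall 3 mm, base 4 mm, open at one end (mouth), 0.11 to 0.21 kg. Origin in the middle of the mouth, level with the rim; z runs from mouth to base, so z up = mouth down, z down = mouth up; base's outer face at z = +80 mm; x, y square to its flat sides. Starts mouth-down in one of the rack's three places, turned up to 0.1 rad.
- pot_c: Square stainless-steel pot, 56 x 56 mm, 80 mm tall, wall 3 mm, base 4 mm, open at one end (mouth), 0.11 to 0.21 kg. Origin in the middle of the mouth, level with the rim; z runs from mouth to base, so z up = mouth down, z down = mouth up; base's outer face at z = +80 mm; x, y square to its flat sides. Starts mouth-down in one of the rack's three places, turned up to 0.1 rad.
- mat: Fixed flat black rubber mat, 180 mm (x) x 320 mm (y) x 4 mm thick; origin under its centre, top at z = 4 mm. Rack and mat stand on opposite sides of the bench, either way round.
- dish: Fixed open steel dish, 110 mm (x) x 160 mm (y) outside, 22 mm high, walls and floor 3 mm; origin under its centre.
- slide_box: bystander: flat grey slide box with white lid, 90 x 42 x 26 mm, between rack and mat; origin under its centre
- petri_dish: bystander: single closed Petri dish, 92 mm across, 16 mm tall; origin under its centre
- pipette: bystander: hand pipette lying on the bench, 240 mm long along its x, 30 mm high; origin under its middle
Mind the look-alikes: they are no part of the job. Of the things shaped like the clip, the dark steel one is meant.

How it is judged:
On the way, in this order (a step that is already met when the one before it is completed fails the run):
1. the clip is drawn clear of the pin (distance between clip_tip and pin_hole above 0.105 m), for 0.2 s.
2. the clip lies in the dish and the gate is swung right back (x of clip in the frame of dish between -0.052 and 0.052 m and y of clip in the frame of dish between -0.077 and 0.077 m and x of clip_tip in the frame of dish between -0.052 and 0.052 m and y of clip_tip in the frame of dish between -0.077 and 0.077 m and z of clip in the frame of dish below 0.022 m and z of clip_tip in the frame of dish below 0.024 m and value of joint gate above 1.5 rad), for 0.2 s.
3. every pot stands mouth-up on the mat, with the gate still open (x of pot_a in the frame of mat between -0.085 and 0.085 m and y of pot_a in the frame of mat between -0.155 and 0.155 m and angle between each of pot_a, pot_b, pot_c's own z axis and vertical above 3.04159 rad and z of pot_a in the frame of mat between 0.078 and 0.091 m and x of pot_b in the frame of mat between -0.085 and 0.085 m and y of pot_b in the frame of mat between -0.155 and 0.155 m and z of pot_b in the frame of mat between 0.078 and 0.091 m and x of pot_c in the frame of mat between -0.085 and 0.085 m and y of pot_c in the frame of mat between -0.155 and 0.155 m and z of pot_c in the frame of mat between 0.078 and 0.091 m and value of joint gate above 0.8 rad), for 0.2 s.
At the end, for the whole second after the job is handed in: every pot present stands upright (within 0.1 rad) with its mouth up on the mat, its centre on the mat, the clip lies wholly within the dish with its coil and its tip on the floor of it, the gate is down within 0.06 rad, and all is at rest (x of pot_a in the frame of mat between -0.085 and 0.085 m and y of pot_a in the frame of mat between -0.155 and 0.155 m and angle between each of pot_a, pot_b, pot_c's own z axis and vertical above 3.04159 rad and z of pot_a in the frame of mat between 0.078 and 0.091 m and x of pot_b in the frame of mat between -0.085 and 0.085 m and y of pot_b in the frame of mat between -0.155 and 0.155 m and z of pot_b in the frame of mat between 0.078 and 0.091 m and x of pot_c in the frame of mat between -0.085 and 0.085 m and y of pot_c in the frame of mat between -0.155 and 0.155 m and z of pot_c in the frame of mat between 0.078 and 0.091 m and x of clip in the frame of dish between -0.052 and 0.052 m and y of clip in the frame of dish between -0.077 and 0.077 m and x of clip_tip in the frame of dish between -0.052 and 0.052 m and y of clip_tip in the frame of dish between -0.077 and 0.077 m and z of clip in the frame of dish below 0.022 m and z of clip_tip in the frame of dish below 0.024 m and value of joint gate below 0.06 rad and linear speed of each of pot_a, pot_b, pot_c, clip below 0.03 m/s); the robot touches nothing.
It fails at once if the gate is let drop (falls faster than 3 rad/s) (velocity of joint gate below -3 rad/s).
It fails at once if a bystander is pushed more than 40 mm or knocked over (distance of any of slide_box, petri_dish, pipette from where it was at the start of the episode above 0.04 m or angle between any of slide_box, petri_dish, pipette's own z axis and vertical above 0.5 rad).
It fails at once if a pot or the clip falls off the bench (height (world z) of any of pot_a, pot_b, pot_c, clip below -0.1 m).
Of pot_a, pot_b, pot_c only 2 to 3 are there at a start; the rules pass over those that are not, and their reading is None.
At some moment in a run one of pot_a, pot_b, pot_c may be knocked a few centimetres aside while the robot is not near it.
It also fails if it takes over 210 s, if anything falls off the work surface, if the arm or the gripper's body presses on something with over 40 N, if the wrist force passes 120 N, or if a joint passes its speed limit or range.

## Robot

A 7-joint arm with a two-finger parallel gripper is mounted at the origin on the work surface. World frame = base frame: x ahead of the robot, y to its left, z up, the work surface at z = 0. Lengths are in m, angles in rad, forces in N, time in s.
With the tool pointing down it reaches from about 0.425 to 0.875 m from the base axis. Payload 4.7 kg.
Tool frame: the origin (TCP) lies midway between the tips of the shut fingers; the grasp point (between the pads) lies 19 mm behind it; x points along the fingers, z is the direction in which the jaws open and shut, and the axes are right-handed (so a half turn about x gives the same grasp; the last joint's range is limited). The gripper opens to 87 mm and grips with 3 to 60 N. Pads are 19 mm wide; open, the fingers measure 117 mm over their backs; the gripper's body (75 mm by 190 mm) begins 51 mm behind the grasp point.
Start: joints at [1.278, 0.321, -0.07, 1.45, 0.023, 1.371, -0.057], TCP at [0.196, -0.62, 0.223] pointing down, gripper open.
Joint ranges: [-2.86, 2.86], [-0.3, 2.09], [-1.38, 1.24], [0.06, 2.45], [-1.56, 4.7], [0.09, 2.05], [-2.69, 2.69]. Speed limits (rad/s): [2.57, 2.57, 3.14, 3.14, 3.14, 3.14, 3.14].

## Interface

Orientations are given as a rotation vector (axis times angle).
In Python, from bench import ctrl gives the robot as it stands.
- The arm moves only by the shell command python3 -m pendant 'ROWS' [OPENING] [FORCE]. ROWS is JSON, a list of rows, each an object with "travel": the shift along the tool's x, y, z in m, a list of three; "twist": the turn about the tool's x in rad. In form: [{"travel": [x, y, z], "twist": twist}, ...]. A call has 1 to 10 rows; each row is the pose to reach, as a shift and turn from the pose measured when the call began, along the tool's axes at that moment; what a row does not reach only later rows make up. A row lasts 1/8 s, in which the tool goes at most 62.5 mm and 10.7 degrees, less where a joint would pass 70% of its speed; a pose out of reach is approached as far as the arm can. A call with a gripper value outside its range is refused whole. OPENING is the opening, from -1 (shut) to 1 (fully open), so that 0 is half open, set as the call begins (- or left out, the last holds). The fingers move at their own pace and stop on an object; FORCE is the grip in N (left out, the last holds). Time passes only in rows, so rows that repeat a pose let the fingers close. It gives the time, the measured TCP pose, the force and the opening at its end, in the units of the state.
- ctrl.get_state(): the state, without advancing time (a new reading comes with each control period).
- ctrl.get_image(name): name is "side" or "top"; returns the picture (400x640x3 uint8, red, green, blue); there is no depth.
- ctrl.camera_model(name): a dict with "K" (3x3 intrinsics, pixels), "rvec" (rotation vector, rad) and "tvec" (3), from world to camera coordinates, as OpenCV has them. Camera axes: x right, y down, z forward; pixel columns grow to the right and rows downward; lengths in m; the calibration is good to about 2 mm. A picture is of the moment at which its call begins. camera_model takes no time and is no camera call.
- ctrl.close_job(): hands the job in, once; it reports no verdict.
The state is a dict: "time": time; "joint_positions": joint angles; "qd": joint speeds; "joint_torque": joint torques, N m; "position": TCP position; "tool_rot": TCP orientation; "ft_force": force on the tool from outside, world axes, zero at the start; "torque": the same for the moment, N m; "grip_width": opening from 0.0 (shut) to 1.0 (fully open).
Only numpy, scipy, OpenCV 4.12 (cv2) and the standard library are available. Lean on these libraries where they do the work, as an engineer would, in place of code of your own. Each camera call takes 0.05 s, during which the arm holds its last target.

## Working session

There is one attempt and no reset: what is moved stays moved. The work goes in short steps, Python scripts to look and compute and a shell command to move; the robot and the scene stay as the last step left them, time stands still between calls to the robot, and variables do not carry over. Pictures are saved under pics/ and viewed, and the job is handed in when it is done.

```bash
ls; mkdir -p pics; python3 - <<'E'
from bench import ctrl
import cv2
print(ctrl.get_state())
for n in("side","top"):
    cv2.imwrite(f"pics/{n}0.png",ctrl.get_image(n)[:,:,::-1]); print(n,ctrl.camera_model(n))
E
```

```text
pics
{'time': 0.0, 'joint_positions': array([ 1.27807436,  0.32178581, -0.07011126,  1.45168629,  0.02257127,
        1.37079606, -0.05688203]), 'qd': array([ 0.00043568,  0.002413  , -0.0017107 , -0.00077142,  0.00020567,
       -0.00066244,  0.00022136]), 'joint_torque': array([-1.42497947e-04, -4.91291893e+01, -4.03847108e-01, -3.12533891e+01,
       -6.40511164e-02,  4.35802387e-02,  1.36190197e-04]), 'position': array([ 0.19612853, -0.61911728,  0.2214802 ]), 'tool_rot': array([ 0.98132633,  1.34049628, -0.97956024]), 'ft_force': array([-0.17844317, -0.12498346,  0.24312271]), 'torque': array([-0.02027572, -0.02028651, -0.03152673]), 'grip_width': 1.0012666284424405}
side {'K': array([[363.85373231,   0.        , 318.37313173],
       [  0.        , 363.85373231, 194.528368  ],
       [  0.        ,   0.        ,   1.        ]]), 'rvec': array([ 0.8237183 , -2.30129236,  1.32875028]), 'tvec': array([0.35955292, 0.26910279, 0.75833449])}
top {'K': array([[405.10174945,   0.        , 321.33523924],
       [  0.        , 405.10174945, 192.46062932],
       [  0.        ,   0.        ,   1.        ]]), 'rvec': array([ 1.99068383, -2.23237344,  0.23677005]), 'tvec': array([-0.00664439,  0.53471318,  1.09297939])}
```

View pics/side0.png

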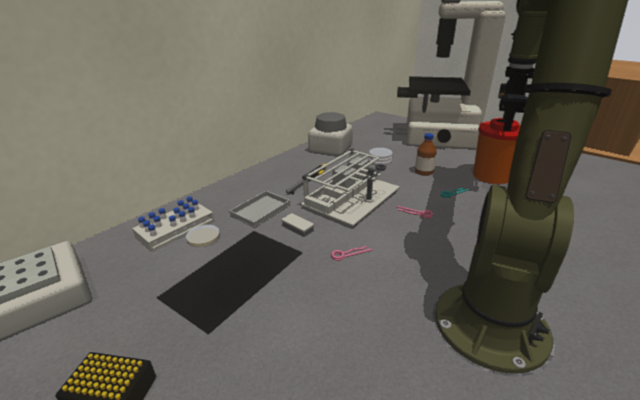

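View pics/top0.png

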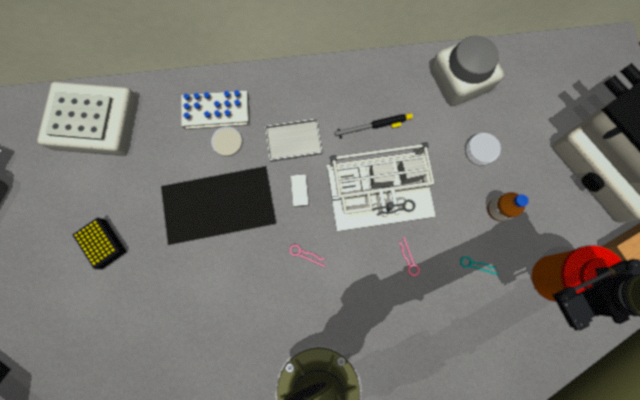

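The side and top views show the mat (top ~218,205), dish (293,138), slide box (299,190), petri dish (226,141) and pipette (375,125). The rack is at ~(382,185), with the dark clip on it at ~(395,207). The other clip-shaped things are pink at (307,254) and (410,257), and teal at (478,265). Only the one at the pin is dark steel. I'll enlarge the rack to confirm.

```bash
cat > h.py <<'E'
import numpy as np, cv2
from bench import ctrl
def cam(n):
    m=ctrl.camera_model(n); R=cv2.Rodrigues(np.array(m['rvec']))[0]; return m['K'],R,np.array(m['tvec'])
def ray(n,uv):
    K,R,t=cam(n); d=R.T@np.linalg.solve(K,[uv[0],uv[1],1.]); return -R.T@t,d
def onz(n,uv,z):
    c,d=ray(n,uv); return c+d*(z-c[2])/d[2]
def proj(n,P):
    K,R,t=cam(n); p=K@(R@np.array(P,float)+t); return p[:2]/p[2]
def tri(a,b):
    c1,d1=ray('top',a); c2,d2=ray('side',b)
    A=np.stack([d1,-d2],1); s=np.linalg.lstsq(A,c2-c1,rcond=None)[0]
    p,q=c1+s[0]*d1,c2+s[1]*d2; return (p+q)/2,np.linalg.norm(p-q)
def crop(n,fn,x0,y0,x1,y1,s,src=None):
    im=ctrl.get_image(n)[:,:,::-1] if src is None else cv2.imread(src)
    c=cv2.resize(im[y0:y1,x0:x1],None,fx=s,fy=s,interpolation=cv2.INTER_CUBIC)
    cv2.imwrite(fn,c)
E
python3 - <<'E'
from h import *
crop('top','pics/t1.png',320,130,445,235,6,'pics/top0.png')
crop('side','pics/s1.png',280,140,410,225,6,'pics/side0.png')
E
```

```text
(no output)
```

View pics/t1.png

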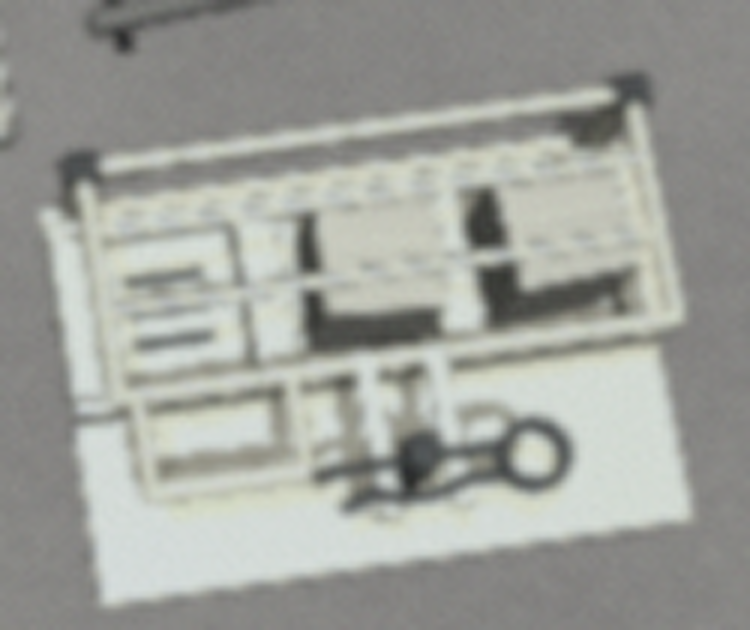

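View pics/s1.png

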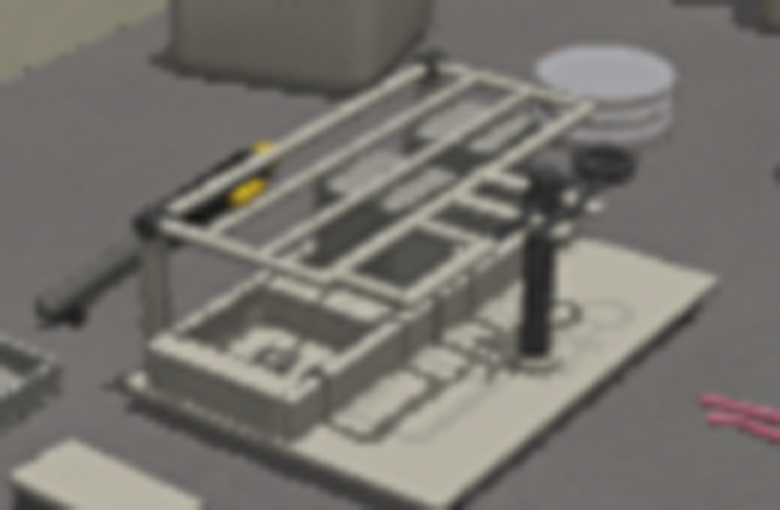

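The crops show the dark clip on the prongs, with its coil at top px (409,205) and its straight leg through the pin at px (390,204). Pots stand in the middle and right places, and the left place is empty. Next I'll measure poses.

```bash
python3 - <<'E'
from h import *
np.set_printoptions(precision=4,suppress=True)
pl=onz('top',(333.3,158),.116); pr=onz('top',(425,145),.116)
print('posts',pl,pr,np.linalg.norm(pl-pr))
yv=(pl-pr)[:2]; yaw=np.arctan2(-yv[0],yv[1]); print('yaw',yaw)
pin=onz('top',(390.2,203.5),.134); print('pin',pin)
th=yaw; R=np.array([[np.cos(th),-np.sin(th)],[np.sin(th),np.cos(th)]])
o1=((pl+pr)/2)[:2]-R@[.05,0]; o2=pin[:2]-R@[-.105,0]; print('orig',o1,o2)
o=(o1+o2)/2
W=lambda x,y:o+R@[x,y]
print('coil',onz('top',(409.2,205.3),.12),W(-.105,-.05))
print('grip',onz('top',(358.3,210.3),.11),W(-.103,.085))
print('prong side check', proj('side',[*W(-.105,0),.134]),proj('side',[*W(.05,.128),.116]), proj('side',[*W(.05,-.128),.116]))
im=cv2.imread('pics/top0.png'); hsv=cv2.cvtColor(im,cv2.COLOR_BGR2HSV)
m=(hsv[...,2]<35).astype(np.uint8); m[:,:155]=0;m[:,285:]=0;m[:155]=0;m[250:]=0
c=max(cv2.findContours(m,0,2)[0],key=cv2.contourArea); r=cv2.minAreaRect(c); b=cv2.boxPoints(r)
P=np.array([onz('top',p,.004)for p in b]);print('mat',P,P.mean(0))
crop('top','pics/dish0.png',255,105,335,215,7,'pics/top0.png')
E
```

```text
posts [ 0.61   -0.1098  0.116 ] [ 0.6182 -0.3655  0.116 ] 0.25587730392809993
yaw 0.032081612255878675
pin [ 0.4638 -0.2422  0.134 ]
orig [ 0.5641 -0.2392] [ 0.5688 -0.2388]
coil [ 0.4556 -0.2943  0.12  ] [ 0.4631 -0.2923]
grip [ 0.4592 -0.1591  0.11  ] [ 0.4608 -0.1574]
prong side check [370.4288 167.4465] [304.9128 174.4663] [351.1951 148.4677]
mat [[0.6115 0.4126 0.004 ]
 [0.6407 0.0933 0.004 ]
 [0.47   0.0754 0.004 ]
 [0.4435 0.3857 0.004 ]] [0.5414 0.2417 0.004 ]
```

View pics/dish0.png

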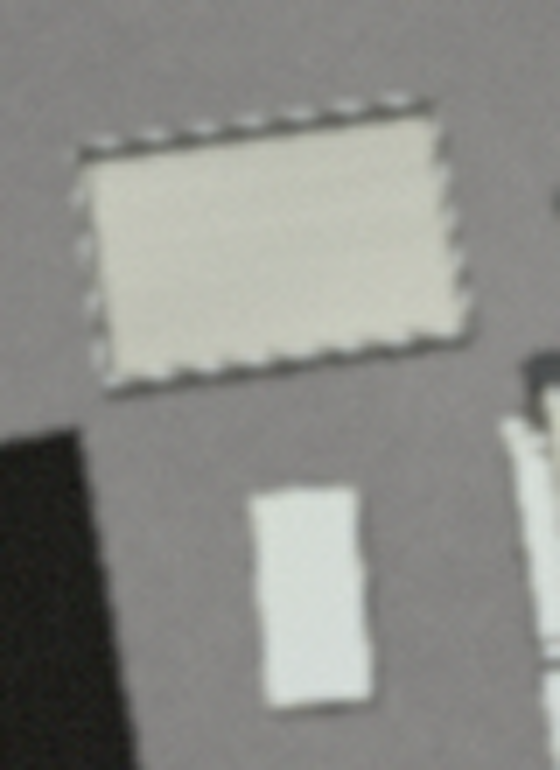

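```bash
cat >> h.py <<'E'
from scipy.spatial.transform import Rotation as Ro
np.set_printoptions(precision=4,suppress=True)
YAW=.031; O=np.array([.566,-.239])
def RW(x,y,z=0):
    c,s=np.cos(YAW),np.sin(YAW); return np.array([O[0]+c*x-s*y,O[1]+s*x+c*y,z])
def tool():
    s=ctrl.get_state(); return s,np.array(s['position']),Ro.from_rotvec(s['tool_rot']).as_matrix()
def go(pts,jaw=None):
    """pts: world TCP targets; jaw: world yaw of jaw (tool z) axis, mod pi"""
    s,p,R=tool(); print('t',s['time'],'tcp',p,'x',R[:,0],'z',R[:,2],'F',s['ft_force'],'w',s['grip_width'])
    j=np.arctan2(R[1,2],R[0,2])
    if jaw is not None:
        d=(jaw-j+np.pi/2)%np.pi-np.pi/2
        print('jaw now %.4f twist %.4f (other %.4f) q7 %.3f'%(j,-d,-d+np.pi*np.sign(d),s['joint_positions'][6]))
    for q in np.atleast_2d(pts): print('travel',R.T@(np.array(q)-p))
E
python3 - <<'E'
from h import *
D=[onz('top',(255+a/7,105+b/7),.022) for a,b in((80,150),(432,97),(470,335),(108,388))]
D=np.array(D);print(D,D.mean(0)); y=D[0]-D[1]+D[3]-D[2]; print('dish yaw',np.arctan2(-y[0],y[1]), np.linalg.norm(y)/2)
coil=RW(-.112,-.051); print(coil, RW(-.103,.085))
go([[coil[0],coil[1],.17],[coil[0],coil[1],.101]],YAW)
E
```

```text
[[ 0.7604  0.0736  0.022 ]
 [ 0.7673 -0.0806  0.022 ]
 [ 0.6579 -0.0846  0.022 ]
 [ 0.6521  0.071   0.022 ]] [ 0.7094 -0.0052  0.022 ]
dish yaw 0.040899480825889935 0.1550720699408068
[ 0.4556 -0.2934  0.    ] [ 0.4604 -0.1572  0.    ]
t 0.1 tcp [ 0.1961 -0.6192  0.2216] x [-0.0006  0.0016 -1.    ] z [ 0.302  -0.9533 -0.0017] F [-0.5711 -0.5529  0.4817] w 1.0000525810560426
jaw now -1.2640 twist -1.2950 (other 1.8466) q7 -0.057
travel [ 0.0519  0.3458 -0.2321]
travel [ 0.1209  0.3458 -0.2319]
```

```bash
python3 -m pendant '[{"travel":[-0.06,0,0],"twist":0},{"travel":[-0.06,0.05,-0.035],"twist":-0.18},{"travel":[-0.06,0.1,-0.07],"twist":-0.36},{"travel":[-0.06,0.15,-0.1],"twist":-0.54},{"travel":[-0.06,0.2,-0.135],"twist":-0.72},{"travel":[-0.06,0.25,-0.17],"twist":-0.9},{"travel":[-0.04,0.3,-0.2],"twist":-1.08},{"travel":[-0.02,0.346,-0.232],"twist":-1.2},{"travel":[0,0.346,-0.232],"twist":-1.295},{"travel":[0,0.346,-0.232],"twist":-1.295}]' 0.15 20
python3 - <<'E'
from h import *
crop('top','pics/t2.png',320,130,445,235,6)
crop('side','pics/s2.png',280,110,440,225,5)
coil=RW(-.112,-.051)
go([[coil[0],coil[1],.17],[coil[0],coil[1],.101]],YAW)
E
```

```text
time: 1.35
position: [0.4549, -0.2926, 0.2201]
tool_rot: [-0.022, 1.575, 0.027]
ft_force: [0.2, -0.9, 0.9]
grip_width: 0.577
t 1.45 tcp [ 0.4554 -0.2944  0.2222] x [-0.0009  0.0015 -1.    ] z [ 0.9996  0.0277 -0.0008] F [ 0.6046 -0.7072  0.9699] w 0.575618530599942
jaw now 0.0277 twist -0.0033 (other 3.1383) q7 0.511
travel [0.0522 0.0009 0.0003]
travel [0.1212 0.0008 0.0004]
```

View pics/t2.png

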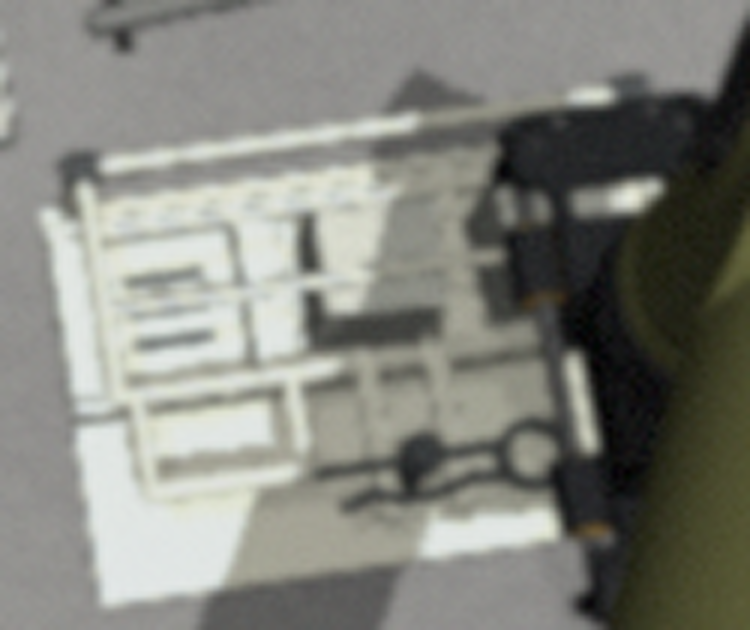

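View pics/s2.png

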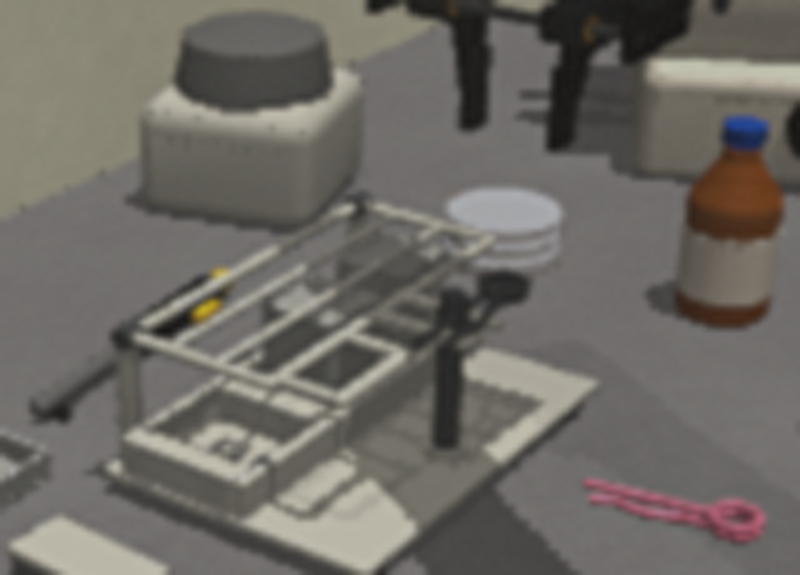

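The gripper hovers to the right of and over the coil. The coil is at top px (408.5,205.3) and side px (380.6,167.6), and I'll triangulate it as a check.

```bash
python3 - <<'E'
from h import *
print(tri((408.7,205.3),(380.6,167.6)), RW(-.112,-.051))
print('pin',tri((390.2,203.5),(280+453/5,110+295/5)))
E
python3 -m pendant '[{"travel":[0.04,0.001,0],"twist":0},{"travel":[0.08,0.001,0],"twist":0},{"travel":[0.105,0.001,0],"twist":0},{"travel":[0.119,0.001,0],"twist":0},{"travel":[0.119,0.001,0],"twist":0}]' 0.15 20
```

```text
(array([ 0.4561, -0.2942,  0.1156]), np.float64(0.0005899247133156936)) [ 0.4556 -0.2934  0.    ]
pin (array([ 0.4635, -0.2442,  0.1277]), np.float64(0.0031639353925395023))
time: 2.08
position: [0.4549, -0.2938, 0.1032]
tool_rot: [-0.019, 1.572, 0.022]
ft_force: [0.5, 0.3, 0.2]
grip_width: 0.575
```

```bash
python3 -m pendant '[{"travel":[0,0,0],"twist":0},{"travel":[0,0,0],"twist":0},{"travel":[0,0,0],"twist":0},{"travel":[0,0,0],"twist":0}]' -1 20
python3 - <<'E'
from h import *
s,p,R=tool()
go([p+np.array([np.sin(YAW),-np.cos(YAW),0])*.075],YAW)
crop('side','pics/s3.png',280,110,440,225,5)
E
```

```text
time: 2.58
position: [0.4555, -0.2943, 0.104]
tool_rot: [-0.02, 1.571, 0.021]
ft_force: [-0.3, -0.6, 2.3]
grip_width: 0.39
t 2.575 tcp [ 0.4555 -0.2943  0.104 ] x [ 0.0001  0.0006 -1.    ] z [0.9997 0.0259 0.0001] F [-0.2712 -0.5753  2.3139] w 0.3897550767252598
jaw now 0.0259 twist -0.0051 (other 3.1365) q7 0.468
travel [-0.     -0.075   0.0004]
```

View pics/s3.png

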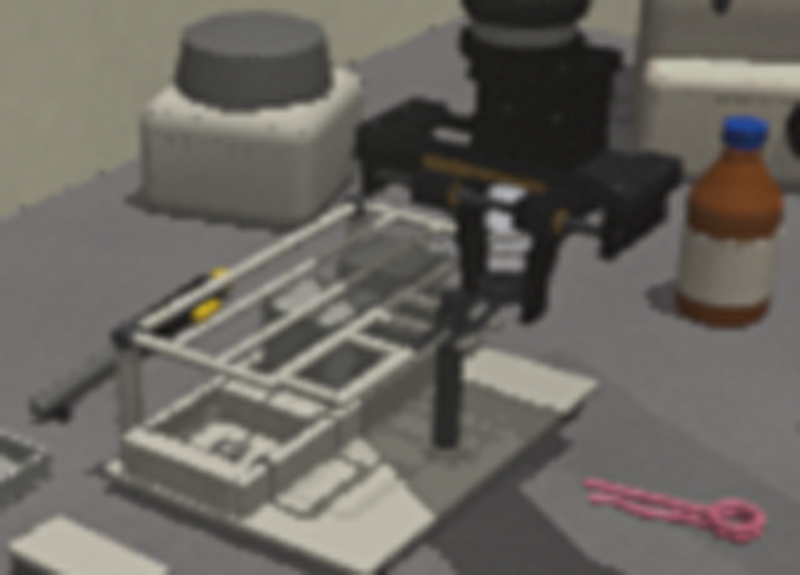

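The grip width of 34 mm matches the coil, so it's held. Now I'll draw it along rack -y.

```bash
python3 -m pendant '[{"travel":[0,-0.012,0],"twist":0},{"travel":[0,-0.024,0],"twist":0},{"travel":[0,-0.036,0],"twist":0},{"travel":[0,-0.048,0],"twist":0},{"travel":[0,-0.06,0],"twist":0},{"travel":[0,-0.072,0],"twist":0},{"travel":[0,-0.08,0],"twist":0},{"travel":[0,-0.08,0],"twist":0},{"travel":[0,-0.08,0],"twist":0}]'
python3 - <<'E'
from h import *
crop('side','pics/s4.png',280,110,440,225,5)
crop('top','pics/t4.png',320,130,445,235,6)
E
```

```text
time: 3.75
position: [0.4576, -0.3737, 0.1038]
tool_rot: [-0.02, 1.571, 0.022]
ft_force: [0.5, 0.6, -0.5]
grip_width: 0.389
```

View pics/s4.png

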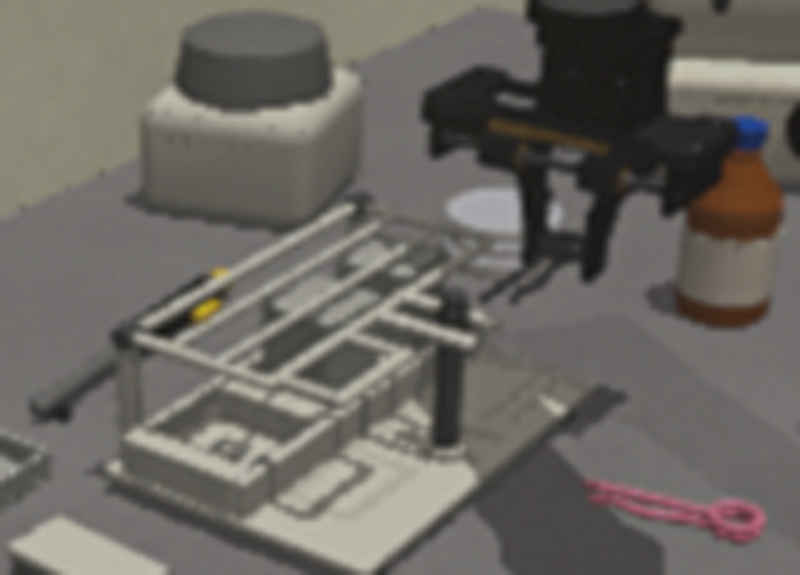

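View pics/t4.png

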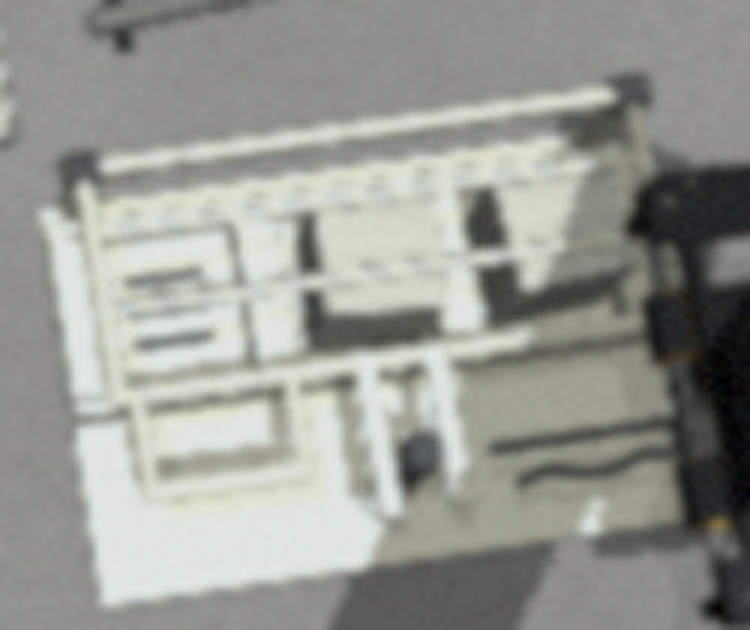

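The clip is out with both legs in the jaws, tip at crop (492,445). Next I'll lift it and take it to the dish.

```bash
python3 -m pendant '[{"travel":[-0.05,0,0],"twist":0},{"travel":[-0.1,0,0],"twist":0},{"travel":[-0.15,0,0],"twist":0},{"travel":[-0.15,0,0],"twist":0},{"travel":[-0.15,0,0],"twist":0}]'
python3 - <<'E'
from h import *
c,s=np.cos(.041),np.sin(.041); D=np.array([.7094,-.0052])
t=D+np.array([-s,c])*-.04
go([[*t,.25],[*t,.06],[*t,.007]],.041)
E
```

```text
time: 4.47
position: [0.4575, -0.3733, 0.2534]
tool_rot: [-0.021, 1.571, 0.022]
ft_force: [-0.6, 0.4, -1.6]
grip_width: 0.39
t 4.475 tcp [ 0.4575 -0.3733  0.2534] x [-0.0006  0.0011 -1.    ] z [ 0.9996  0.0272 -0.0005] F [-0.5887  0.4198 -1.6364] w 0.39042420125885763
jaw now 0.0272 twist -0.0138 (other 3.1278) q7 0.603
travel [0.0036 0.3211 0.2623]
travel [0.1936 0.3209 0.2624]
travel [0.2466 0.3209 0.2625]
```

```bash
python3 -m pendant '[{"travel":[0,0.04,0.03],"twist":0},{"travel":[0,0.08,0.065],"twist":0},{"travel":[0,0.12,0.1],"twist":0},{"travel":[0,0.16,0.13],"twist":0},{"travel":[0,0.2,0.165],"twist":0},{"travel":[0,0.24,0.2],"twist":-0.01},{"travel":[0,0.28,0.23],"twist":-0.01},{"travel":[0,0.321,0.262],"twist":-0.014},{"travel":[0,0.321,0.262],"twist":-0.014},{"travel":[0.05,0.321,0.262],"twist":-0.014}]'
python3 -m pendant '[{"travel":[0.05,0,0],"twist":0},{"travel":[0.1,0,0],"twist":0},{"travel":[0.14,0,0],"twist":0},{"travel":[0.14,0,0],"twist":0}]'
python3 - <<'E'
from h import *
c,s=np.cos(.041),np.sin(.041); D=np.array([.7094,-.0052])
t=D+np.array([-s,c])*-.04
crop('side','pics/s5.png',200,130,360,250,5)
crop('top','pics/t5.png',255,85,380,185,6)
go([[*t,.06],[*t,.007]],.041)
E
```

```text
time: 5.72
position: [0.7127, -0.0442, 0.2055]
tool_rot: [-0.033, 1.565, 0.034]
ft_force: [-0.4, -1.0, -0.9]
grip_width: 0.388
time: 6.22
position: [0.7089, -0.0453, 0.0597]
tool_rot: [-0.032, 1.576, 0.034]
ft_force: [-0.5, 0.1, -0.7]
grip_width: 0.387
t 6.325 tcp [ 0.7133 -0.0445  0.0657] x [ 0.0049  0.0009 -1.    ] z [0.9991 0.0422 0.0049] F [-0.1317  0.0939  0.2021] w 0.388631096520923
jaw now 0.0423 twist 0.0013 (other -3.1403) q7 -0.141
travel [ 0.0057 -0.0005 -0.0023]
travel [ 0.0587 -0.0006 -0.0025]
```

View pics/s5.png

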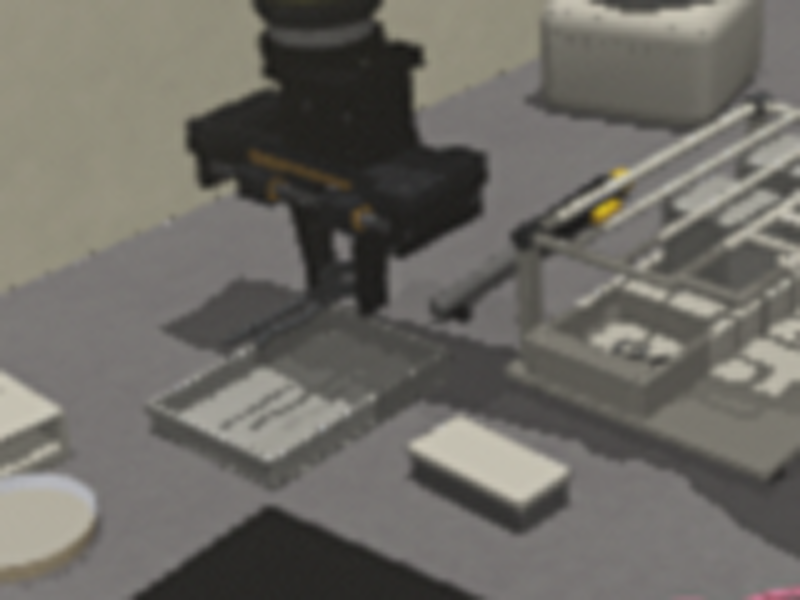

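View pics/t5.png

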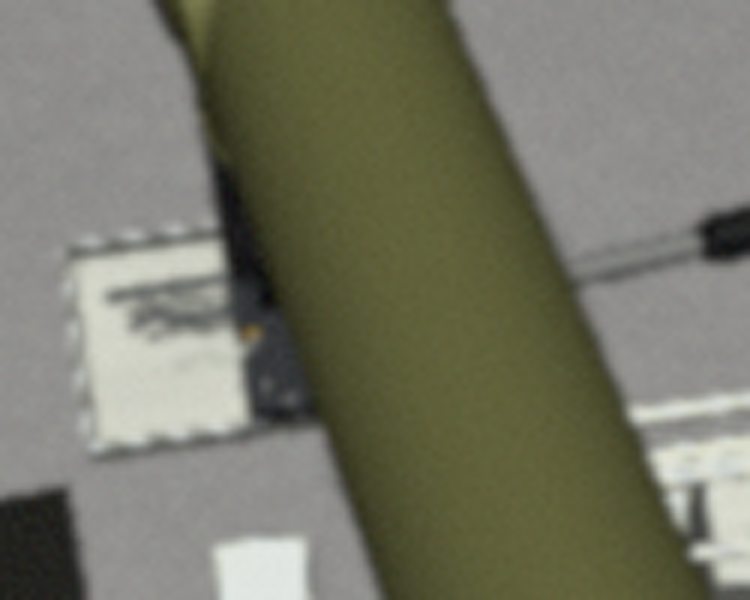

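The clip is over the dish with its legs along the dish's length, tip at top crop (107,297), inside the walls. Now lower.

```bash
python3 -m pendant '[{"travel":[0.025,-0.001,-0.002],"twist":0},{"travel":[0.04,-0.001,-0.003],"twist":0},{"travel":[0.053,-0.001,-0.003],"twist":0},{"travel":[0.056,-0.001,-0.003],"twist":0},{"travel":[0.056,-0.001,-0.003],"twist":0}]'
python3 - <<'E'
from h import *
crop('side','pics/s6.png',200,130,360,250,5)
go([[.709,-.045,.007]],.041)
E
```

```text
time: 6.95
position: [0.7109, -0.0455, 0.01]
tool_rot: [-0.033, 1.565, 0.034]
ft_force: [0.1, -0.3, 0.2]
grip_width: 0.389
t 7.0 tcp [ 0.7111 -0.0455  0.0103] x [ 0.0058  0.001  -1.    ] z [0.9991 0.0423 0.0058] F [ 0.5423  0.1538 -0.748 ] w 0.38575429969854974
jaw now 0.0423 twist 0.0013 (other -3.1403) q7 -0.159
travel [ 0.0033  0.0006 -0.0021]
```

View pics/s6.png

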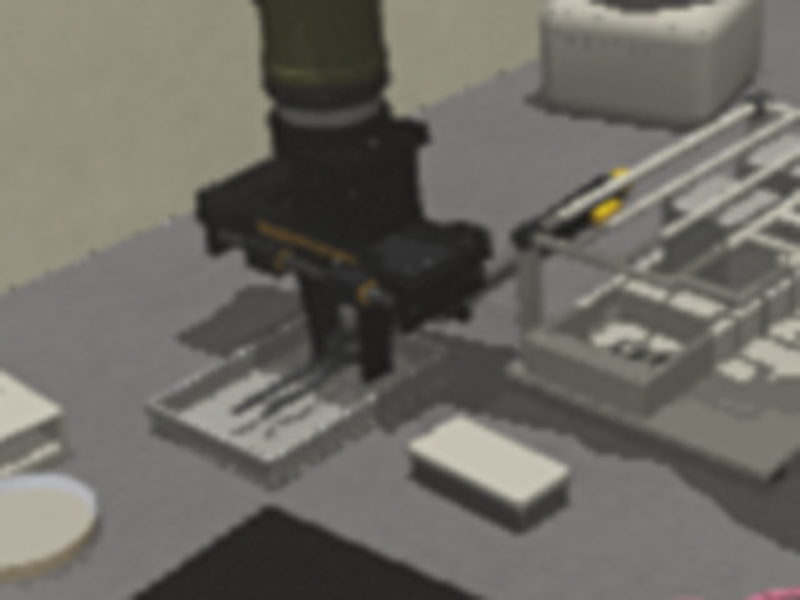

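```bash
python3 -m pendant '[{"travel":[0.004,0,-0.001],"twist":0},{"travel":[0.004,0,-0.001],"twist":0},{"travel":[0.004,0,-0.001],"twist":0},{"travel":[0.004,0,-0.001],"twist":0},{"travel":[-0.03,0,-0.001],"twist":0},{"travel":[-0.08,0,0],"twist":0},{"travel":[-0.14,0,0],"twist":0},{"travel":[-0.2,0,0],"twist":0},{"travel":[-0.24,0,0],"twist":0}]' 0.0
python3 - <<'E'
from h import *
crop('side','pics/s7.png',200,130,360,250,5)
g=RW(-.103,.085); print(g)
go([[*g[:2],.24],[*g[:2],.15],[*g[:2],.093]],YAW)
E
```

```text
time: 8.12
position: [0.7105, -0.0455, 0.2544]
tool_rot: [-0.033, 1.561, 0.034]
ft_force: [-0.5, -0.1, -0.5]
grip_width: 0.497
[ 0.4604 -0.1572  0.    ]
t 8.175 tcp [ 0.7123 -0.0453  0.2599] x [ 0.0173  0.0006 -0.9999] z [0.999  0.0419 0.0173] F [ 2.08   -0.0511  3.988 ] w 0.5013428367857282
jaw now 0.0420 twist 0.0110 (other -3.1306) q7 -0.091
travel [ 0.0155 -0.1013 -0.2567]
travel [ 0.1055 -0.1013 -0.2582]
travel [ 0.1625 -0.1013 -0.2592]
```

View pics/s7.png

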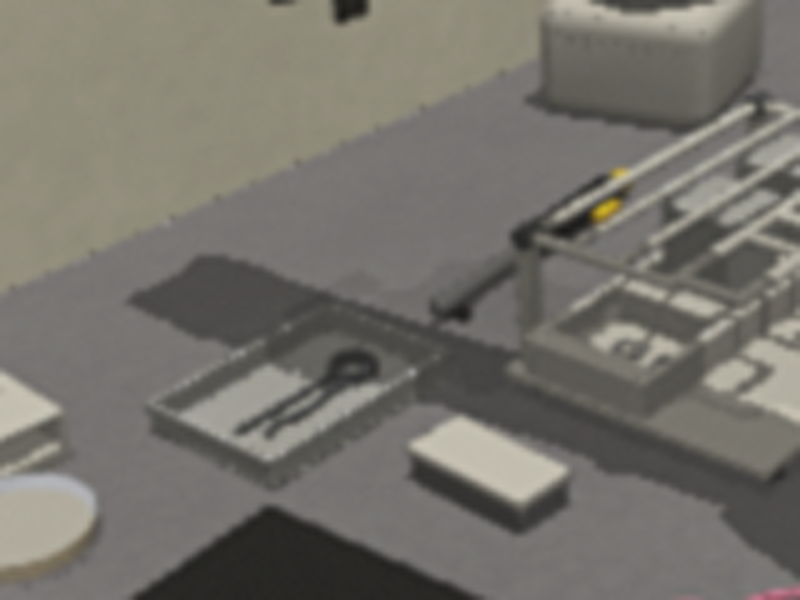

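The clip lies flat in the dish, coil at crop (352,365) and tip at (240,430). Next is the gate handle.

```bash
python3 -m pendant '[{"travel":[0.01,-0.02,-0.05],"twist":0},{"travel":[0.01,-0.04,-0.1],"twist":0},{"travel":[0.01,-0.06,-0.15],"twist":0},{"travel":[0.01,-0.08,-0.2],"twist":0.01},{"travel":[0.015,-0.101,-0.257],"twist":0.01},{"travel":[0.015,-0.101,-0.257],"twist":0.01},{"travel":[0.06,-0.101,-0.258],"twist":0.01},{"travel":[0.06,-0.101,-0.258],"twist":0.01}]' -0.31
python3 - <<'E'
from h import *
crop('side','pics/s8.png',280,100,440,225,5)
crop('top','pics/t8.png',300,130,425,235,6)
g=RW(-.103,.085)
go([[*g[:2],.15],[*g[:2],.091]],YAW)
E
```

```text
time: 9.18
position: [0.4584, -0.1557, 0.1932]
tool_rot: [-0.024, 1.558, 0.028]
ft_force: [0.1, 0.1, -0.2]
grip_width: 0.348
t 9.275 tcp [ 0.4608 -0.1564  0.1963] x [ 0.0178  0.0011 -0.9998] z [0.9993 0.0333 0.0179] F [-0.2569 -0.166   0.7173] w 0.3437780150224319
jaw now 0.0334 twist 0.0024 (other -3.1392) q7 0.319
travel [ 0.0463 -0.0009 -0.0012]
travel [ 0.1053 -0.0009 -0.0023]
```

View pics/s8.png

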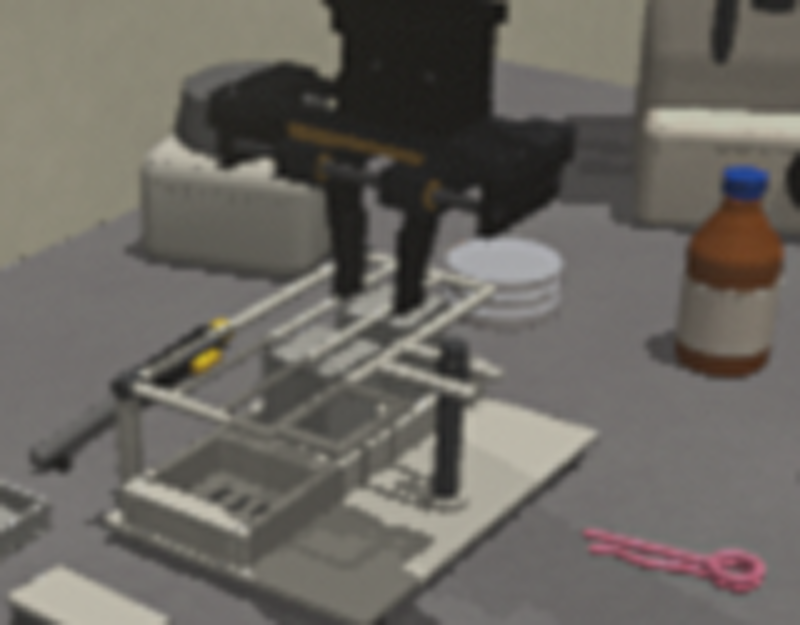

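View pics/t8.png

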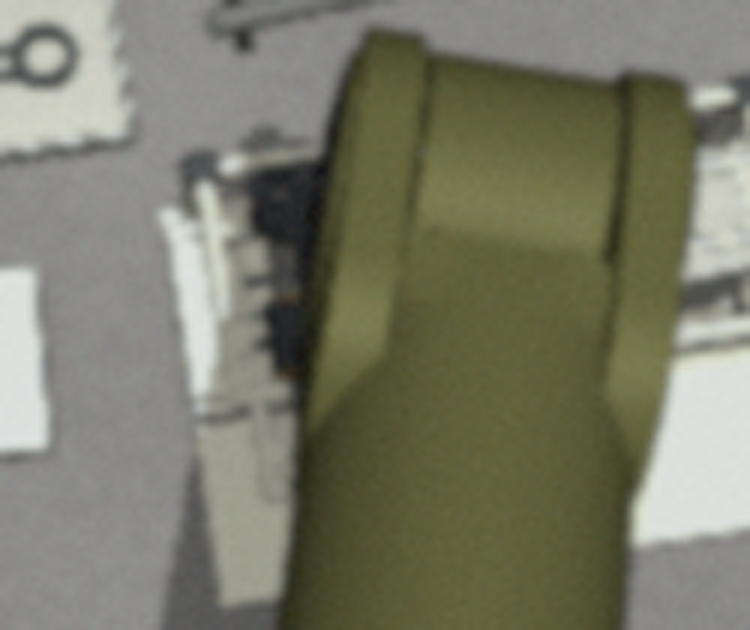

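```bash
python3 - <<'E'
from h import *
for y in(.05,.085,.12):
    p=proj('side',RW(-.103,y,.11)); print(p,(p-[280,100])*5)
p=proj('side',[.4608,-.1564,.1963]); print((p-[280,100])*5)
E
python3 -m pendant '[{"travel":[0.03,-0.001,-0.001],"twist":0},{"travel":[0.06,-0.001,-0.001],"twist":0},{"travel":[0.085,-0.001,-0.002],"twist":0},{"travel":[0.105,-0.001,-0.002],"twist":0},{"travel":[0.105,-0.001,-0.002],"twist":0}]'
python3 - <<'E'
from h import *
crop('side','pics/s9.png',280,100,440,225,5)
E
```

```text
[360.8472 180.3694] [404.2362 401.8469]
[354.4195 184.8005] [372.0973 424.0023]
[347.6996 189.4329] [338.4978 447.1647]
[375.5466 289.1954]
time: 9.9
position: [0.4613, -0.1569, 0.0915]
tool_rot: [-0.025, 1.553, 0.028]
ft_force: [0.5, 0.8, 0.5]
grip_width: 0.344
```

View pics/s9.png

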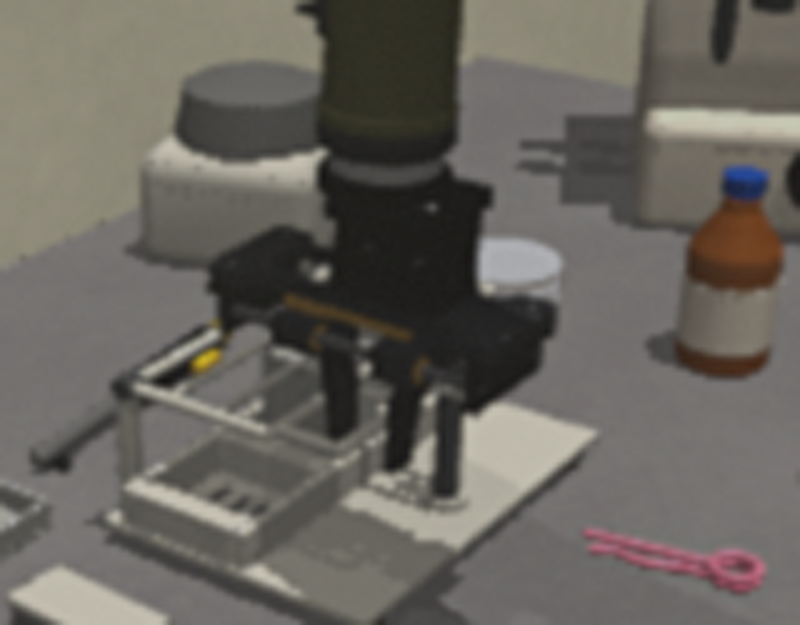

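```bash
python3 -m pendant '[{"travel":[0,0,0],"twist":0},{"travel":[0,0,0],"twist":0},{"travel":[0,0,0],"twist":0},{"travel":[0,0,0],"twist":0}]' -1 15
python3 - <<'E'
from h import *
s,p,R=tool(); 
c,sn=np.cos(YAW),np.sin(YAW)
P=[]
for a in np.arange(0.15,1.71,.15).tolist()+[1.68]:
    dx=.153*(1-np.cos(a)); dz=.153*np.sin(a); P.append(p+[c*dx,sn*dx,dz])
go(P,YAW)
E
```

```text
time: 10.45
position: [0.461, -0.1575, 0.093]
tool_rot: [-0.026, 1.554, 0.027]
ft_force: [-5.0, 0.3, 6.9]
grip_width: 0.108
t 10.45 tcp [ 0.461  -0.1575  0.093 ] x [ 0.017   0.0007 -0.9999] z [0.9993 0.0336 0.0171] F [-5.0347  0.326   6.9109] w 0.10797726961174554
jaw now 0.0336 twist 0.0026 (other -3.1390) q7 0.264
travel [-0.0228 -0.      0.0021]
travel [-0.0451 -0.      0.0076]
travel [-0.0663 -0.      0.0164]
travel [-0.0859 -0.0001  0.0282]
travel [-0.1036 -0.0001  0.0428]
travel [-0.1188 -0.0001  0.0599]
travel [-0.1314 -0.0002  0.0791]
travel [-0.1409 -0.0002  0.1   ]
travel [-0.1472 -0.0003  0.122 ]
travel [-0.1502 -0.0004  0.1448]
travel [-0.1497 -0.0004  0.1677]
travel [-0.1492 -0.0004  0.1722]
```

```bash
python3 -m pendant '[{"travel":[-0.011,0,0.001],"twist":0},{"travel":[-0.023,0,0.002],"twist":0},{"travel":[-0.034,0,0.0045],"twist":0},{"travel":[-0.045,0,0.0075],"twist":0},{"travel":[-0.056,0,0.0115],"twist":0},{"travel":[-0.066,0,0.0165],"twist":0},{"travel":[-0.076,0,0.022],"twist":0},{"travel":[-0.086,0,0.028],"twist":0},{"travel":[-0.095,0,0.035],"twist":0},{"travel":[-0.1035,0,0.043],"twist":0}]'
python3 - <<'E'
from h import *
s,p,R=tool(); h=RW(.05,.085,.11); g=p-R[:,0]*.019
print('hinge-handle dist',np.hypot(np.hypot(*(g-h)[:2]),(g-h)[2]), 'ang',np.arctan2((g-h)[2],np.dot(h[:2]-g[:2],[np.cos(YAW),np.sin(YAW)])))
c,sn=np.cos(YAW),np.sin(YAW)
P=[]
for a in [.85,.95,1.05,1.15,1.25,1.35,1.45,1.55,1.63,1.69]:
    q=h+[-c*.153*np.cos(a),-sn*.153*np.cos(a),.153*np.sin(a)]; P.append(q+R[:,0]*.019)
go(P,YAW)
crop('side','pics/s10.png',280,50,440,225,4)
E
```

```text
time: 11.7
position: [0.4996, -0.1562, 0.1981]
tool_rot: [-0.025, 1.561, 0.026]
ft_force: [-12.1, 1.7, 7.1]
grip_width: 0.108
hinge-handle dist 0.15640369712048688 ang 0.7538926645452342
t 11.7 tcp [ 0.4996 -0.1562  0.1981] x [ 0.0101  0.0008 -0.9999] z [0.9994 0.0329 0.0101] F [-12.0795   1.7366   7.0748] w 0.10759484061797328
jaw now 0.0330 twist 0.0020 (other -3.1396) q7 0.249
travel [-0.0078  0.0002  0.0131]
travel [-0.0171  0.0002  0.0252]
travel [-0.0253  0.0002  0.0382]
travel [-0.0321  0.0002  0.0519]
travel [-0.0375  0.0001  0.0662]
travel [-0.0414  0.0001  0.0809]
travel [-0.0439  0.0001  0.096 ]
travel [-0.0448  0.      0.1113]
travel [-0.0444  0.      0.1235]
travel [-0.0435 -0.      0.1327]
```

View pics/s10.png

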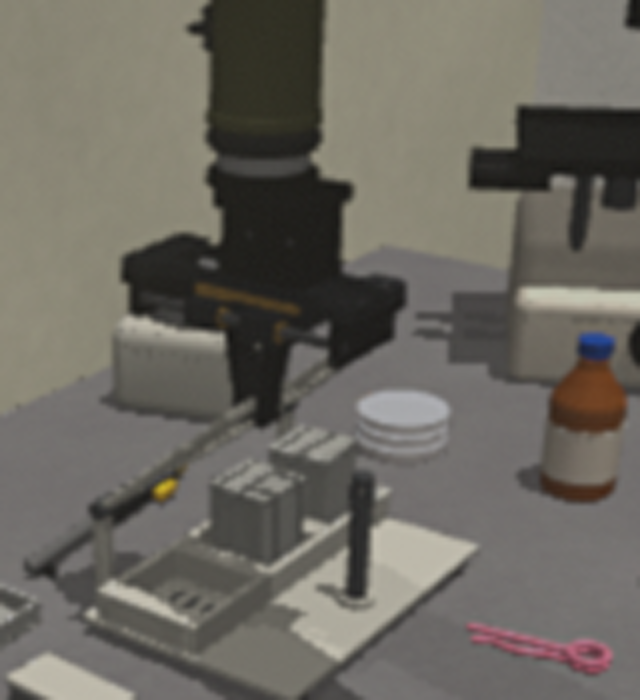

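```bash
python3 -m pendant '[{"travel":[-0.008,0,0.011],"twist":0},{"travel":[-0.017,0,0.023],"twist":0},{"travel":[-0.025,0,0.036],"twist":0},{"travel":[-0.032,0,0.05],"twist":0},{"travel":[-0.0375,0,0.064],"twist":0},{"travel":[-0.0415,0,0.079],"twist":0},{"travel":[-0.044,0,0.094],"twist":0},{"travel":[-0.045,0,0.109],"twist":0},{"travel":[-0.0445,0,0.122],"twist":0},{"travel":[-0.0435,0,0.131],"twist":0}]'
python3 - <<'E'
from h import *
s,p,R=tool(); h=RW(.048,.085,.11); g=p-R[:,0]*.019
print('dist',np.hypot(np.hypot(*(g-h)[:2]),(g-h)[2]), 'ang',np.arctan2((g-h)[2],np.dot(h[:2]-g[:2],[np.cos(YAW),np.sin(YAW)])))
print(s['ft_force'])
E
```

```text
time: 13.0
position: [0.6328, -0.152, 0.2454]
tool_rot: [-0.026, 1.556, 0.026]
ft_force: [-0.7, -1.0, 2.4]
grip_width: 0.11
dist 0.15587606101852977 ang 1.706993522313437
[-0.7088 -0.9947  2.3647]
```

```bash
python3 -m pendant '[{"travel":[0,0,0],"twist":0},{"travel":[0,0,0],"twist":0},{"travel":[0,0,0],"twist":0},{"travel":[-0.02,0,0],"twist":0},{"travel":[-0.06,0,0],"twist":0},{"travel":[-0.1,0,0],"twist":0},{"travel":[-0.13,0,0],"twist":0},{"travel":[-0.13,0,0],"twist":0}]' -0.3
python3 -m pendant '[{"travel":[0,0.05,-0.02],"twist":0},{"travel":[0,0.1,-0.04],"twist":0},{"travel":[0,0.15,-0.06],"twist":0},{"travel":[0,0.2,-0.08],"twist":0},{"travel":[0,0.25,-0.1],"twist":0},{"travel":[0,0.3,-0.12],"twist":0},{"travel":[0,0.3,-0.12],"twist":0}]'
python3 - <<'E'
from h import *
crop('side','pics/s11.png',280,50,440,225,4)
crop('top','pics/t11.png',320,100,455,235,5)
E
```

```text
time: 14.0
position: [0.632, -0.1518, 0.3801]
tool_rot: [-0.027, 1.549, 0.025]
ft_force: [-0.3, 0.8, -0.2]
grip_width: 0.348
time: 14.88
position: [0.4993, 0.1496, 0.3775]
tool_rot: [-0.034, 1.549, 0.032]
ft_force: [0.5, -0.8, -0.3]
grip_width: 0.351
```

View pics/s11.png

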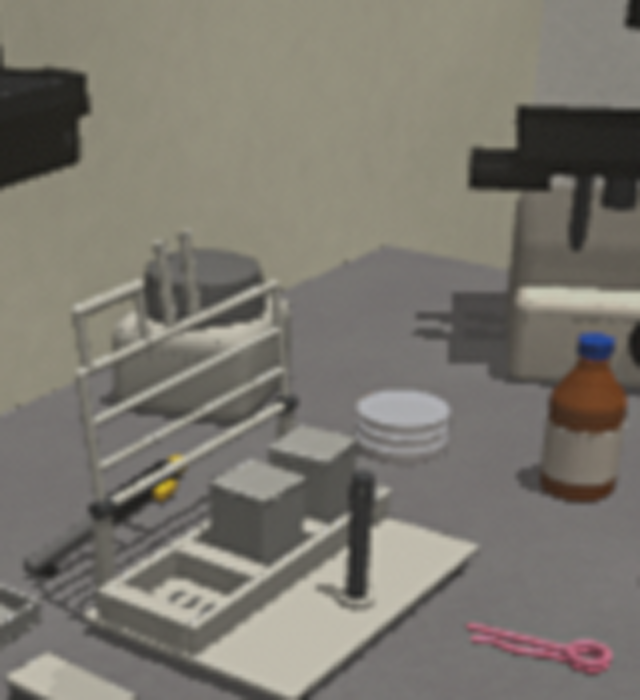

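View pics/t11.png

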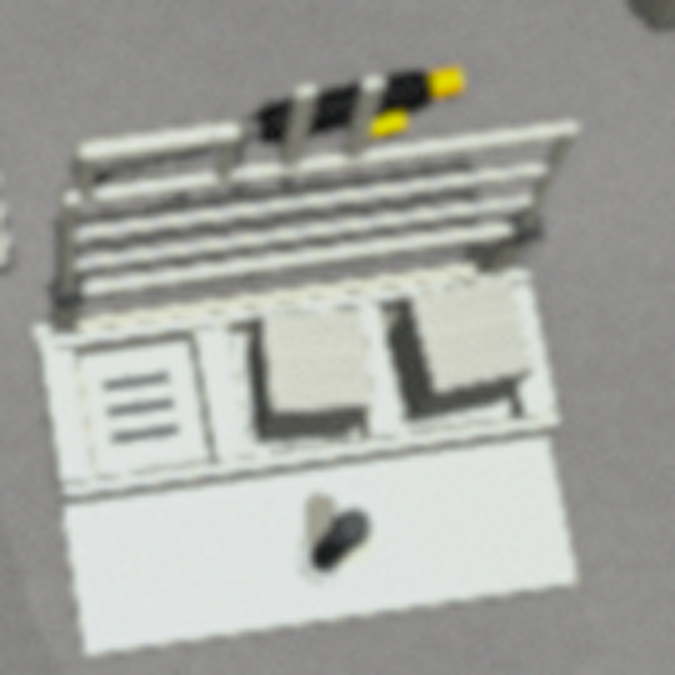

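The gate stands open in both views. There are two pots: the middle one with its top around crop (315,360) and the right one around (470,335). Next I'll compute their poses.

```bash
python3 - <<'E'
from h import *
for nm,C in (('mid',[(258,318),(364,308),(371,405),(270,413)]),('right',[(408,298),(515,283),(528,372),(432,390)])):
    P=np.array([onz('top',(320+a/5,100+b/5),.1) for a,b in C]); 
    y=P[0]-P[1]+P[3]-P[2]; x=P[0]-P[3]+P[1]-P[2]
    print(nm,P.mean(0),'yaws',np.arctan2(-y[0],y[1]),np.arctan2(x[1],x[0]),np.linalg.norm(y)/2,np.linalg.norm(x)/2)
print(RW(0,0),RW(0,-.09))
# automatic edges: brightness mask
g=cv2.cvtColor(cv2.imread('pics/t11.png'),cv2.COLOR_BGR2GRAY)
# side triangulation of mid top centre
print(proj('side',[*RW(0,0)[:2],.1]))
s,p,R=tool(); print(R, s['joint_positions'])
E
```

```text
mid [ 0.5587 -0.2425  0.1   ] yaws -0.024903479289905328 -0.05081673215615349 0.05750511999341534 0.05488135742511243
right [ 0.5632 -0.3298  0.1   ] yaws 0.05106806056485078 0.03364540022961157 0.057401732610605306 0.05248353057934253
[ 0.566 -0.239  0.   ] [ 0.5688 -0.329   0.    ]
[342.158 168.78 ]
[[ 0.0216 -0.0341  0.9992]
 [-0.0025  0.9994  0.0341]
 [-0.9998 -0.0033  0.0215]] [ 0.4236  0.0363 -0.777   1.4888  0.0353  1.6075 -0.317 ]
```

```bash
python3 -m pendant '[{"travel":[0.02,-0.05,0.0],"twist":-0.17},{"travel":[0.04,-0.1,0.01],"twist":-0.34},{"travel":[0.06,-0.15,0.01],"twist":-0.51},{"travel":[0.08,-0.2,0.02],"twist":-0.68},{"travel":[0.1,-0.25,0.02],"twist":-0.85},{"travel":[0.12,-0.3,0.02],"twist":-1.02},{"travel":[0.12,-0.35,0.03],"twist":-1.19},{"travel":[0.12,-0.38,0.04],"twist":-1.36},{"travel":[0.12,-0.39,0.045],"twist":-1.5},{"travel":[0.12,-0.39,0.045],"twist":-1.5}]' 0.63
python3 -m pendant '[{"travel":[0,0,0],"twist":0},{"travel":[0,0,0],"twist":0}]'
python3 - <<'E'
from h import *
go([[.5587,-.2425,.2],[.5587,-.2425,.056]],np.pi/2-.03)
E
```

```text
time: 16.23
position: [0.5616, -0.2476, 0.2578]
tool_rot: [-1.188, 1.216, 1.162]
ft_force: [0.1, 0.1, -0.6]
grip_width: 0.814
time: 16.48
position: [0.5611, -0.2475, 0.2576]
tool_rot: [-1.187, 1.217, 1.162]
ft_force: [-0.4, 0.7, 0.1]
grip_width: 0.812
t 16.475 tcp [ 0.5611 -0.2475  0.2576] x [ 0.0191 -0.002  -0.9998] z [ 0.0443  0.999  -0.0011] F [-0.352   0.7014  0.1064] w 0.8124653504114165
jaw now 1.5265 twist -0.0143 (other 3.1273) q7 1.808
travel [0.0576 0.0038 0.0049]
travel [0.2016 0.0065 0.0051]
```

```bash
python3 -m pendant '[{"travel":[0.04,0.004,0.005],"twist":-0.014},{"travel":[0.08,0.005,0.005],"twist":-0.014},{"travel":[0.11,0.005,0.005],"twist":-0.014},{"travel":[0.11,0.005,0.005],"twist":-0.014}]'
python3 - <<'E'
from h import *
crop('side','pics/s12.png',280,90,440,225,5)
crop('top','pics/t12.png',320,100,455,235,5)
go([[.5587,-.2425,.2],[.5587,-.2425,.056]],np.pi/2-.03)
E
```

```text
time: 16.98
position: [0.5566, -0.2414, 0.1454]
tool_rot: [-1.194, 1.212, 1.176]
ft_force: [-0.5, 0.2, 0.5]
grip_width: 0.811
t 17.075 tcp [ 0.559  -0.2424  0.1488] x [ 0.0202 -0.0025 -0.9998] z [ 0.0302  0.9995 -0.0019] F [0.5114 0.2076 0.5356] w 0.8119445119185619
jaw now 1.5406 twist -0.0002 (other 3.1414) q7 1.789
travel [-0.0512 -0.0007 -0.0002]
travel [0.0927 0.0022 0.    ]
```

View pics/s12.png

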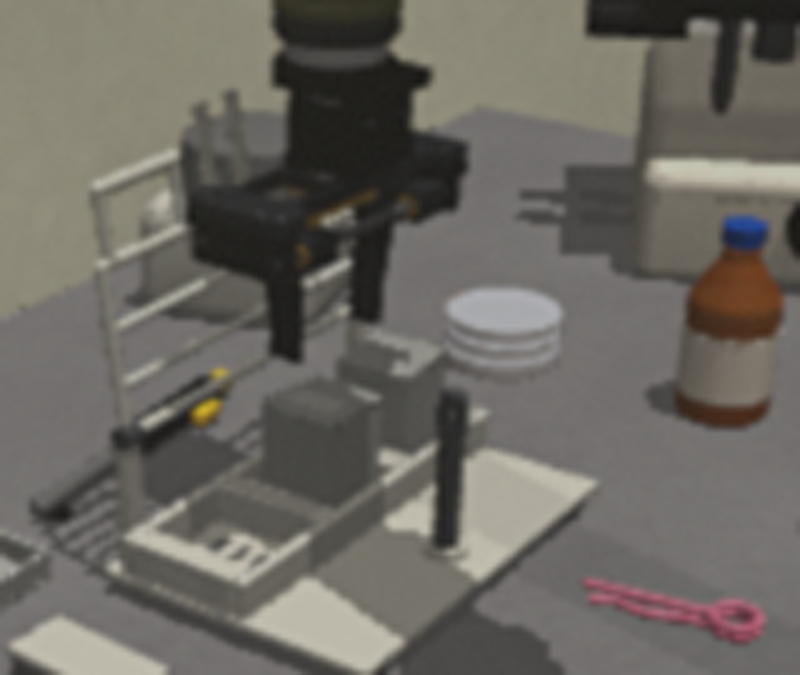

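View pics/t12.png

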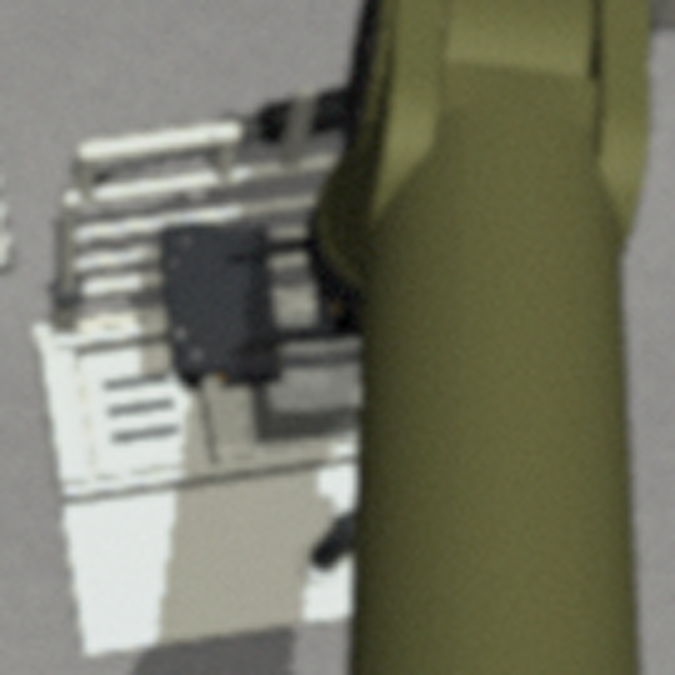

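```bash
python3 -m pendant '[{"travel":[0.02,0.001,0],"twist":0},{"travel":[0.035,0.001,0],"twist":0},{"travel":[0.05,0.001,0],"twist":0},{"travel":[0.05,0.001,0],"twist":0}]'
python3 - <<'E'
from h import *
crop('side','pics/s13.png',280,90,440,225,5)
go([[.5587,-.2425,.056]],np.pi/2-.03)
E
```

```text
time: 17.58
position: [0.5578, -0.242, 0.0968]
tool_rot: [-1.196, 1.211, 1.174]
ft_force: [-0.6, -0.2, -0.6]
grip_width: 0.812
t 17.625 tcp [ 0.5586 -0.2422  0.0979] x [ 0.0189 -0.0017 -0.9998] z [ 0.0301  0.9995 -0.0011] F [ 0.2898 -0.3935  0.0827] w 0.8134622674780507
jaw now 1.5407 twist -0.0001 (other 3.1415) q7 1.769
travel [ 0.0419  0.0007 -0.0002]
```

View pics/s13.png

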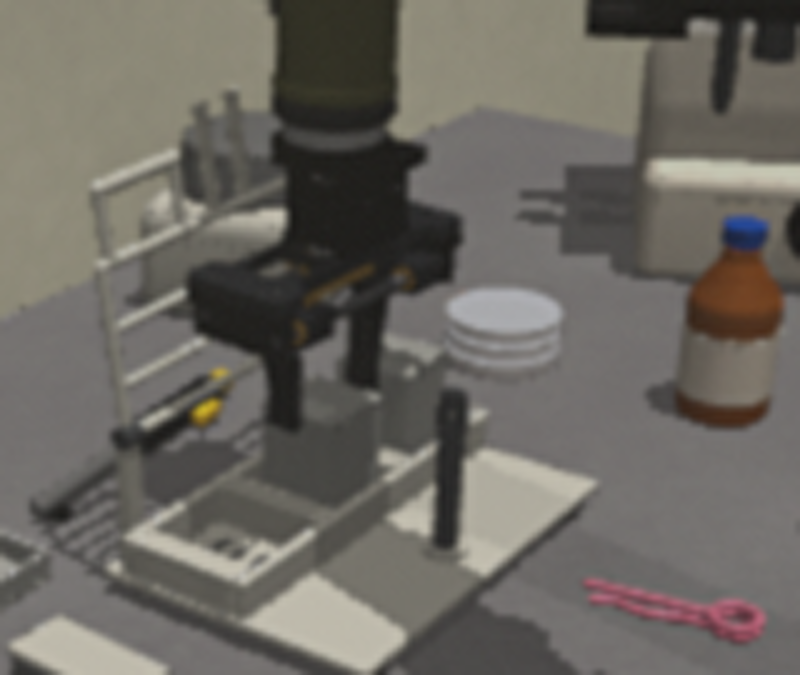

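The fingers straddle the middle pot, front finger at crop (285,420) and rear finger at (365,380), with no contact force. Now I'll descend and grip.

```bash
python3 -m pendant '[{"travel":[0.02,0.001,0],"twist":0},{"travel":[0.035,0.001,0],"twist":0},{"travel":[0.042,0.001,0],"twist":0},{"travel":[0.042,0.001,0],"twist":0}]'
python3 -m pendant '[{"travel":[0,0,0],"twist":0},{"travel":[0,0,0],"twist":0},{"travel":[0,0,0],"twist":0},{"travel":[0,0,0],"twist":0}]' -1 15
python3 -m pendant '[{"travel":[-0.03,0,0],"twist":0},{"travel":[-0.06,0,0],"twist":0},{"travel":[-0.1,0,0],"twist":0},{"travel":[-0.14,0,0],"twist":0},{"travel":[-0.14,0,0],"twist":0}]'
python3 - <<'E'
from h import *
crop('side','pics/s14.png',280,60,440,225,4)
crop('top','pics/t14.png',155,120,345,260,4)
go([[.50,.32,.15],[.50,.32,.045]],np.pi/2+.08)
E
```

```text
time: 18.12
position: [0.5579, -0.242, 0.0549]
tool_rot: [-1.196, 1.211, 1.174]
ft_force: [0.8, -0.3, -0.5]
grip_width: 0.813
time: 18.62
position: [0.5583, -0.2423, 0.0555]
tool_rot: [-1.197, 1.211, 1.173]
ft_force: [-0.7, -0.1, 1.3]
grip_width: 0.645
time: 19.25
position: [0.5577, -0.2425, 0.1991]
tool_rot: [-1.201, 1.208, 1.167]
ft_force: [0.0, 0.9, -1.1]
grip_width: 0.643
t 19.35 tcp [ 0.5553 -0.242   0.195 ] x [ 0.0179 -0.0014 -0.9998] z [ 0.0302  0.9995 -0.0009] F [-0.5471 -0.1355 -1.0928] w 0.6422903254645929
jaw now 1.5406 twist -0.1102 (other 3.0314) q7 1.807
travel [0.0432 0.073  0.5601]
travel [0.1482 0.0749 0.5602]
```

View pics/s14.png

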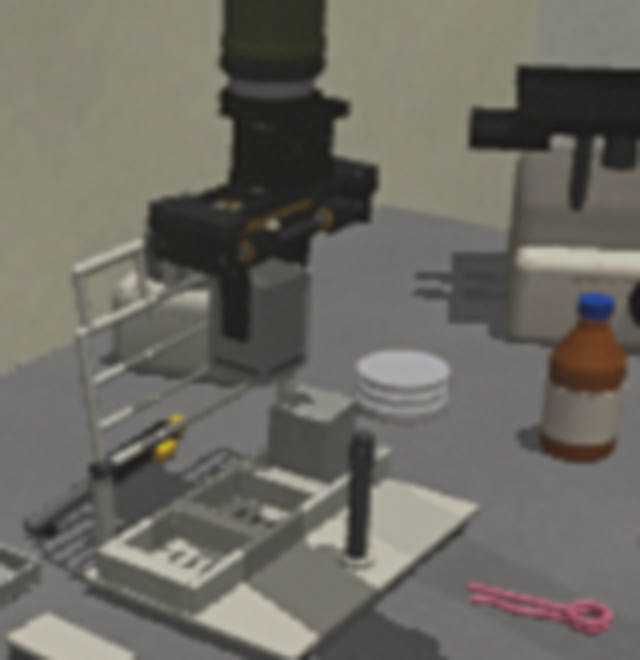

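View pics/t14.png

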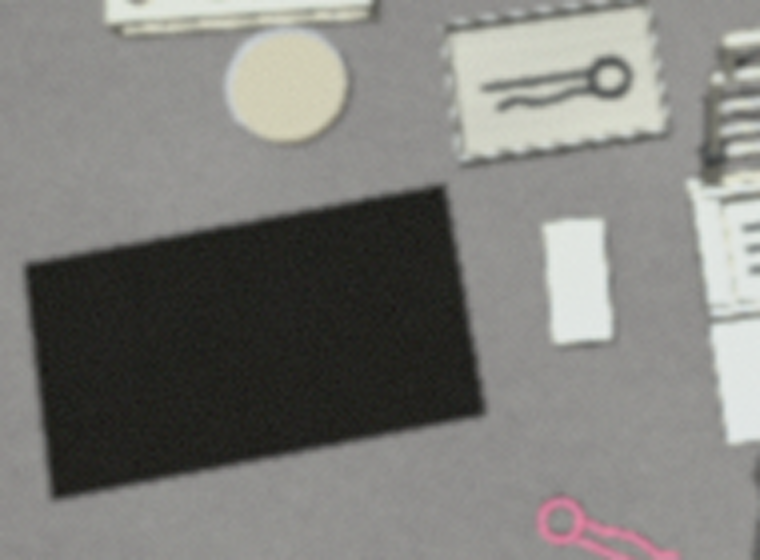

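```bash
cat >> h.py <<'E'
_C=[(25,265),(445,185),(485,412),(52,497)]
_P=np.array([onz('top',(155+a/4,120+b/4),.004) for a,b in _C])
MO=_P.mean(0)[:2]; _y=_P[0]-_P[1]+_P[3]-_P[2]; MY=np.arctan2(-_y[0],_y[1])
def MW(x,y,z):
    c,s=np.cos(MY),np.sin(MY); return np.array([MO[0]+c*x-s*y,MO[1]+s*x+c*y,z])
def MI(p):
    c,s=np.cos(MY),np.sin(MY); d=np.array(p)[:2]-MO; return np.array([c*d[0]+s*d[1],-s*d[0]+c*d[1],p[2]])
E
python3 - <<'E'
from h import *
print(_P if 0 else '',MO,MY,np.linalg.norm(_y)/2 if 0 else '')
import h; print(h._P)
go([MW(-.065,.10,.195),MW(-.065,.10,.06)],np.pi/2+MY)
E
```

```text
[0.5406 0.238 ] 0.08165312522389288 
[[0.6151 0.4032 0.004 ]
 [0.641  0.0868 0.004 ]
 [0.466  0.0725 0.004 ]
 [0.4401 0.3893 0.004 ]]
t 19.35 tcp [ 0.5553 -0.242   0.195 ] x [ 0.0179 -0.0014 -0.9998] z [ 0.0302  0.9995 -0.0009] F [-0.5471 -0.1355 -1.0928] w 0.6422903254645929
jaw now 1.5406 twist -0.1118 (other 3.0298) q7 1.807
travel [-0.0024  0.105   0.5714]
travel [0.1326 0.1074 0.5715]
```

```bash
python3 -m pendant '[{"travel":[0,0.01,0.06],"twist":-0.01},{"travel":[0,0.02,0.12],"twist":-0.02},{"travel":[0,0.03,0.18],"twist":-0.03},{"travel":[0,0.045,0.24],"twist":-0.045},{"travel":[0,0.055,0.3],"twist":-0.06},{"travel":[0,0.065,0.36],"twist":-0.07},{"travel":[0,0.075,0.42],"twist":-0.08},{"travel":[0,0.09,0.48],"twist":-0.1},{"travel":[0,0.1,0.53],"twist":-0.11},{"travel":[0,0.105,0.571],"twist":-0.112}]'
python3 -m pendant '[{"travel":[0,0,0],"twist":0},{"travel":[0,0,0],"twist":0}]'
python3 - <<'E'
from h import *
crop('side','pics/s15.png',150,80,350,320,3)
go([MW(-.065,.10,.06),MW(-.065,.10,.041)],np.pi/2+MY)
E
```

```text
time: 20.6
position: [0.4656, 0.3336, 0.1908]
tool_rot: [-1.28, 1.159, 1.258]
ft_force: [0.3, -0.6, -1.5]
grip_width: 0.645
time: 20.85
position: [0.4648, 0.3324, 0.189]
tool_rot: [-1.28, 1.163, 1.26]
ft_force: [-0.2, -0.2, -2.3]
grip_width: 0.639
t 20.9 tcp [0.4655 0.3318 0.1894] x [ 0.0132 -0.0044 -0.9999] z [-0.0826  0.9966 -0.0055] F [-0.3445  0.0055 -1.469 ] w 0.6393379168850711
jaw now 1.6535 twist 0.0011 (other -3.1405) q7 0.795
travel [ 0.1294 -0.0005  0.0011]
travel [ 0.1484 -0.0002  0.0012]
```

View pics/s15.png

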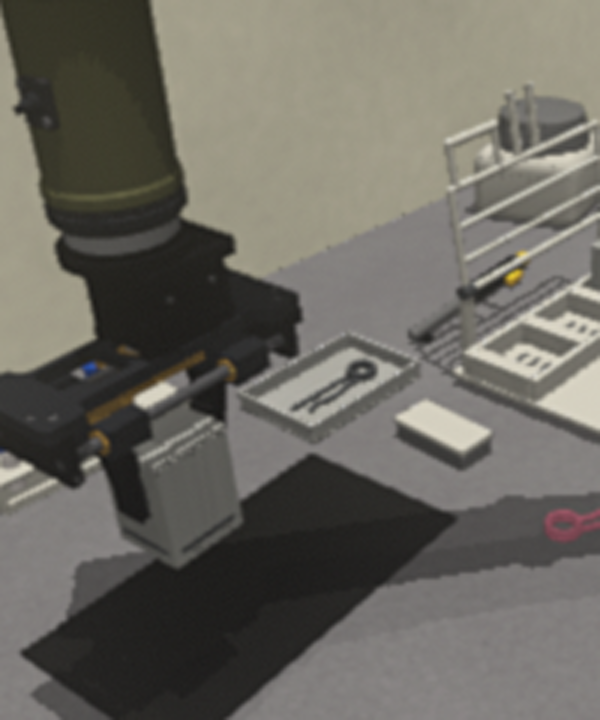

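The pot is held upright, mouth-down, over the mat's near-left part. I'll lower it to touch.

```bash
python3 -m pendant '[{"travel":[0.04,0,0],"twist":0},{"travel":[0.08,0,0],"twist":0},{"travel":[0.11,0,0],"twist":0},{"travel":[0.13,0,0],"twist":0},{"travel":[0.14,0,0],"twist":0},{"travel":[0.147,0,0],"twist":0},{"travel":[0.147,0,0],"twist":0},{"travel":[0.147,0,0],"twist":0}]'
python3 - <<'E'
from h import *
s,p,R=tool(); print(s['ft_force'],MI(p))
E
```

```text
time: 21.9
position: [0.4679, 0.3317, 0.0433]
tool_rot: [-1.28, 1.161, 1.257]
ft_force: [-0.6, -0.1, -1.4]
grip_width: 0.647
[-0.6233 -0.0701 -1.4207] [-0.0647  0.0993  0.0433]
```

```bash
python3 -m pendant '[{"travel":[0.003,0,0],"twist":0},{"travel":[0.005,0,0],"twist":0},{"travel":[0.005,0,0],"twist":0},{"travel":[0.005,0,0],"twist":0}]' -1 15
python3 -m pendant '[{"travel":[0,0,0],"twist":0},{"travel":[0,0,0],"twist":0},{"travel":[0,0,0],"twist":0}]' -1 5
```

```text
time: 22.4
position: [0.4684, 0.3319, 0.0395]
tool_rot: [-1.281, 1.161, 1.256]
ft_force: [-1.4, -1.9, 6.0]
grip_width: 0.646
time: 22.78
position: [0.4685, 0.332, 0.0395]
tool_rot: [-1.281, 1.161, 1.256]
ft_force: [-0.8, -1.0, 0.7]
grip_width: 0.642
```

Touched down (6 N). Now the first half of the tipping arc, with a light grip.

```bash
python3 -m pendant '[{"travel":[-0.0025,-0.009,0],"twist":0},{"travel":[-0.005,-0.018,0],"twist":0},{"travel":[-0.006,-0.028,0],"twist":0},{"travel":[-0.005,-0.037,0],"twist":0},{"travel":[-0.003,-0.047,0],"twist":0},{"travel":[-0.003,-0.047,0],"twist":0}]'
python3 - <<'E'
from h import *
s,p,R=tool(); print(s['ft_force'],MI(p),R[:,0])
crop('side','pics/s16.png',150,130,300,320,4)
E
```

```text
time: 23.52
position: [0.516, 0.3356, 0.0428]
tool_rot: [-1.28, 1.162, 1.256]
ft_force: [0.4, -0.2, -1.9]
grip_width: 0.644
[ 0.4355 -0.2072 -1.941 ] [-0.0165  0.0993  0.0428] [ 0.0152 -0.0038 -0.9999]
```

View pics/s16.png

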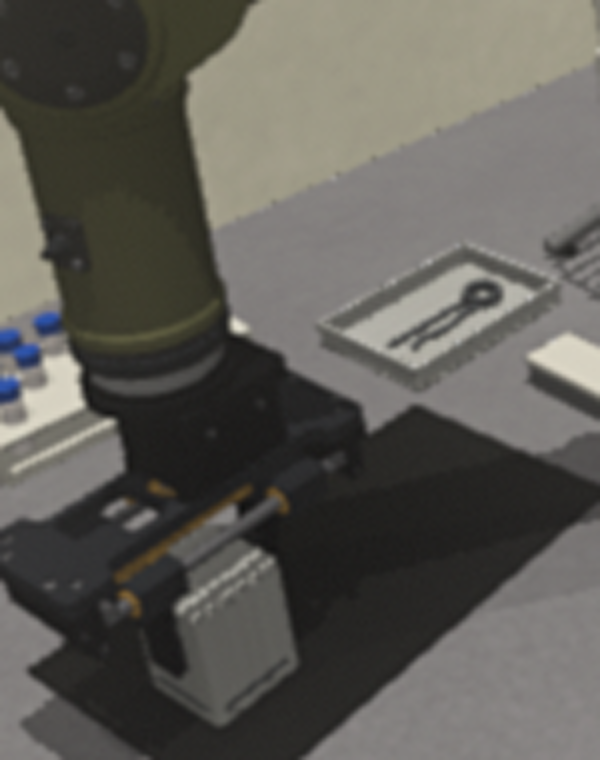

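The pot translated with the pads and barely turned, so pad friction is too stiff for an in-grip roll against the mat. Instead I'll set it down further back, release it, and tip it over by pushing high on the wall with the shut fingers.

```bash
python3 -m pendant '[{"travel":[-0.005,0.01,0],"twist":0},{"travel":[-0.005,0.025,0],"twist":0},{"travel":[-0.005,0.035,0],"twist":0},{"travel":[-0.005,0.035,0],"twist":0},{"travel":[0.0,0.035,0],"twist":0},{"travel":[0.004,0.035,0],"twist":0},{"travel":[0.004,0.035,0],"twist":0}]' -1 10
python3 -m pendant '[{"travel":[0,0,0],"twist":0},{"travel":[0,0,0],"twist":0},{"travel":[0,0,0],"twist":0},{"travel":[-0.04,0,0],"twist":0},{"travel":[-0.08,0,0],"twist":0},{"travel":[-0.13,0,0],"twist":0},{"travel":[-0.13,0.05,0],"twist":0},{"travel":[-0.13,0.1,0],"twist":0},{"travel":[-0.13,0.1,0],"twist":0}]' 0.9
python3 - <<'E'
from h import *
crop('side','pics/s17.png',150,130,300,320,4)
crop('top','pics/t17.png',155,120,345,260,4)
s,p,R=tool();print(MI(p))
E
```

```text
time: 24.45
position: [0.4812, 0.3327, 0.0385]
tool_rot: [-1.28, 1.162, 1.256]
ft_force: [-0.2, -1.5, 2.4]
grip_width: 0.64
time: 25.58
position: [0.3761, 0.3252, 0.1669]
tool_rot: [-1.286, 1.161, 1.256]
ft_force: [1.4, -0.1, -0.1]
grip_width: 0.949
[-0.1529  0.0997  0.1674]
```

View pics/s17.png

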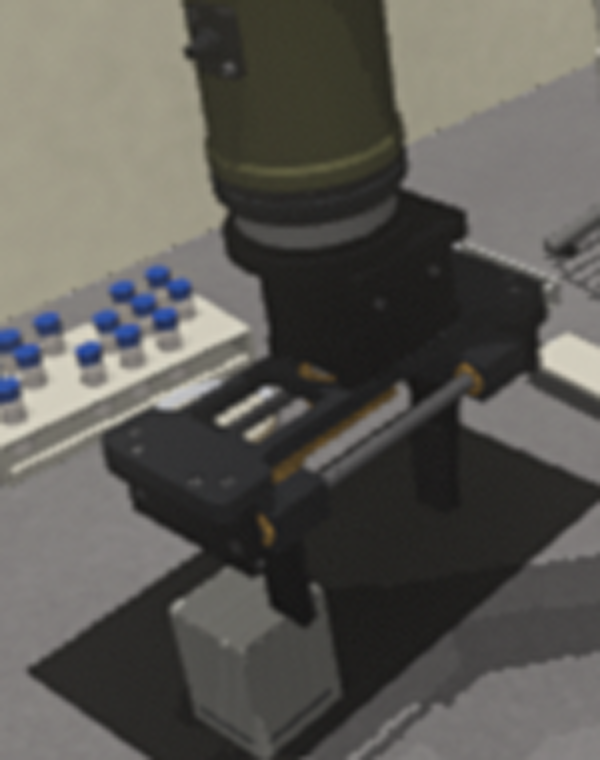

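View pics/t17.png

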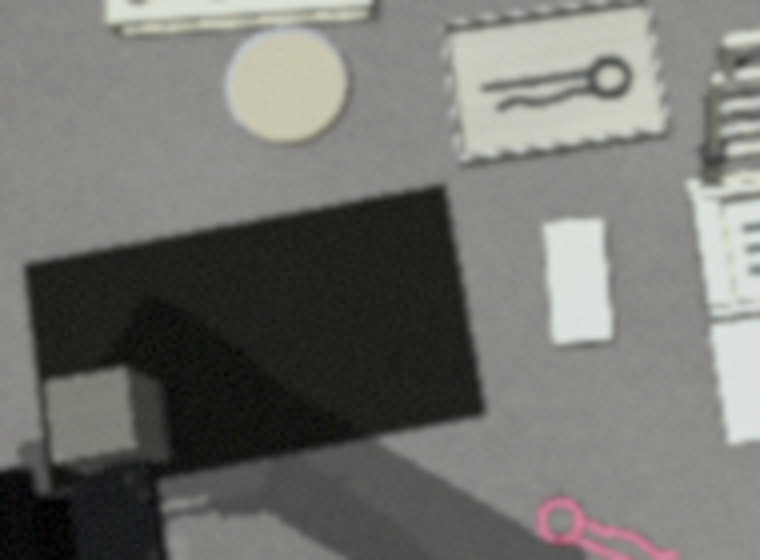

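```bash
python3 - <<'E'
from h import *
P=np.array([onz('top',(155+a/4,120+b/4),.084) for a,b in((45,380),(128,367),(137,450),(52,465))]);y=P[0]-P[1]+P[3]-P[2]
print(P.mean(0),MI(P.mean(0)),np.arctan2(-y[0],y[1]))
go([MW(-.13,.1,.07),MW(-.095,.1,.07),MW(-.03,.1,.07)],np.pi/2+MY)
E
```

```text
[0.4825 0.332  0.084 ] [-0.0502  0.0985  0.084 ] 0.05370772421791694
t 25.675 tcp [0.38   0.3249 0.1674] x [ 0.0175 -0.0048 -0.9998] z [-0.0819  0.9966 -0.0062] F [ 0.383  -0.2413 -0.1173] w 0.9486079838982163
jaw now 1.6528 twist 0.0003 (other -3.1413) q7 0.805
travel [ 0.0978 -0.0213  0.0009]
travel [ 0.0984 -0.0562  0.0009]
travel [ 0.0995 -0.1212  0.0009]
```

```bash
python3 -m pendant '[{"travel":[0.03,0,0],"twist":0},{"travel":[0.06,0,0],"twist":0},{"travel":[0.098,-0.02,0.001],"twist":0},{"travel":[0.098,-0.04,0.001],"twist":0},{"travel":[0.098,-0.055,0.001],"twist":0},{"travel":[0.098,-0.061,0.001],"twist":0},{"travel":[0.098,-0.067,0.001],"twist":0},{"travel":[0.098,-0.073,0.001],"twist":0},{"travel":[0.098,-0.079,0.001],"twist":0},{"travel":[0.098,-0.084,0.001],"twist":0}]' -1
python3 - <<'E'
from h import *
crop('side','pics/s18.png',150,130,300,320,4)
go([MW(-.03,.1,.07)],np.pi/2+MY)
E
```

```text
time: 26.92
position: [0.4658, 0.3324, 0.0711]
tool_rot: [-1.282, 1.16, 1.253]
ft_force: [-1.0, -0.5, -0.1]
grip_width: 0.013
t 26.975 tcp [0.4665 0.3323 0.071 ] x [ 0.0185 -0.0044 -0.9998] z [-0.0814  0.9967 -0.0059] F [ 0.682  -0.2289  0.5159] w 0.005451527095571237
jaw now 1.6523 twist -0.0002 (other 3.1414) q7 0.695
travel [ 0.0017 -0.0361 -0.    ]
```

View pics/s18.png

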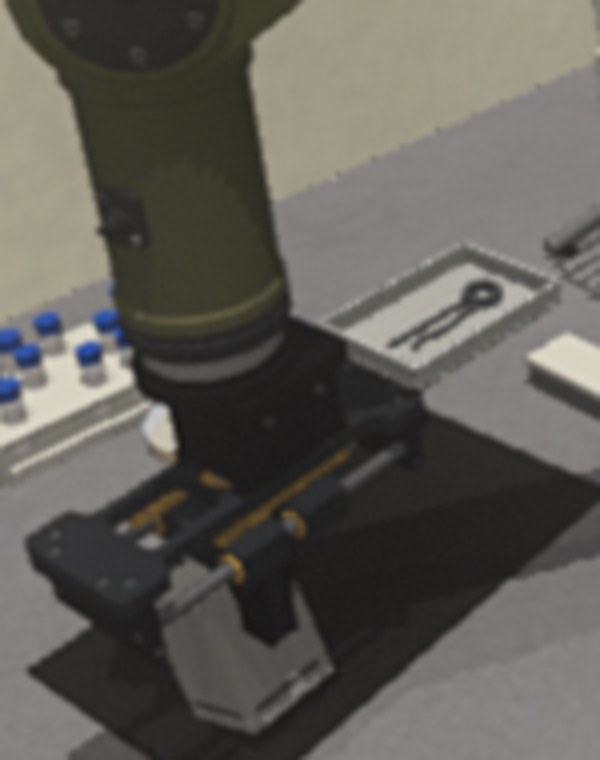

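The pot is tipping about its far edge, its near rim lifting around crop (330,665). I'll keep pushing.

```bash
python3 -m pendant '[{"travel":[0,-0.006,0],"twist":0},{"travel":[0,-0.012,0],"twist":0},{"travel":[0,-0.018,0],"twist":0},{"travel":[0,-0.024,0],"twist":0},{"travel":[0,-0.028,0],"twist":0},{"travel":[0,-0.028,0],"twist":0},{"travel":[0,-0.028,0],"twist":0}]' -1
python3 - <<'E'
from h import *
crop('side','pics/s19.png',150,130,300,320,4)
E
```

```text
time: 27.85
position: [0.4942, 0.3346, 0.0715]
tool_rot: [-1.281, 1.16, 1.253]
ft_force: [-0.3, 0.6, -0.7]
grip_width: 0.004
```

View pics/s19.png

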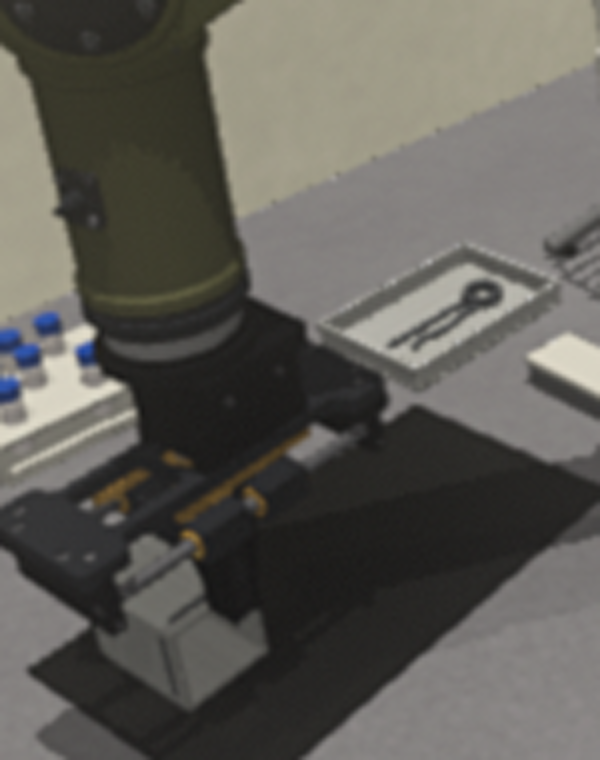

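```bash
python3 -m pendant '[{"travel":[0,0.03,0],"twist":0},{"travel":[-0.02,0.07,0],"twist":0},{"travel":[-0.08,0.1,0],"twist":0},{"travel":[-0.13,0.11,0],"twist":0},{"travel":[-0.18,0.11,0],"twist":0},{"travel":[-0.18,0.11,0],"twist":0}]' -1
python3 - <<'E'
from h import *
crop('side','pics/s20.png',150,130,300,320,4)
crop('top','pics/t20.png',155,120,345,260,4)
E
```

```text
time: 28.65
position: [0.3826, 0.3282, 0.2535]
tool_rot: [-1.284, 1.152, 1.248]
ft_force: [0.5, 0.2, -0.7]
grip_width: 0.007
```

View pics/s20.png

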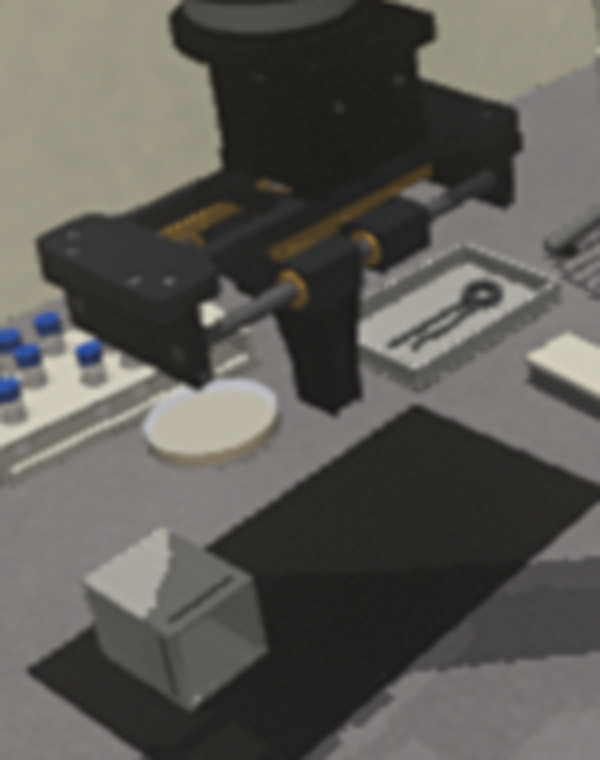

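View pics/t20.png

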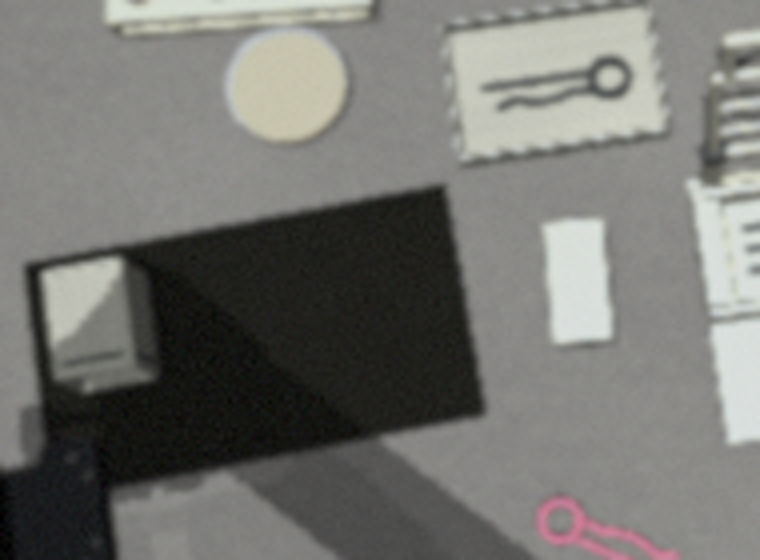

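The pot lies on its side with the mouth toward the robot. Its top face spans crop (40,272)–(122,257)–(135,365)–(55,380). I'll regrip near the mouth with a light grip and lift.

```bash
python3 - <<'E'
from h import *
P=np.array([onz('top',(155+a/4,120+b/4),.060) for a,b in((41,272),(122,257),(137,366),(56,381))]);y=P[0]-P[1]+P[3]-P[2];x=P[0]-P[3]+P[1]-P[2]
yw=np.arctan2(x[1],x[0]);c=P.mean(0)
print(c,MI(c),np.arctan2(-y[0],y[1]),yw,np.linalg.norm(x)/2,np.linalg.norm(y)/2)
m=(P[2]+P[3])/2; print('mouth mid',m)
u=x/np.linalg.norm(x); t=m+u*.016; print(t)
go([[t[0],t[1],.12],[t[0],t[1],.014]],np.pi/2+.07)
E
```

```text
[0.5556 0.3385 0.06  ] [0.0232 0.099  0.06  ] 0.07470631893072678 0.0925677231877825 0.08000872358972928 0.05733261208408188
mouth mid [0.5157 0.3348 0.06  ]
[0.5317 0.3363 0.06  ]
t 28.75 tcp [0.3812 0.3263 0.2494] x [ 0.0193 -0.0052 -0.9998] z [-0.0815  0.9966 -0.0067] F [-0.5232  0.3557 -0.207 ] w 0.00762143164869786
jaw now 1.6524 twist 0.0116 (other -3.1300) q7 0.868
travel [ 0.1323 -0.1484 -0.0014]
travel [ 0.2382 -0.1464 -0.0007]
```

```bash
python3 -m pendant '[{"travel":[0,-0.05,0],"twist":0},{"travel":[0,-0.1,0],"twist":0},{"travel":[0.05,-0.148,-0.001],"twist":0},{"travel":[0.1,-0.148,-0.001],"twist":0},{"travel":[0.14,-0.148,-0.001],"twist":0},{"travel":[0.18,-0.147,-0.001],"twist":0},{"travel":[0.21,-0.147,-0.001],"twist":0},{"travel":[0.23,-0.146,-0.001],"twist":0},{"travel":[0.237,-0.146,-0.001],"twist":0},{"travel":[0.237,-0.146,-0.001],"twist":0}]' 0.7
python3 -m pendant '[{"travel":[0,0,0],"twist":0},{"travel":[0,0,0],"twist":0},{"travel":[0,0,0],"twist":0},{"travel":[0,0,0],"twist":0}]' -1 4
python3 - <<'E'
from h import *
s,p,R=tool();print(p,MI(p),s['ft_force'],s['grip_width'])
crop('side','pics/s21.png',150,130,300,320,4)
E
```

```text
time: 30.0
position: [0.5308, 0.3355, 0.0143]
tool_rot: [-1.282, 1.161, 1.253]
ft_force: [0.3, -0.1, 0.4]
grip_width: 0.848
time: 30.5
position: [0.5313, 0.3357, 0.015]
tool_rot: [-1.282, 1.16, 1.252]
ft_force: [-0.8, 0.4, 2.7]
grip_width: 0.65
[0.5313 0.3357 0.015 ] [-0.0013  0.0982  0.015 ] [-0.7913  0.3964  2.728 ] 0.6502693897887708
```

View pics/s21.png

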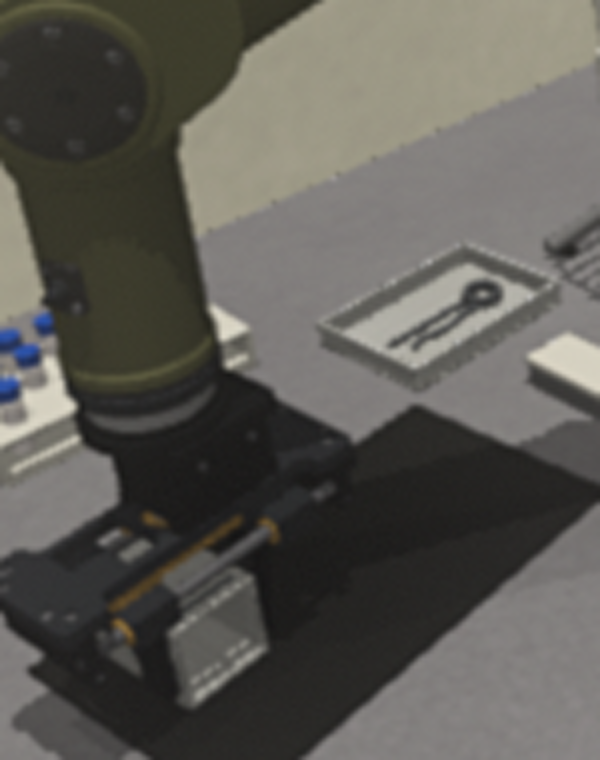

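```bash
python3 -m pendant '[{"travel":[-0.01,-0.005,0],"twist":0},{"travel":[-0.02,-0.013,0],"twist":0},{"travel":[-0.028,-0.023,0],"twist":0},{"travel":[-0.035,-0.033,0],"twist":0},{"travel":[-0.035,-0.033,0],"twist":0},{"travel":[-0.035,-0.033,0],"twist":0}]' -1 3
python3 - <<'E'
from h import *
s,p,R=tool();print(p,MI(p),s['ft_force'],s['grip_width'])
crop('side','pics/s22.png',150,130,300,320,4)
crop('top','pics/t22.png',155,120,345,260,4)
E
```

```text
time: 31.3
position: [0.563, 0.3386, 0.0502]
tool_rot: [-1.282, 1.161, 1.253]
ft_force: [-0.4, 0.1, -1.9]
grip_width: 0.643
[0.563  0.3386 0.0502] [0.0305 0.0984 0.0502] [-0.4038  0.094  -1.8929] 0.642892655649859
```

View pics/s22.png

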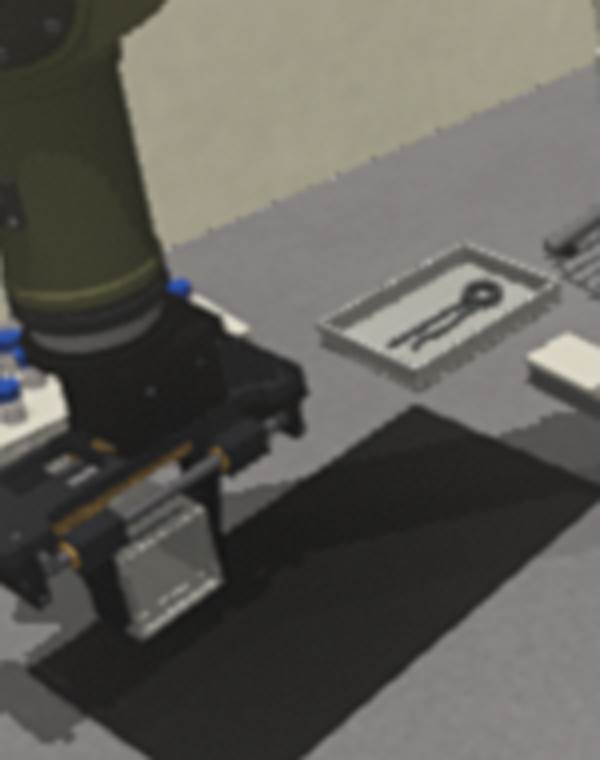

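View pics/t22.png

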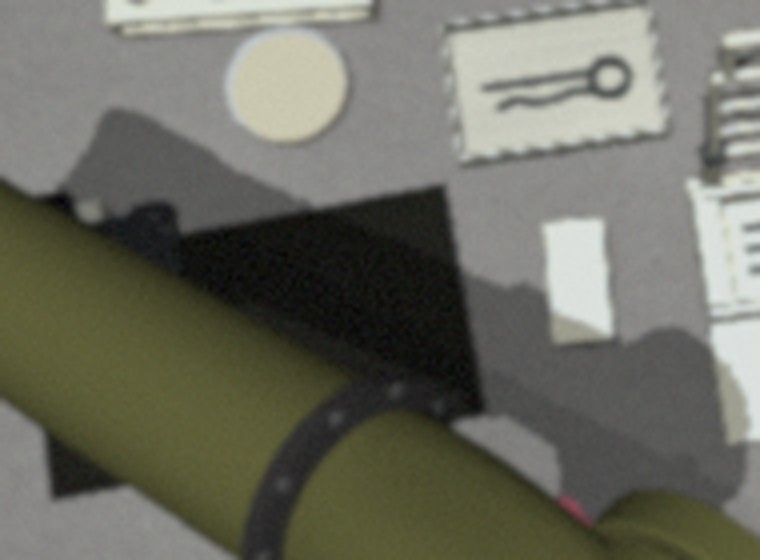

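Even at 3 N the pot lifts rigidly, so a full pad patch holds it too stiffly. I'll set it down again, further back. Then I'll grip only the upper mouth corner with the fingertips, so the small patch lets the base swing down by itself.

```bash
python3 -m pendant '[{"travel":[0,0.015,0],"twist":0},{"travel":[0,0.03,0],"twist":0},{"travel":[0,0.045,0],"twist":0},{"travel":[0,0.05,0],"twist":0},{"travel":[0.015,0.05,0],"twist":0},{"travel":[0.027,0.05,0],"twist":0},{"travel":[0.036,0.05,0],"twist":0},{"travel":[0.036,0.05,0],"twist":0},{"travel":[0.036,0.05,0],"twist":0}]' -1 5
python3 -m pendant '[{"travel":[0,0,0],"twist":0},{"travel":[0,0,0],"twist":0},{"travel":[0,0,0],"twist":0},{"travel":[-0.03,0,0],"twist":0},{"travel":[-0.07,0,0],"twist":0},{"travel":[-0.09,0.05,0],"twist":0},{"travel":[-0.11,0.1,0],"twist":0},{"travel":[-0.11,0.13,0],"twist":0},{"travel":[-0.11,0.13,0],"twist":0}]' 0.7
python3 - <<'E'
from h import *
crop('side','pics/s23.png',150,130,300,320,4)
crop('top','pics/t23.png',155,140,275,260,5)
E
```

```text
time: 32.52
position: [0.5135, 0.3345, 0.013]
tool_rot: [-1.282, 1.161, 1.254]
ft_force: [-0.8, -0.6, -1.2]
grip_width: 0.642
time: 33.65
position: [0.3802, 0.3244, 0.1211]
tool_rot: [-1.287, 1.16, 1.253]
ft_force: [0.0, -0.2, 0.5]
grip_width: 0.851
```

View pics/s23.png

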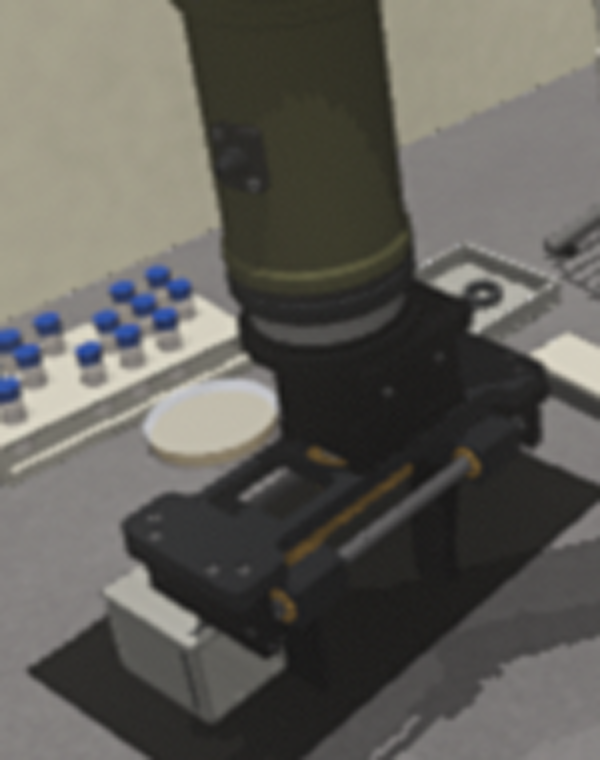

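View pics/t23.png

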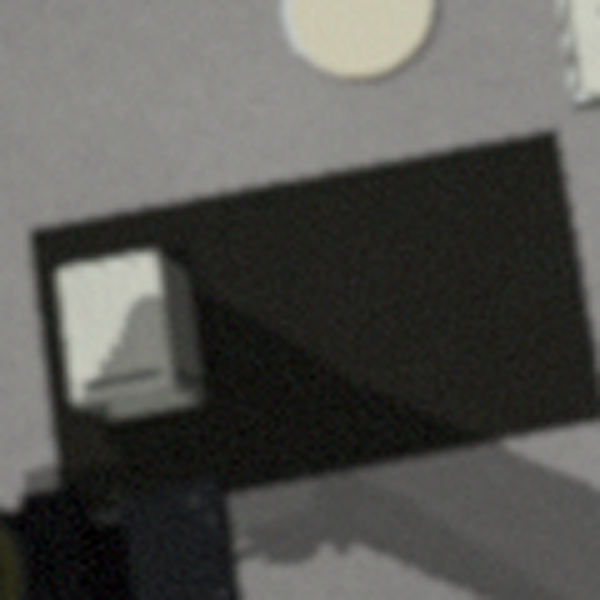

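```bash
python3 - <<'E'
from h import *
P=np.array([onz('top',(155+a/5,140+b/5),.060) for a,b in((56,268),(158,250),(174,389),(73,408))]);y=P[0]-P[1]+P[3]-P[2];x=P[0]-P[3]+P[1]-P[2]
c=P.mean(0);m=(P[2]+P[3])/2;u=x/np.linalg.norm(x)
print(c,MI(c),MI(m),np.arctan2(-y[0],y[1]),np.arctan2(x[1],x[0]),np.linalg.norm(x)/2,np.linalg.norm(y)/2)
t=m-u*.002
go([[t[0],t[1],.1],[t[0],t[1],.048]],np.pi/2+.08)
E
```

```text
[0.5381 0.337  0.06  ] [0.0056 0.0989 0.06  ] [-0.0349  0.0992  0.06  ] 0.07108403362956081 0.0742923962372464 0.08110162954233664 0.057275683324852986
t 33.75 tcp [0.3829 0.3242 0.1212] x [ 0.0191 -0.0059 -0.9998] z [-0.0817  0.9966 -0.0074] F [-0.0063 -0.2113 -0.9981] w 0.8453797047649615
jaw now 1.6526 twist 0.0018 (other -3.1398) q7 0.720
travel [ 0.0233 -0.1128  0.0005]
travel [ 0.0753 -0.1118  0.0009]
```

```bash
python3 -m pendant '[{"travel":[0,-0.05,0],"twist":0},{"travel":[0.02,-0.1,0],"twist":0},{"travel":[0.023,-0.113,0.001],"twist":0},{"travel":[0.05,-0.112,0.001],"twist":0},{"travel":[0.075,-0.112,0.001],"twist":0},{"travel":[0.075,-0.112,0.001],"twist":0},{"travel":[0.075,-0.112,0.001],"twist":0}]' 0.7
python3 -m pendant '[{"travel":[0,0,0],"twist":0},{"travel":[0,0,0],"twist":0},{"travel":[0,0,0],"twist":0},{"travel":[0,0,0],"twist":0}]' -1 4
python3 -m pendant '[{"travel":[-0.01,0,0],"twist":0},{"travel":[-0.02,0,0],"twist":0},{"travel":[-0.03,0,0],"twist":0},{"travel":[-0.03,0,0],"twist":0},{"travel":[-0.03,0,0],"twist":0}]' -1 4
python3 - <<'E'
from h import *
s,p,R=tool();print(p,MI(p),s['ft_force'],s['grip_width'])
crop('side','pics/s24.png',150,130,300,320,4)
E
```

```text
time: 34.62
position: [0.4961, 0.3346, 0.0491]
tool_rot: [-1.283, 1.159, 1.252]
ft_force: [-0.7, -0.0, -0.2]
grip_width: 0.849
time: 35.12
position: [0.4965, 0.3346, 0.0498]
tool_rot: [-1.283, 1.159, 1.251]
ft_force: [0.5, -0.7, 4.9]
grip_width: 0.644
time: 35.75
position: [0.4955, 0.335, 0.0803]
tool_rot: [-1.283, 1.159, 1.252]
ft_force: [-2.8, -0.7, 4.1]
grip_width: 0.645
[0.4955 0.335  0.0803] [-0.037   0.1004  0.0803] [-2.8219 -0.7291  4.0566] 0.6445290916180714
```

View pics/s24.png

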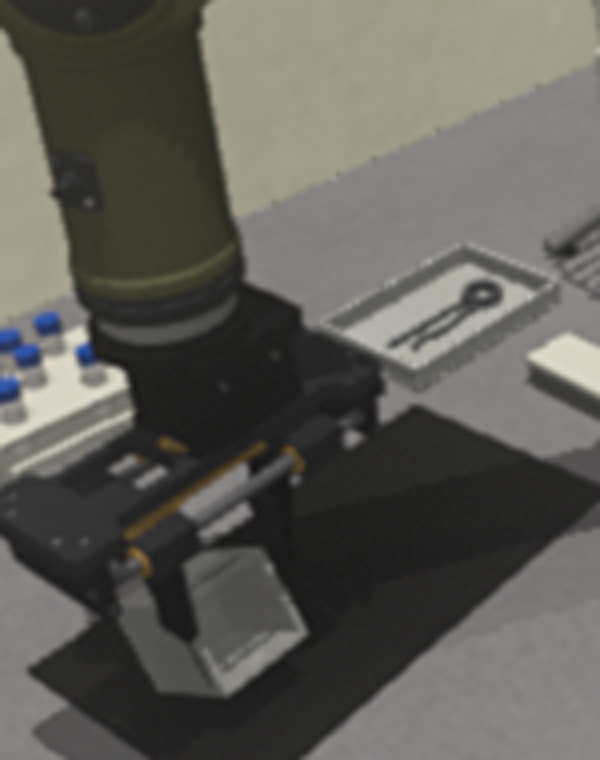

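The pot is now rotating, with the mouth tilting up around crop (250,600). I'll keep lifting.

```bash
python3 -m pendant '[{"travel":[-0.01,0,0],"twist":0},{"travel":[-0.02,0,0],"twist":0},{"travel":[-0.03,0,0],"twist":0},{"travel":[-0.04,0,0],"twist":0},{"travel":[-0.05,0,0],"twist":0},{"travel":[-0.06,0,0],"twist":0},{"travel":[-0.06,0,0],"twist":0}]' -1 4
python3 - <<'E'
from h import *
s,p,R=tool();print(p,MI(p),s['ft_force'],s['grip_width'])
crop('side','pics/s25.png',150,130,300,320,4)
E
```

```text
time: 36.67
position: [0.4946, 0.3357, 0.1411]
tool_rot: [-1.283, 1.157, 1.251]
ft_force: [-0.0, 0.7, -1.0]
grip_width: 0.641
[0.4946 0.3357 0.1411] [-0.0378  0.1012  0.1411] [-0.0227  0.6601 -1.0446] 0.6414436664111396
```

View pics/s25.png

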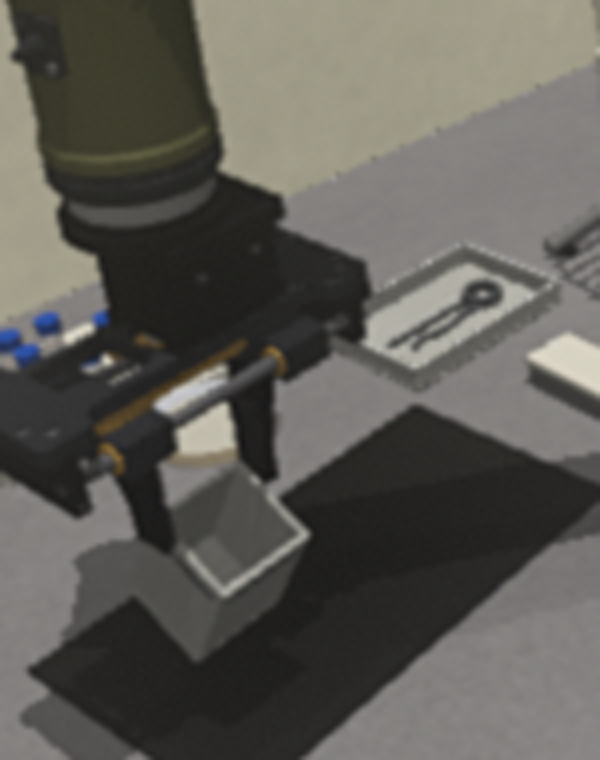

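The pot hangs mouth-up, tilted about 30°. I'll lower it until the base edge touches, then arc forward and down to stand it.

```bash
python3 -m pendant '[{"travel":[0.015,0,0],"twist":0},{"travel":[0.03,0,0],"twist":0},{"travel":[0.04,0,0],"twist":0},{"travel":[0.046,0,0],"twist":0},{"travel":[0.046,0,0],"twist":0}]' -1 4
python3 -m pendant '[{"travel":[0.001,-0.008,0],"twist":0},{"travel":[0.003,-0.016,0],"twist":0},{"travel":[0.006,-0.024,0],"twist":0},{"travel":[0.009,-0.031,0],"twist":0},{"travel":[0.013,-0.039,0],"twist":0},{"travel":[0.017,-0.045,0],"twist":0},{"travel":[0.017,-0.045,0],"twist":0}]' -1 4
python3 - <<'E'
from h import *
s,p,R=tool();print(p,MI(p),s['ft_force'],s['grip_width'])
crop('side','pics/s26.png',150,130,300,320,4)
E
```

```text
time: 37.35
position: [0.495, 0.335, 0.0938]
tool_rot: [-1.283, 1.159, 1.252]
ft_force: [-0.2, -0.2, -1.6]
grip_width: 0.639
time: 38.22
position: [0.5411, 0.3386, 0.0776]
tool_rot: [-1.282, 1.159, 1.251]
ft_force: [1.7, -0.7, 4.0]
grip_width: 0.647
[0.5411 0.3386 0.0776] [0.0088 0.1002 0.0776] [ 1.7063 -0.6843  3.994 ] 0.6468345334487781
```

View pics/s26.png

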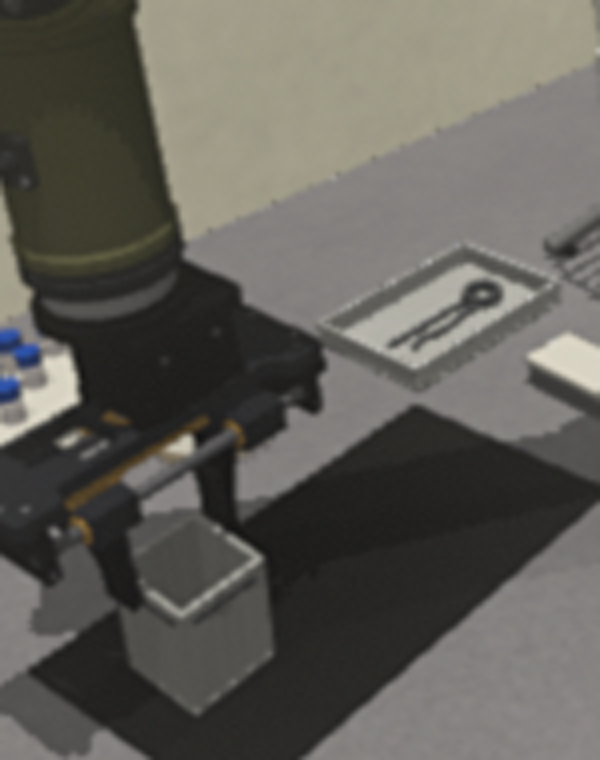

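Upright. I'll release it and check.

```bash
python3 -m pendant '[{"travel":[0.002,-0.001,0],"twist":0},{"travel":[0.002,-0.001,0],"twist":0},{"travel":[0,0,0],"twist":0},{"travel":[-0.04,0,0],"twist":0},{"travel":[-0.09,0,0],"twist":0},{"travel":[-0.15,0,0],"twist":0},{"travel":[-0.17,0,-0.06],"twist":0},{"travel":[-0.18,0,-0.12],"twist":0},{"travel":[-0.18,0,-0.18],"twist":0},{"travel":[-0.18,0,-0.23],"twist":0}]' 0.5
python3 - <<'E'
from h import *
crop('side','pics/s27.png',150,130,300,320,4)
crop('top','pics/t27.png',155,140,275,260,5)
E
```

```text
time: 39.52
position: [0.5556, 0.1078, 0.2593]
tool_rot: [-1.283, 1.16, 1.25]
ft_force: [1.1, -0.6, 0.7]
grip_width: 0.746
```

View pics/s27.png

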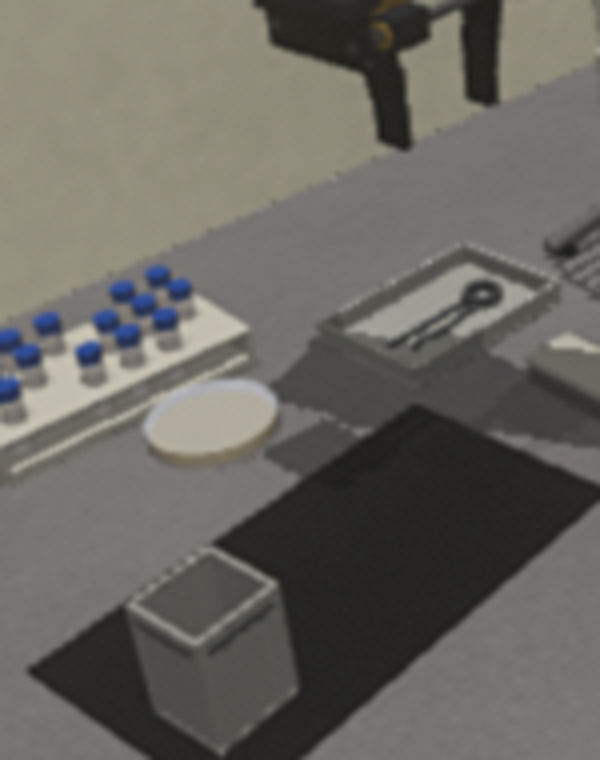

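View pics/t27.png

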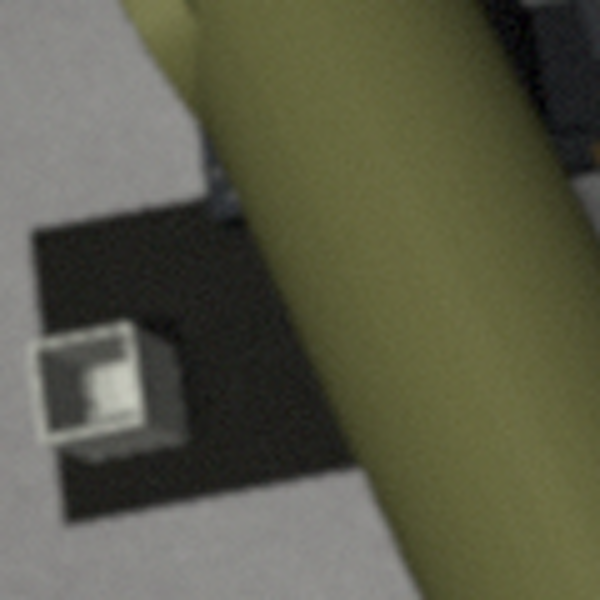

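Pot 1 stands mouth-up, with its rim around top crop (90,382). Pot 2 next; I'll measure it again first.

```bash
python3 - <<'E'
from h import *
P=np.array([onz('top',(155+a/5,140+b/5),.084) for a,b in((35,345),(135,322),(145,420),(45,443))]); print('pot1',MI(P.mean(0)))
crop('top','pics/t28.png',320,100,455,235,5)
go([[.5632,-.33,.26]],np.pi/2+.04)
E
```

```text
pot1 [-0.0275  0.1084  0.084 ]
t 39.675 tcp [0.5561 0.1063 0.2588] x [ 0.0193 -0.0067 -0.9998] z [-0.0748  0.9972 -0.0081] F [-0.3991  0.4214 -0.5621] w 0.7482727485814019
jaw now 1.6457 twist 0.0349 (other -3.1067) q7 1.254
travel [ 0.0019  0.0256 -0.4356]
```

View pics/t28.png

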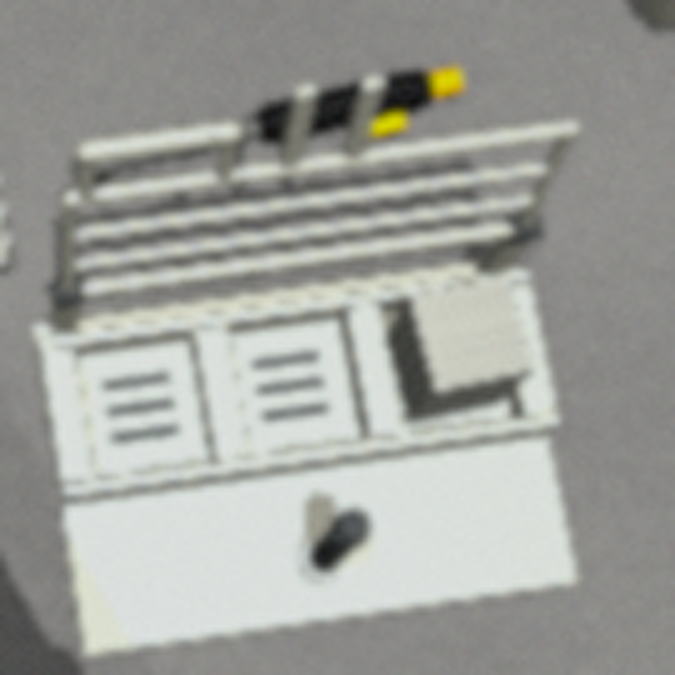

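```bash
python3 -m pendant '[{"travel":[0,0,-0.05],"twist":0.01},{"travel":[0,0.005,-0.11],"twist":0.01},{"travel":[0,0.01,-0.17],"twist":0.02},{"travel":[0,0.013,-0.23],"twist":0.02},{"travel":[0,0.016,-0.29],"twist":0.03},{"travel":[0,0.02,-0.35],"twist":0.035},{"travel":[0,0.024,-0.4],"twist":0.035},{"travel":[0,0.026,-0.436],"twist":0.035},{"travel":[0.04,0.026,-0.436],"twist":0.035},{"travel":[0.04,0.026,-0.436],"twist":0.035}]' 0.68
python3 -m pendant '[{"travel":[0,0,0],"twist":0},{"travel":[0,0,0],"twist":0}]'
python3 - <<'E'
from h import *
go([[.5632,-.33,.098],[.5632,-.33,.056]],np.pi/2+.04)
E
```

```text
time: 40.92
position: [0.5627, -0.328, 0.2186]
tool_rot: [-1.249, 1.18, 1.229]
ft_force: [0.1, 0.5, 0.1]
grip_width: 0.838
time: 41.18
position: [0.5638, -0.3267, 0.2201]
tool_rot: [-1.251, 1.178, 1.229]
ft_force: [0.3, -0.1, 0.5]
grip_width: 0.838
t 41.175 tcp [ 0.5638 -0.3267  0.2201] x [ 0.0161 -0.0024 -0.9999] z [-0.0445  0.999  -0.0031] F [ 0.2598 -0.0588  0.5297] w 0.8377454982457921
jaw now 1.6153 twist 0.0045 (other -3.1371) q7 1.911
travel [ 0.1221  0.0027 -0.0029]
travel [ 0.1641  0.0034 -0.0028]
```

```bash
python3 -m pendant '[{"travel":[0.04,0.003,-0.003],"twist":0.004},{"travel":[0.08,0.003,-0.003],"twist":0.004},{"travel":[0.11,0.003,-0.003],"twist":0.004},{"travel":[0.122,0.003,-0.003],"twist":0.004},{"travel":[0.122,0.003,-0.003],"twist":0.004}]'
python3 - <<'E'
from h import *
crop('side','pics/s29.png',290,90,410,210,5)
go([[.5632,-.33,.056]],np.pi/2+.04)
E
```

```text
time: 41.8
position: [0.5632, -0.3299, 0.0986]
tool_rot: [-1.249, 1.18, 1.226]
ft_force: [0.5, 1.0, 0.7]
grip_width: 0.842
t 41.85 tcp [ 0.5638 -0.3303  0.0995] x [ 0.0177 -0.0033 -0.9998] z [-0.0407  0.9992 -0.004 ] F [0.936  0.803  0.5967] w 0.8382376574897651
jaw now 1.6115 twist 0.0007 (other -3.1409) q7 1.865
travel [0.0435 0.0014 0.0005]
```

View pics/s29.png

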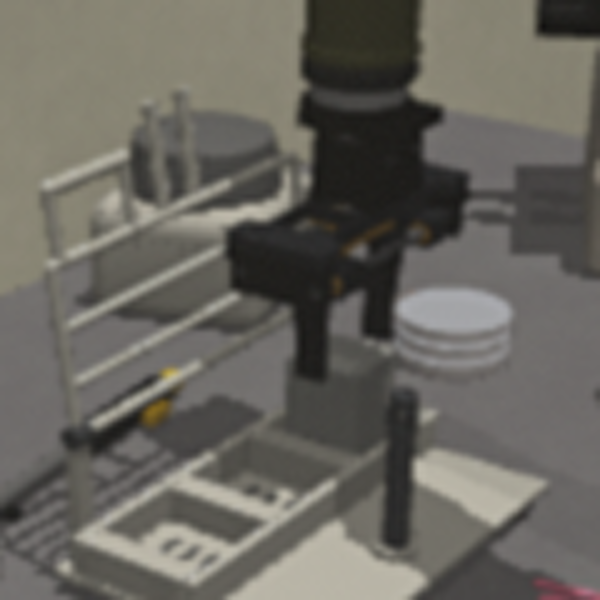

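The fingers straddle pot 2, front finger at crop (312,370). I'll grip and lift it.

```bash
python3 -m pendant '[{"travel":[0.02,0.001,0],"twist":0},{"travel":[0.035,0.001,0],"twist":0},{"travel":[0.043,0.001,0],"twist":0},{"travel":[0.043,0.001,0],"twist":0}]'
python3 -m pendant '[{"travel":[0,0,0],"twist":0},{"travel":[0,0,0],"twist":0},{"travel":[0,0,0],"twist":0},{"travel":[0,0,0],"twist":0}]' -1 15
python3 -m pendant '[{"travel":[-0.03,0,0],"twist":0},{"travel":[-0.06,0,0],"twist":0},{"travel":[-0.1,0,0],"twist":0},{"travel":[-0.14,0,0],"twist":0},{"travel":[-0.14,0,0],"twist":0},{"travel":[-0.14,0,0],"twist":0}]'
python3 - <<'E'
from h import *
crop('side','pics/s30.png',280,60,440,225,4)
go([MW(-.05,-.09,.195)],np.pi/2+MY)
E
```

```text
time: 42.35
position: [0.563, -0.3301, 0.0554]
tool_rot: [-1.249, 1.179, 1.226]
ft_force: [0.3, -0.3, 0.6]
grip_width: 0.841
time: 42.85
position: [0.5632, -0.3305, 0.0559]
tool_rot: [-1.249, 1.18, 1.225]
ft_force: [-0.7, -0.2, 1.6]
grip_width: 0.651
time: 43.6
position: [0.5602, -0.3298, 0.1948]
tool_rot: [-1.248, 1.18, 1.226]
ft_force: [-1.2, 0.2, -1.7]
grip_width: 0.655
t 43.65 tcp [ 0.5599 -0.3297  0.1941] x [ 0.0144 -0.0015 -0.9999] z [-0.0406  0.9992 -0.0021] F [ 0.6121 -0.1834 -1.8596] w 0.6514503252509142
jaw now 1.6114 twist -0.0410 (other 3.1006) q7 1.907
travel [-0.0025  0.0425  0.476 ]
```

View pics/s30.png

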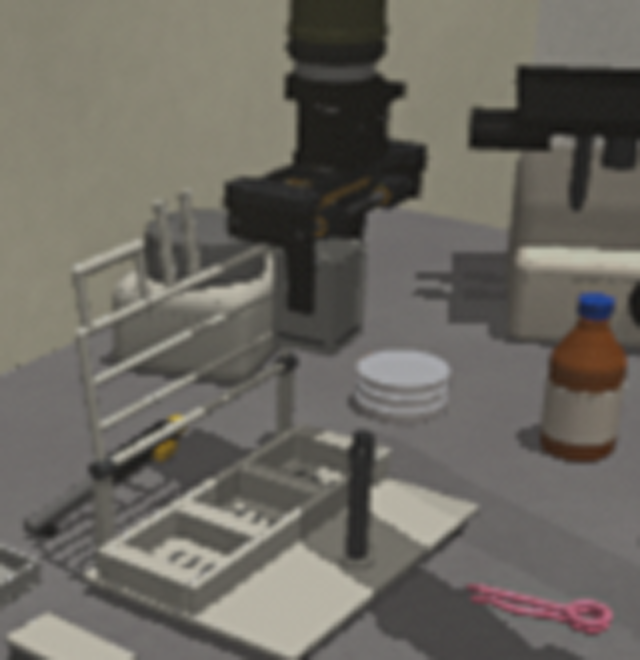

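The rack is empty and pot 2 is held. I'll carry it to the mat.

```bash
python3 -m pendant '[{"travel":[0,0.005,0.06],"twist":-0.005},{"travel":[0,0.01,0.12],"twist":-0.01},{"travel":[0,0.015,0.18],"twist":-0.015},{"travel":[0,0.02,0.24],"twist":-0.02},{"travel":[0,0.03,0.3],"twist":-0.03},{"travel":[0,0.035,0.36],"twist":-0.035},{"travel":[0,0.04,0.42],"twist":-0.04},{"travel":[0,0.0435,0.46],"twist":-0.041},{"travel":[0,0.0445,0.491],"twist":-0.041},{"travel":[0,0.0445,0.491],"twist":-0.041}]'
python3 -m pendant '[{"travel":[0.04,0,0],"twist":0},{"travel":[0.08,0,0],"twist":0},{"travel":[0.08,0,0],"twist":0}]'
python3 - <<'E'
from h import *
go([MW(-.05,-.075,.0395)],np.pi/2+MY)
s,p,R=tool();print(MI(p))
crop('side','pics/s31.png',150,130,300,320,4)
E
```

```text
time: 44.9
position: [0.4937, 0.162, 0.1913]
tool_rot: [-1.279, 1.158, 1.264]
ft_force: [0.8, 0.7, -1.3]
grip_width: 0.65
time: 45.28
position: [0.4918, 0.1597, 0.1079]
tool_rot: [-1.276, 1.165, 1.269]
ft_force: [0.4, 0.6, -1.3]
grip_width: 0.652
t 45.275 tcp [0.4918 0.1597 0.1079] x [ 0.0041 -0.0015 -1.    ] z [-0.0863  0.9963 -0.0018] F [ 0.4145  0.5971 -1.3447] w 0.6520540689326038
jaw now 1.6572 twist 0.0048 (other -3.1368) q7 1.083
travel [ 0.0684 -0.0047 -0.0009]
[-0.055  -0.074   0.1079]
```

View pics/s31.png

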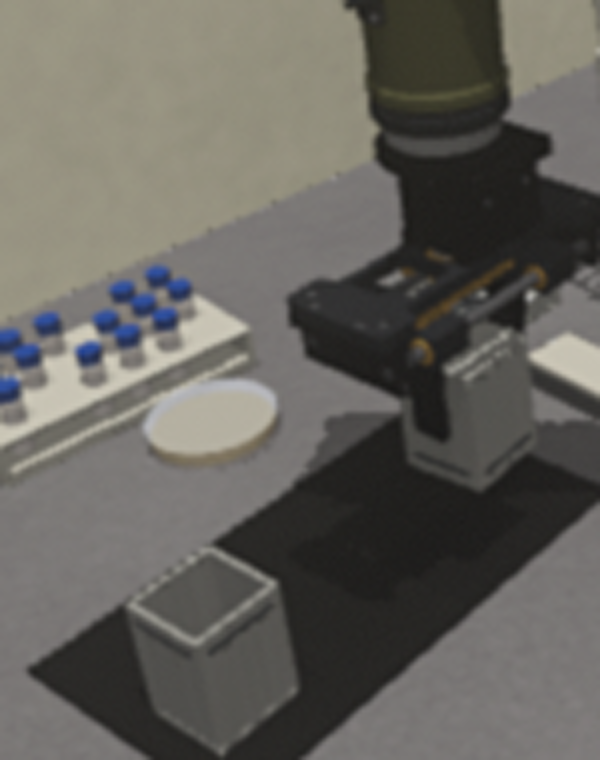

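```bash
python3 -m pendant '[{"travel":[0.03,-0.003,0],"twist":0},{"travel":[0.05,-0.004,0],"twist":0},{"travel":[0.062,-0.004,0],"twist":0},{"travel":[0.068,-0.004,0],"twist":0},{"travel":[0.069,-0.004,0],"twist":0},{"travel":[0.069,-0.004,0],"twist":0}]'
python3 -m pendant '[{"travel":[0,0,0],"twist":0},{"travel":[0,0,0],"twist":0},{"travel":[0,0,0],"twist":0},{"travel":[-0.04,0,0],"twist":0},{"travel":[-0.08,0,0],"twist":0},{"travel":[-0.13,0,0],"twist":0},{"travel":[-0.13,0.05,0],"twist":0},{"travel":[-0.13,0.09,0],"twist":0},{"travel":[-0.13,0.09,0],"twist":0}]' 0.85
python3 - <<'E'
from h import *
crop('top','pics/t32.png',155,140,315,260,5)
s,p,R=tool();print(p,MI(p))
E
```

```text
time: 46.08
position: [0.4985, 0.1613, 0.0417]
tool_rot: [-1.278, 1.161, 1.266]
ft_force: [0.0, -0.6, -0.8]
grip_width: 0.651
time: 47.2
position: [0.4062, 0.1526, 0.1714]
tool_rot: [-1.286, 1.165, 1.258]
ft_force: [1.4, -0.7, 0.4]
grip_width: 0.924
[0.4077 0.1526 0.1715] [-0.1393 -0.0742  0.1715]
```

View pics/t32.png

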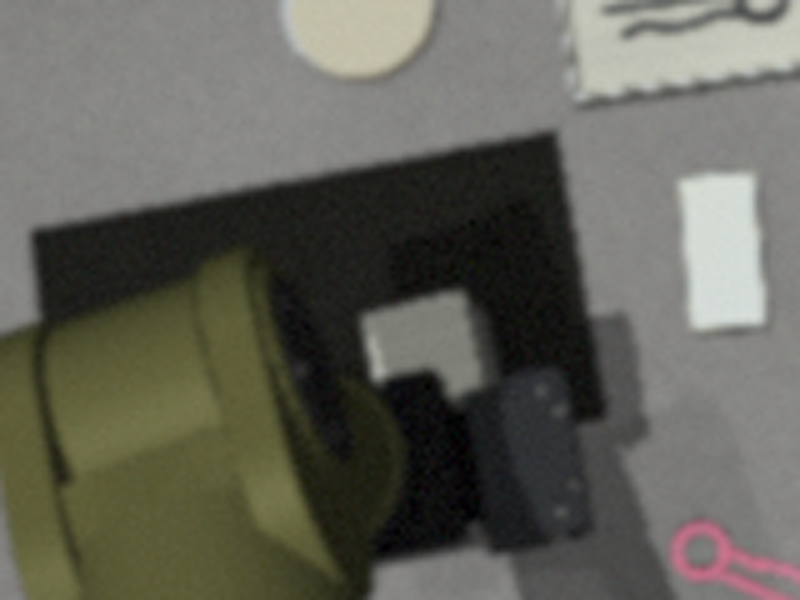

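```bash
python3 -m pendant '[{"travel":[0.04,0,0],"twist":0},{"travel":[0.08,0,0],"twist":0},{"travel":[0.1,-0.02,0],"twist":0},{"travel":[0.1,-0.035,0],"twist":0},{"travel":[0.1,-0.047,0],"twist":0},{"travel":[0.1,-0.055,0],"twist":0},{"travel":[0.1,-0.061,0],"twist":0},{"travel":[0.1,-0.067,0],"twist":0},{"travel":[0.1,-0.073,0],"twist":0},{"travel":[0.1,-0.079,0],"twist":0}]' -1
python3 - <<'E'
from h import *
s,p,R=tool();print(p,MI(p),s['ft_force'])
crop('side','pics/s33.png',180,110,320,290,4)
E
```

```text
time: 48.5
position: [0.4882, 0.1586, 0.0728]
tool_rot: [-1.284, 1.163, 1.258]
ft_force: [-1.3, -0.0, 0.2]
grip_width: 0.007
[0.4882 0.1586 0.0728] [-0.0587 -0.0748  0.0728] [-1.2636 -0.02    0.1874]
```

View pics/s33.png

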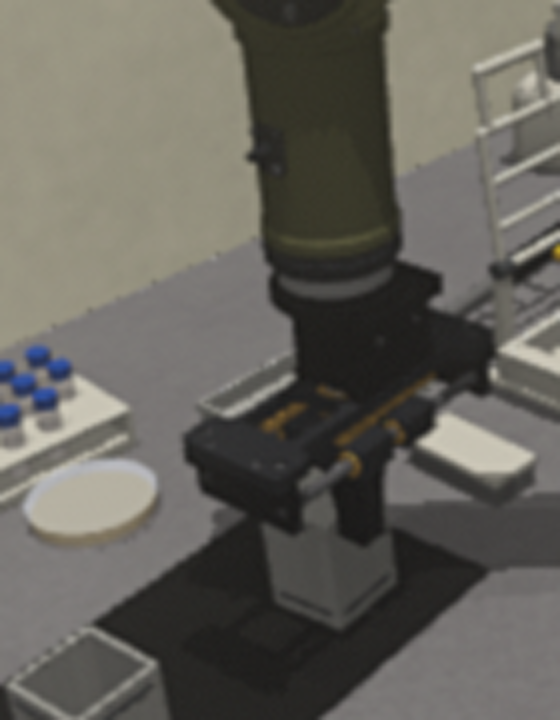

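```bash
python3 -m pendant '[{"travel":[0,-0.006,0],"twist":0},{"travel":[0,-0.012,0],"twist":0},{"travel":[0,-0.018,0],"twist":0},{"travel":[0,-0.024,0],"twist":0},{"travel":[0,-0.03,0],"twist":0},{"travel":[0,-0.034,0],"twist":0},{"travel":[0,-0.034,0],"twist":0},{"travel":[0,-0.034,0],"twist":0}]' -1
python3 -m pendant '[{"travel":[0,0.03,0],"twist":0},{"travel":[-0.02,0.06,0],"twist":0},{"travel":[-0.08,0.08,0],"twist":0},{"travel":[-0.12,0.1,0],"twist":0},{"travel":[-0.12,0.1,0],"twist":0}]' -1
python3 - <<'E'
from h import *
crop('side','pics/s34.png',180,110,320,290,4)
crop('top','pics/t34.png',155,140,315,260,5)
s,p,R=tool();print(p,MI(p),R[:,0])
E
```

```text
time: 49.55
position: [0.5229, 0.1615, 0.0732]
tool_rot: [-1.284, 1.162, 1.258]
ft_force: [-1.4, -0.2, 0.4]
grip_width: 0.005
time: 50.18
position: [0.4226, 0.1533, 0.1942]
tool_rot: [-1.294, 1.164, 1.246]
ft_force: [0.3, -0.2, -0.2]
grip_width: 0.002
[0.4223 0.1531 0.1929] [-0.1248 -0.0749  0.1929] [ 0.0195 -0.0118 -0.9997]
```

View pics/s34.png

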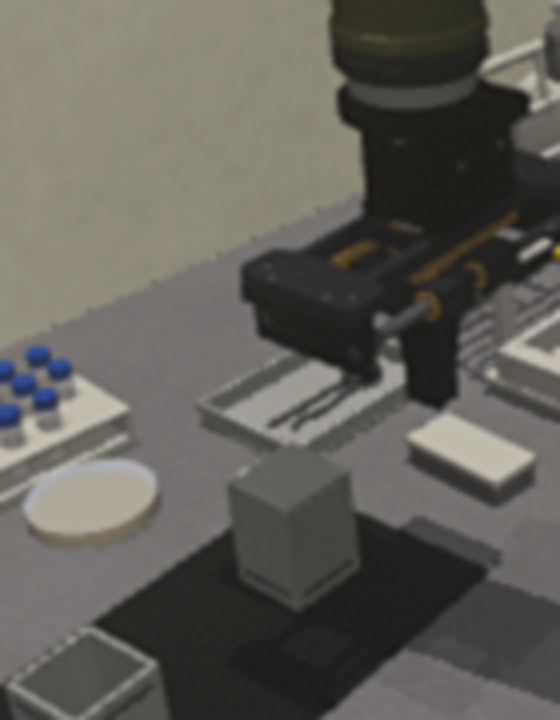

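View pics/t34.png

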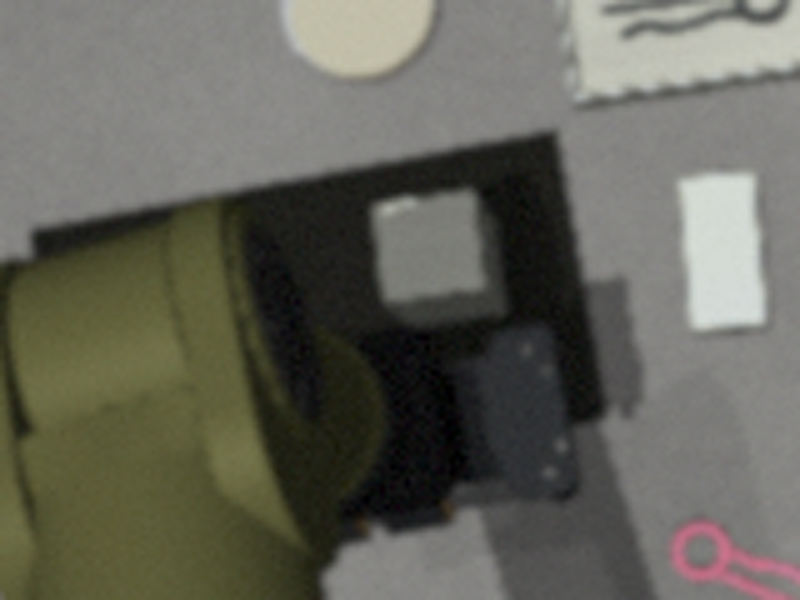

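Pot 2 slid about 30 mm instead of tipping. It still stands mouth-down at top crop (430,247). I'll use the corner grip for this turn too: hold its near upper corner with the fingertips, lift so it swings, then lay it down with an arc.

```bash
python3 - <<'E'
from h import *
P=np.array([onz('top',(155+a/5,140+b/5),.084) for a,b in((372,206),(475,189),(488,290),(384,306))]);y=P[0]-P[1]+P[3]-P[2];x=P[0]-P[3]+P[1]-P[2]
c=P.mean(0);m=(P[2]+P[3])/2;u=x/np.linalg.norm(x)
print(c,MI(c),MI(m),np.arctan2(-y[0],y[1]),np.arctan2(x[1],x[0]),np.linalg.norm(x)/2,np.linalg.norm(y)/2)
t=c-u*.030
print(MI(t))
go([[t[0],t[1],.13],[t[0],t[1],.072]],np.pi/2+.08)
E
```

```text
[0.5585 0.1536 0.084 ] [ 0.011  -0.0855  0.084 ] [-0.0179 -0.0845  0.084 ] 0.04863343655572598 0.047398510539869605 0.05788479192439748 0.057808402460290606
[-0.019  -0.0845  0.084 ]
t 50.275 tcp [0.4223 0.1531 0.1929] x [ 0.0195 -0.0118 -0.9997] z [-0.0843  0.9964 -0.0134] F [ 0.781  -0.638  -0.6551] w 0.00660878285099488
jaw now 1.6552 twist 0.0044 (other -3.1372) q7 1.462
travel [ 0.065  -0.1046 -0.009 ]
travel [ 0.123  -0.1035 -0.0082]
```

```bash
python3 -m pendant '[{"travel":[0,-0.05,-0.004],"twist":0.02},{"travel":[0.03,-0.09,-0.008],"twist":0.035},{"travel":[0.06,-0.104,-0.008],"twist":0.035},{"travel":[0.09,-0.104,-0.008],"twist":0.035},{"travel":[0.115,-0.104,-0.008],"twist":0.035},{"travel":[0.122,-0.104,-0.008],"twist":0.035},{"travel":[0.122,-0.104,-0.008],"twist":0.035},{"travel":[0.122,-0.104,-0.008],"twist":0.035}]' 0.7
python3 -m pendant '[{"travel":[0,0,0],"twist":0},{"travel":[0,0,0],"twist":0},{"travel":[0,0,0],"twist":0},{"travel":[0,0,0],"twist":0}]' -1 4
python3 -m pendant '[{"travel":[-0.015,0,0],"twist":0},{"travel":[-0.03,0,0],"twist":0},{"travel":[-0.045,0,0],"twist":0},{"travel":[-0.05,0,0],"twist":0},{"travel":[-0.05,0,0],"twist":0}]' -1 4
python3 - <<'E'
from h import *
s,p,R=tool();print(p,MI(p),s['ft_force'])
crop('side','pics/s35.png',180,110,320,290,4)
E
```

```text
time: 51.28
position: [0.5283, 0.156, 0.0826]
tool_rot: [-1.266, 1.185, 1.226]
ft_force: [-31.9, -10.8, 85.3]
grip_width: 0.496
time: 51.78
position: [0.5295, 0.1559, 0.0834]
tool_rot: [-1.266, 1.185, 1.225]
ft_force: [-2.7, -1.8, 16.8]
grip_width: 0.571
time: 52.4
position: [0.5288, 0.1566, 0.1337]
tool_rot: [-1.267, 1.184, 1.225]
ft_force: [0.3, -0.6, 0.6]
grip_width: 0.014
[0.5288 0.1566 0.1337] [-0.0184 -0.0801  0.1337] [ 0.3336 -0.6081  0.6211]
```

View pics/s35.png

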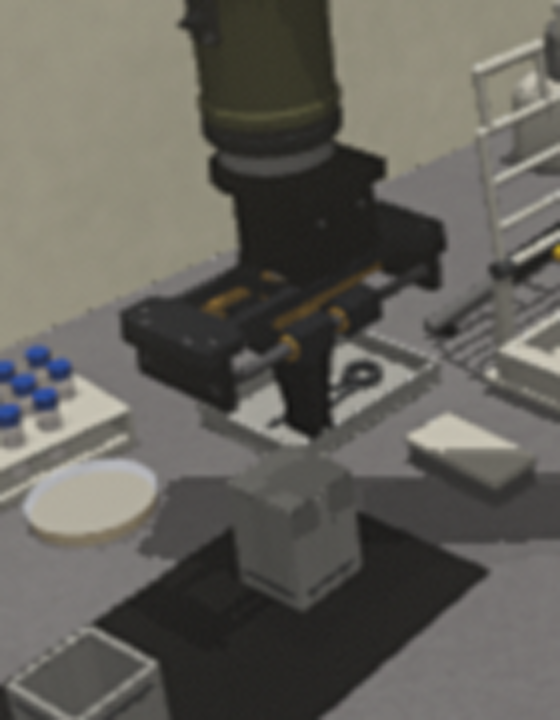

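That was my mistake. The fingers hadn't finished opening, so the tips pressed on the pot's base with a wrist force of 85 N, under the 120 N limit. The pot stayed put. I'll open first, check the opening, then descend.

```bash
python3 -m pendant '[{"travel":[0,0,0],"twist":0},{"travel":[0,0,0],"twist":0},{"travel":[0,0,0],"twist":0},{"travel":[0,0,0],"twist":0},{"travel":[0,0,0],"twist":0},{"travel":[0,0,0],"twist":0},{"travel":[0,0,0],"twist":0},{"travel":[0,0,0],"twist":0},{"travel":[0,0,0],"twist":0}]' 0.7
python3 - <<'E'
from h import *
crop('top','pics/t36.png',155,140,315,260,5)
crop('side','pics/s36.png',180,110,320,290,4)
go([MW(-.019,-.0845,.072)],np.pi/2+.05)
E
```

```text
time: 53.58
position: [0.5285, 0.1565, 0.1332]
tool_rot: [-1.266, 1.185, 1.225]
ft_force: [-0.4, 0.1, -0.7]
grip_width: 0.835
t 53.675 tcp [0.5285 0.1564 0.1332] x [ 0.0175 -0.0164 -0.9997] z [-0.0497  0.9986 -0.0173] F [0.5901 0.124  0.0937] w 0.8433332727818654
jaw now 1.6205 twist -0.0003 (other 3.1413) q7 0.952
travel [ 0.0613  0.0013 -0.0032]
```

View pics/s36.png

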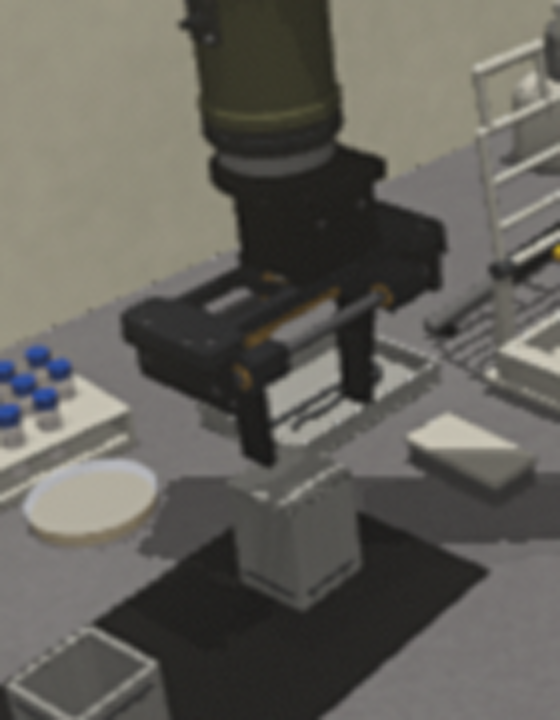

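View pics/t36.png

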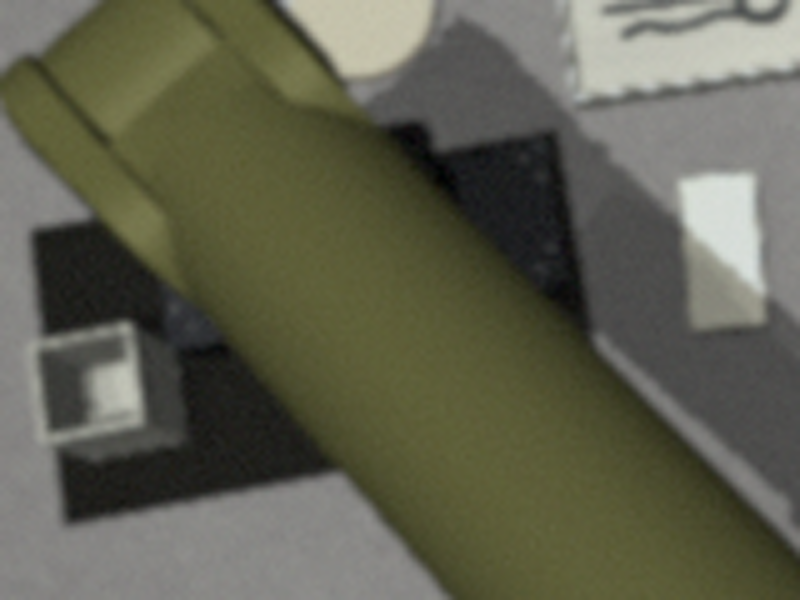

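```bash
python3 -m pendant '[{"travel":[0.03,0.001,-0.003],"twist":0},{"travel":[0.045,0.001,-0.003],"twist":0},{"travel":[0.053,0.001,-0.003],"twist":0}]' 0.7
python3 -m pendant '[{"travel":[0.008,0,0],"twist":0},{"travel":[0.008,0,0],"twist":0}]' 0.7
```

```text
time: 54.05
position: [0.5283, 0.1525, 0.0795]
tool_rot: [-1.266, 1.186, 1.226]
ft_force: [0.7, -0.2, 0.6]
grip_width: 0.848
time: 54.3
position: [0.5282, 0.1525, 0.0712]
tool_rot: [-1.266, 1.186, 1.227]
ft_force: [0.6, -0.5, 0.8]
grip_width: 0.851
```

```bash
python3 -m pendant '[{"travel":[0,0,0],"twist":0},{"travel":[0,0,0],"twist":0},{"travel":[0,0,0],"twist":0},{"travel":[0,0,0],"twist":0},{"travel":[0,0,0],"twist":0}]' -1 4
python3 -m pendant '[{"travel":[-0.015,0,0],"twist":0},{"travel":[-0.03,0,0],"twist":0},{"travel":[-0.045,0,0],"twist":0},{"travel":[-0.05,0,0],"twist":0},{"travel":[-0.05,0,0],"twist":0}]' -1 4
python3 - <<'E'
from h import *
s,p,R=tool();print(p,MI(p),s['ft_force'])
crop('side','pics/s37.png',180,110,320,290,4)
E
```

```text
time: 54.92
position: [0.5284, 0.1525, 0.0715]
tool_rot: [-1.266, 1.186, 1.226]
ft_force: [-0.4, -1.3, 3.7]
grip_width: 0.643
time: 55.55
position: [0.5279, 0.1532, 0.122]
tool_rot: [-1.266, 1.185, 1.225]
ft_force: [-0.7, -0.2, -1.9]
grip_width: 0.64
[0.5279 0.1532 0.122 ] [-0.0196 -0.0834  0.122 ] [-0.6969 -0.1502 -1.912 ]
```

View pics/s37.png

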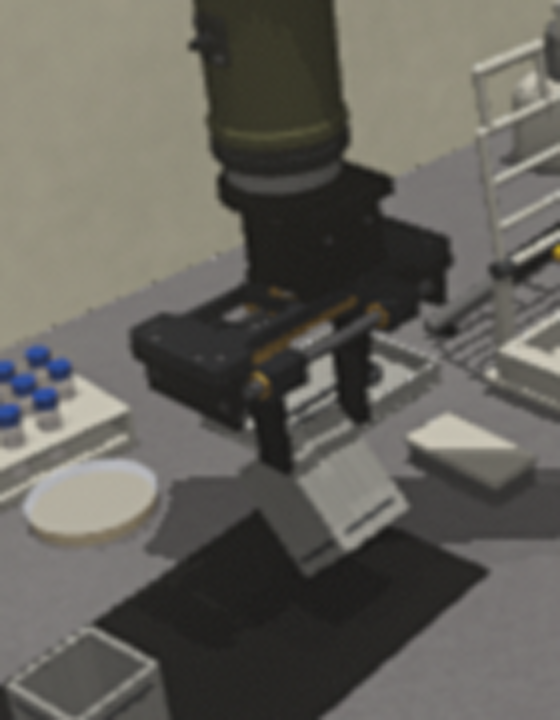

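The pot swung about 45°, its mouth now pointing toward the robot. I'll lower it and arc it down.

```bash
python3 -m pendant '[{"travel":[0.015,0,0],"twist":0},{"travel":[0.026,0,0],"twist":0},{"travel":[0.033,0,0],"twist":0},{"travel":[0.033,0,0],"twist":0}]' -1 4
python3 -m pendant '[{"travel":[0.001,-0.01,0],"twist":0},{"travel":[0.004,-0.02,0],"twist":0},{"travel":[0.007,-0.03,0],"twist":0},{"travel":[0.012,-0.039,0],"twist":0},{"travel":[0.017,-0.047,0],"twist":0},{"travel":[0.024,-0.055,0],"twist":0},{"travel":[0.031,-0.062,0],"twist":0},{"travel":[0.037,-0.068,0],"twist":0},{"travel":[0.037,-0.068,0],"twist":0}]' -1 4
python3 - <<'E'
from h import *
s,p,R=tool();print(p,MI(p),s['ft_force'])
crop('side','pics/s38.png',180,110,320,290,4)
E
```

```text
time: 56.1
position: [0.5278, 0.1525, 0.0878]
tool_rot: [-1.265, 1.187, 1.227]
ft_force: [0.0, 0.3, -1.3]
grip_width: 0.643
time: 57.22
position: [0.596, 0.1554, 0.051]
tool_rot: [-1.265, 1.187, 1.228]
ft_force: [0.6, 0.3, -1.9]
grip_width: 0.641
[0.596  0.1554 0.051 ] [ 0.0485 -0.0868  0.051 ] [ 0.577   0.3162 -1.8602]
```

View pics/s38.png

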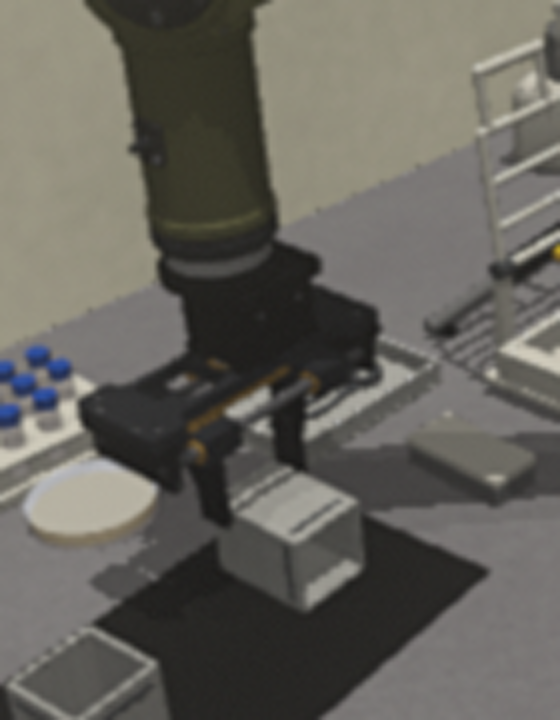

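The pot lies almost flat with its mouth toward the robot. I'll release, retract and locate it.

```bash
python3 -m pendant '[{"travel":[0,0,0],"twist":0},{"travel":[0,0,0],"twist":0},{"travel":[0,0,0],"twist":0},{"travel":[-0.03,0,0],"twist":0},{"travel":[-0.07,0.01,0],"twist":0},{"travel":[-0.1,0.06,0],"twist":0},{"travel":[-0.1,0.11,0],"twist":0},{"travel":[-0.1,0.16,0],"twist":0},{"travel":[-0.1,0.17,0],"twist":0},{"travel":[-0.1,0.17,0],"twist":0}]' 0.7
python3 - <<'E'
from h import *
crop('side','pics/s39.png',180,110,320,290,4)
crop('top','pics/t39.png',155,140,315,260,5)
E
```

```text
time: 58.52
position: [0.4242, 0.1472, 0.1487]
tool_rot: [-1.27, 1.192, 1.222]
ft_force: [1.0, -0.5, -0.1]
grip_width: 0.849
```

View pics/s39.png

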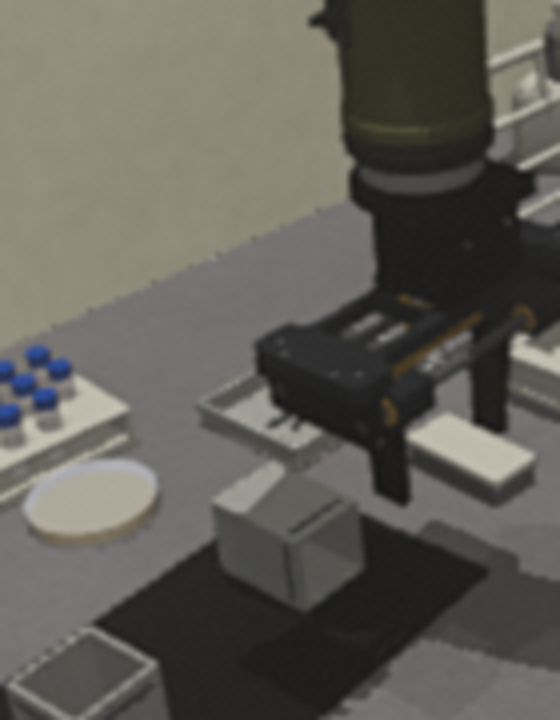

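View pics/t39.png

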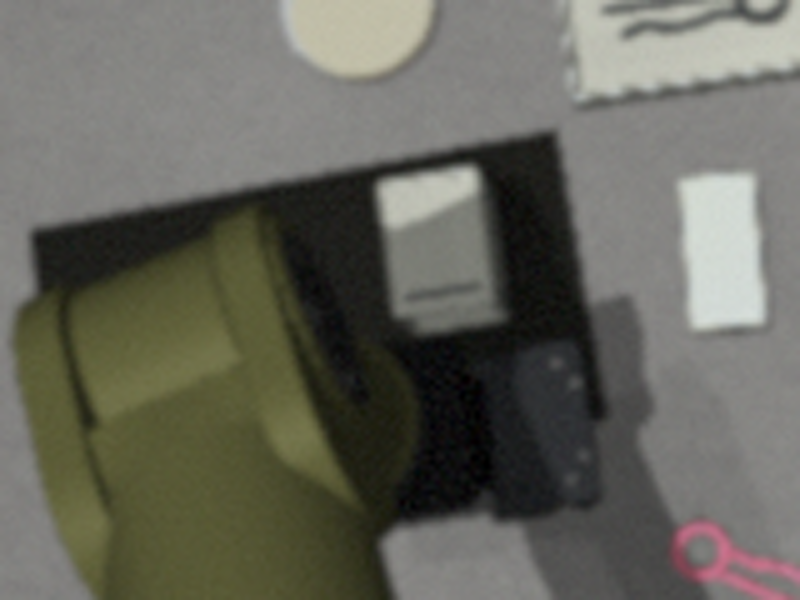

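```bash
python3 - <<'E'
from h import *
P=np.array([onz('top',(155+a/5,140+b/5),.060) for a,b in((377,184),(477,165),(493,301),(392,319))]);y=P[0]-P[1]+P[3]-P[2];x=P[0]-P[3]+P[1]-P[2]
c=P.mean(0);m=(P[2]+P[3])/2;u=x/np.linalg.norm(x)
print(c,MI(c),MI(m),np.arctan2(-y[0],y[1]),np.arctan2(x[1],x[0]),np.linalg.norm(x)/2,np.linalg.norm(y)/2)
t=m-u*.002
go([[t[0],t[1],.11],[t[0],t[1],.049]],np.pi/2+.05)
E
```

```text
[0.5673 0.1548 0.06  ] [ 0.0199 -0.085   0.06  ] [-0.0199 -0.0833  0.06  ] 0.0736083340203814 0.0373222430616774 0.07971917825819036 0.057593785153373794
t 58.625 tcp [0.4256 0.148  0.1493] x [ 0.016  -0.0176 -0.9997] z [-0.0493  0.9986 -0.0184] F [-0.7893  0.5549  0.6437] w 0.8510111778861815
jaw now 1.6201 twist -0.0007 (other 3.1409) q7 1.322
travel [ 0.0408 -0.0995  0.001 ]
travel [ 0.1018 -0.0985  0.0022]
```

```bash
python3 -m pendant '[{"travel":[0.02,-0.05,0.001],"twist":0},{"travel":[0.03,-0.09,0.001],"twist":0},{"travel":[0.05,-0.099,0.001],"twist":0},{"travel":[0.075,-0.099,0.002],"twist":0},{"travel":[0.095,-0.099,0.002],"twist":0},{"travel":[0.102,-0.099,0.002],"twist":0},{"travel":[0.102,-0.099,0.002],"twist":0}]' 0.7
python3 -m pendant '[{"travel":[0,0,0],"twist":0},{"travel":[0,0,0],"twist":0},{"travel":[0,0,0],"twist":0},{"travel":[0,0,0],"twist":0},{"travel":[0,0,0],"twist":0}]' -1 4
python3 -m pendant '[{"travel":[-0.015,0,0],"twist":0},{"travel":[-0.03,0,0],"twist":0},{"travel":[-0.045,0,0],"twist":0},{"travel":[-0.06,0,0],"twist":0},{"travel":[-0.075,0,0],"twist":0},{"travel":[-0.09,0,0],"twist":0},{"travel":[-0.09,0,0],"twist":0}]' -1 4
python3 - <<'E'
from h import *
s,p,R=tool();print(p,MI(p),s['ft_force'])
crop('side','pics/s40.png',180,110,320,290,4)
E
```

```text
time: 59.5
position: [0.526, 0.1532, 0.0487]
tool_rot: [-1.266, 1.187, 1.226]
ft_force: [0.3, -0.2, -0.6]
grip_width: 0.848
time: 60.12
position: [0.5265, 0.153, 0.0494]
tool_rot: [-1.267, 1.187, 1.224]
ft_force: [-0.3, -1.6, 5.9]
grip_width: 0.643
time: 61.0
position: [0.5259, 0.155, 0.1408]
tool_rot: [-1.267, 1.185, 1.223]
ft_force: [1.1, -0.2, -1.3]
grip_width: 0.641
[0.5259 0.155  0.1408] [-0.0214 -0.0815  0.1408] [ 1.0612 -0.1574 -1.3417]
```

View pics/s40.png

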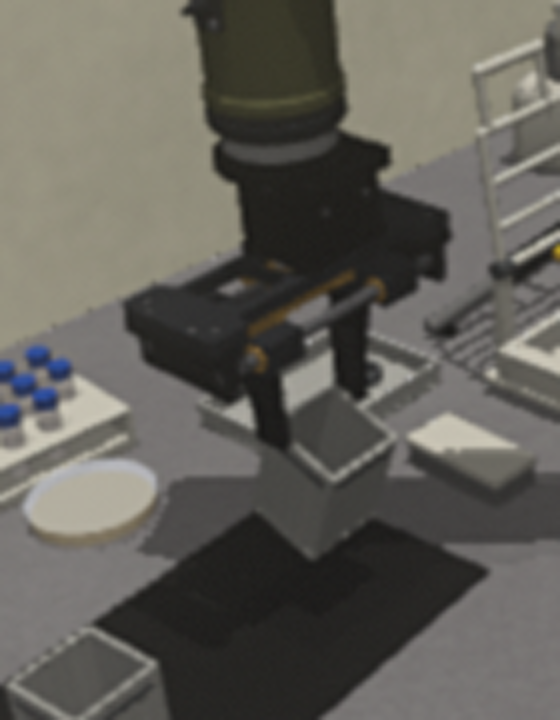

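The pot hangs mouth-up as the first one did. I'll lower and arc it upright.

```bash
python3 -m pendant '[{"travel":[0.015,0,0],"twist":0},{"travel":[0.03,0,0],"twist":0},{"travel":[0.04,0,0],"twist":0},{"travel":[0.046,0,0],"twist":0},{"travel":[0.046,0,0],"twist":0}]' -1 4
python3 -m pendant '[{"travel":[0.001,-0.008,0],"twist":0},{"travel":[0.003,-0.016,0],"twist":0},{"travel":[0.006,-0.024,0],"twist":0},{"travel":[0.009,-0.031,0],"twist":0},{"travel":[0.013,-0.039,0],"twist":0},{"travel":[0.018,-0.046,0],"twist":0},{"travel":[0.018,-0.046,0],"twist":0}]' -1 4
python3 - <<'E'
from h import *
s,p,R=tool();print(p,MI(p),s['ft_force'])
crop('side','pics/s41.png',180,110,320,290,4)
E
```

```text
time: 61.68
position: [0.5258, 0.1538, 0.0933]
tool_rot: [-1.267, 1.187, 1.225]
ft_force: [-0.6, 0.3, -0.9]
grip_width: 0.643
time: 62.55
position: [0.5716, 0.1556, 0.0752]
tool_rot: [-1.265, 1.189, 1.226]
ft_force: [-0.2, -1.1, 1.7]
grip_width: 0.638
[0.5716 0.1556 0.0752] [ 0.0242 -0.0846  0.0752] [-0.1861 -1.1016  1.7496]
```

View pics/s41.png

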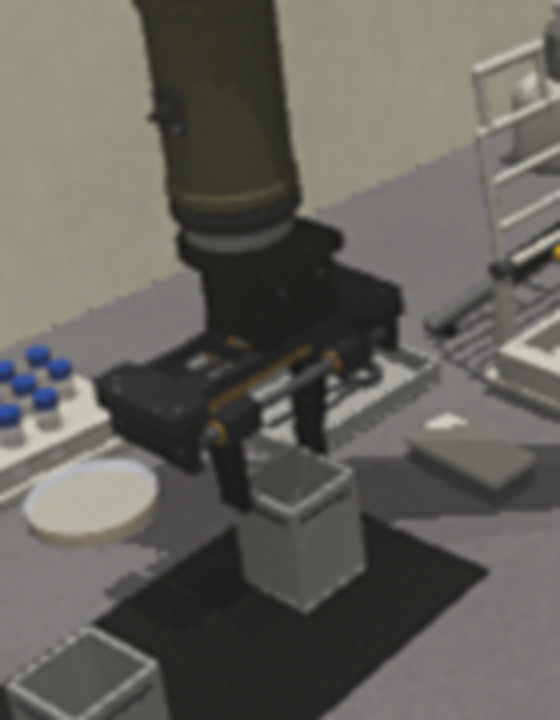

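```bash
python3 -m pendant '[{"travel":[0.002,-0.001,0],"twist":0},{"travel":[0.002,-0.001,0],"twist":0},{"travel":[0,0,0],"twist":0},{"travel":[-0.04,0,0],"twist":0},{"travel":[-0.09,0,0],"twist":0},{"travel":[-0.15,0,0],"twist":0},{"travel":[-0.21,0,-0.02],"twist":0},{"travel":[-0.27,0.02,-0.08],"twist":0},{"travel":[-0.28,0.04,-0.14],"twist":0},{"travel":[-0.28,0.05,-0.2],"twist":0}]' 0.5
python3 -m pendant '[{"travel":[0,0.03,-0.06],"twist":0},{"travel":[0,0.05,-0.11],"twist":0},{"travel":[0,0.05,-0.11],"twist":0},{"travel":[0,0.05,-0.11],"twist":0}]' -0.3
python3 - <<'E'
from h import *
crop('side','pics/s42.png',140,80,360,320,3)
crop('top','pics/t42.png',155,90,445,260,2.7)
s,p,R=tool();print(p,R[:,0],R[:,2],s['joint_positions'])
E
```

```text
time: 63.85
position: [0.5303, -0.0207, 0.3575]
tool_rot: [-1.27, 1.186, 1.226]
ft_force: [1.2, -0.7, -0.2]
grip_width: 0.751
time: 64.35
position: [0.4863, -0.1323, 0.3589]
tool_rot: [-1.27, 1.186, 1.226]
ft_force: [0.5, 0.8, 0.2]
grip_width: 0.399
[ 0.4868 -0.1308  0.359 ] [ 0.0177 -0.0184 -0.9997] [-0.0561  0.9982 -0.0194] [ 1.5012 -0.0154 -1.266   1.5556 -0.0009  1.5691  1.8621]
```

View pics/s42.png

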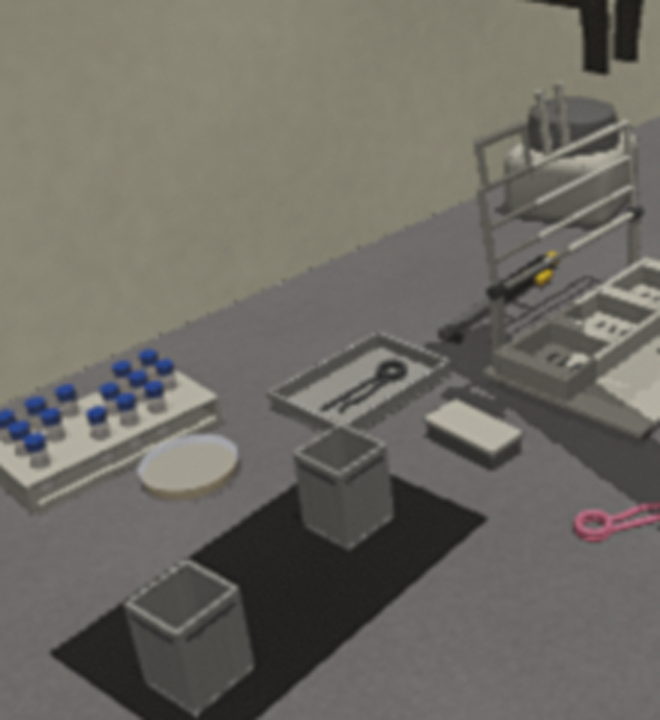

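View pics/t42.png

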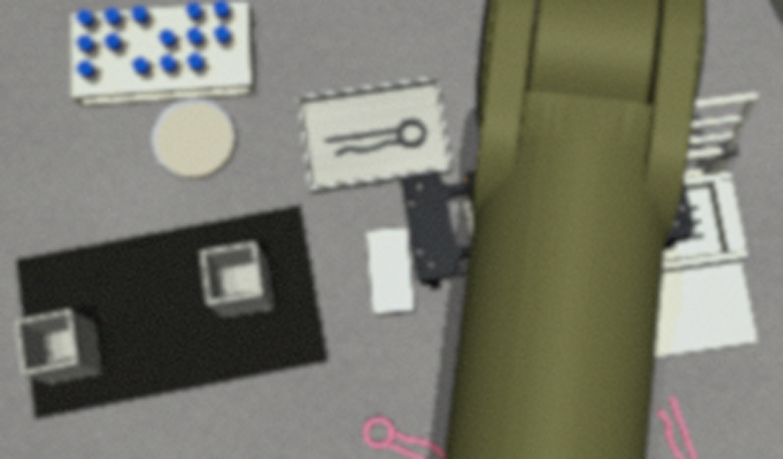

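Both pots stand mouth-up on the mat, with rims at top crop (55,340) and (232,275), and the clip is still in the dish. Now back to the gate handle.

```bash
python3 -m pendant '[{"travel":[-0.02,0,0],"twist":0.17},{"travel":[-0.03,0,0],"twist":0.34},{"travel":[-0.03,0,0],"twist":0.51},{"travel":[-0.03,0,0],"twist":0.68},{"travel":[-0.03,0,0],"twist":0.85},{"travel":[-0.03,0,0],"twist":1.02},{"travel":[-0.03,0,0],"twist":1.19},{"travel":[-0.03,0,0],"twist":1.36},{"travel":[-0.03,0,0],"twist":1.53},{"travel":[-0.03,0,0],"twist":1.596}]' -0.3
python3 -m pendant '[{"travel":[0,0,0],"twist":0},{"travel":[0,0,0],"twist":0}]' -0.3
python3 - <<'E'
from h import *
P=[]
s,p,R=tool(); g=np.array([.634,-.1515,.262])
go([g+R[:,0]*.019-[0,0,.0]+[0,0,.14],g+R[:,0]*.019],YAW)
crop('top','pics/t43.png',320,100,455,235,5)
crop('side','pics/s43.png',280,50,440,225,4)
print(proj('top',[.632,-.152,.262]),proj('side',[.632,-.152,.262]), s['joint_positions'][6])
E
```

```text
time: 65.7
position: [0.487, -0.1277, 0.3889]
tool_rot: [-0.04, 1.553, 0.012]
ft_force: [0.1, 1.0, -0.5]
grip_width: 0.346
time: 65.95
position: [0.4875, -0.1261, 0.3889]
tool_rot: [-0.043, 1.553, 0.015]
ft_force: [-0.1, 0.1, 0.7]
grip_width: 0.355
t 65.95 tcp [ 0.4875 -0.1261  0.3889] x [ 0.018  -0.0171 -0.9997] z [0.9992 0.0372 0.0174] F [-0.1439  0.1301  0.7473] w 0.35517978972675035
jaw now 0.0372 twist 0.0062 (other -3.1354) q7 0.259
travel [ 0.009  -0.031   0.1457]
travel [ 0.149  -0.0285  0.1433]
[351.3964 129.487 ] [307.76   123.7989] 0.2591556791395948
```

View pics/s43.png

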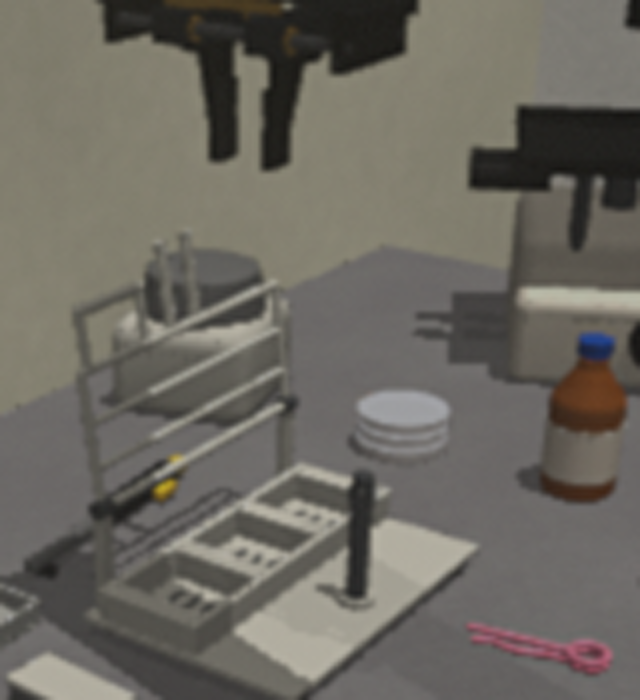

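View pics/t43.png

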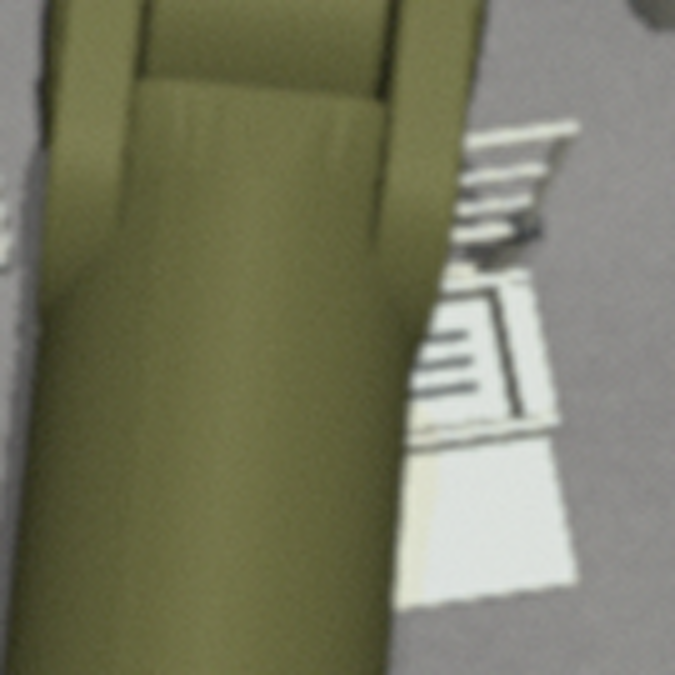

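```bash
python3 - <<'E'
from h import *
g,e=tri((352,128.4),(307.3,124.6)); print(g,e)
E
python3 -m pendant '[{"travel":[0,-0.01,0.05],"twist":0.006},{"travel":[0,-0.02,0.1],"twist":0.006},{"travel":[0.005,-0.031,0.145],"twist":0.006},{"travel":[0.03,-0.031,0.145],"twist":0.006},{"travel":[0.04,-0.031,0.145],"twist":0.006},{"travel":[0.04,-0.031,0.145],"twist":0.006}]' -0.3
python3 - <<'E'
from h import *
s,p,R=tool(); g=np.array([.634,-.1515,.262])
go([g+R[:,0]*.019],YAW)
crop('side','pics/s44.png',280,50,440,225,4)
E
```

```text
[ 0.636  -0.1543  0.2581] 1.9663518715513652e-05
time: 66.8
position: [0.633, -0.1545, 0.352]
tool_rot: [-0.037, 1.554, 0.007]
ft_force: [0.5, 0.8, 0.4]
grip_width: 0.351
t 66.8 tcp [ 0.633  -0.1545  0.352 ] x [ 0.0171 -0.0185 -0.9997] z [0.9995 0.0281 0.0166] F [0.4898 0.7524 0.4189] w 0.351467781261605
jaw now 0.0281 twist -0.0029 (other 3.1387) q7 -0.087
travel [ 0.1089  0.0047 -0.0005]
```

View pics/s44.png

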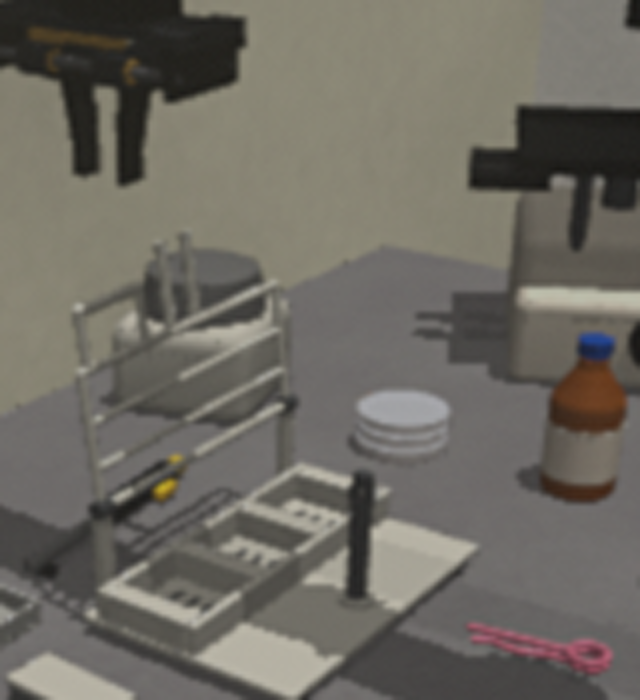

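```bash
python3 -m pendant '[{"travel":[0.04,0.003,0],"twist":0},{"travel":[0.075,0.003,0],"twist":0},{"travel":[0.095,0.003,0],"twist":0},{"travel":[0.107,0.003,0],"twist":0},{"travel":[0.107,0.003,0],"twist":0}]' -0.3
python3 -m pendant '[{"travel":[0,0,0],"twist":0},{"travel":[0,0,0],"twist":0},{"travel":[0,0,0],"twist":0},{"travel":[0,0,0],"twist":0}]' -1 15
python3 - <<'E'
from h import *
s,p,R=tool(); g=p-R[:,0]*.019
hx=.614; hz=.11; r=np.hypot(g[0]-hx,g[2]-hz); a0=np.arctan2(g[2]-hz,hx-g[0]); print('g',g,'r',r,'a',a0,s['ft_force'])
c,sn=np.cos(YAW),np.sin(YAW)
P=[]
for a in [1.63,1.54,1.45,1.36,1.27,1.18,1.09,1.0,.91,.82]:
    dx=.1535*(np.cos(a0)-np.cos(a)); dz=.1535*(np.sin(a)-np.sin(a0)); P.append(p+[c*dx,sn*dx,dz])
go(P,YAW)
crop('side','pics/s45.png',280,50,440,225,4)
E
```

```text
time: 67.47
position: [0.635, -0.1541, 0.2465]
tool_rot: [-0.036, 1.552, 0.005]
ft_force: [-1.1, 0.1, -0.1]
grip_width: 0.352
time: 67.97
position: [0.6355, -0.154, 0.2472]
tool_rot: [-0.037, 1.551, 0.005]
ft_force: [-0.0, 1.1, 2.5]
grip_width: 0.11
g [ 0.6351 -0.1536  0.2662] r 0.1575788465483328 a 1.7050066708922897 [-0.0298  1.0655  2.5266]
t 67.975 tcp [ 0.6355 -0.154   0.2472] x [ 0.0202 -0.0196 -0.9996] z [0.9994 0.027  0.0197] F [-0.0298  1.0655  2.5266] w 0.11026017369134873
jaw now 0.0270 twist -0.0040 (other 3.1376) q7 -0.126
travel [-0.0013 -0.0001 -0.0114]
travel [-0.0018 -0.0001 -0.0252]
travel [-0.001  -0.0002 -0.039 ]
travel [ 0.001  -0.0002 -0.0527]
travel [ 0.0042 -0.0002 -0.0661]
travel [ 0.0086 -0.0001 -0.0792]
travel [ 0.0142 -0.0001 -0.0918]
travel [ 0.0209  0.     -0.1039]
travel [ 0.0287  0.0001 -0.1153]
travel [ 0.0374  0.0003 -0.126 ]
```

View pics/s45.png

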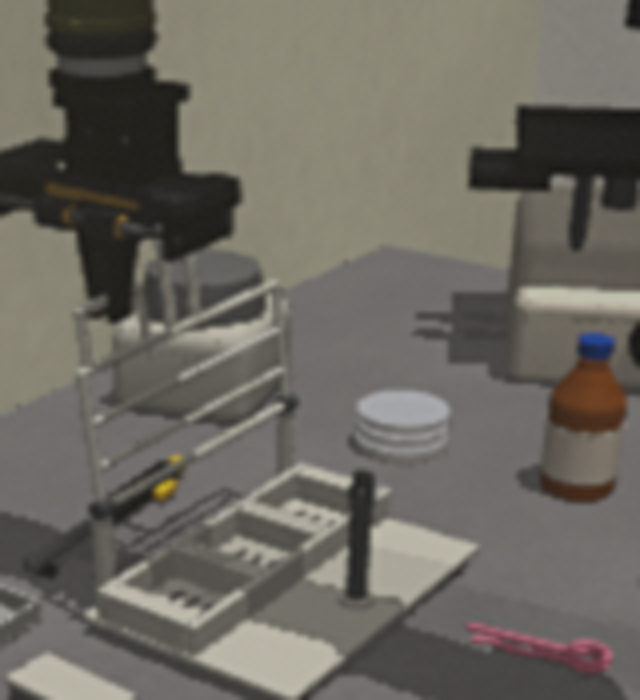

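The handle is gripped (9.6 mm). I'll lower the gate in small steps.

```bash
python3 -m pendant '[{"travel":[-0.001,0,-0.0115],"twist":0},{"travel":[-0.001,0,-0.025],"twist":0},{"travel":[0,0,-0.039],"twist":0},{"travel":[0.002,0,-0.0525],"twist":0},{"travel":[0.005,0,-0.066],"twist":0},{"travel":[0.009,0,-0.079],"twist":0},{"travel":[0.0145,0,-0.092],"twist":0},{"travel":[0.021,0,-0.104],"twist":0},{"travel":[0.029,0,-0.115],"twist":0},{"travel":[0.0375,0,-0.126],"twist":0}]' -1 20
python3 - <<'E'
from h import *
s,p,R=tool(); g=p-R[:,0]*.019
hx=.614; hz=.11; r=np.hypot(g[0]-hx,g[2]-hz); a0=np.arctan2(g[2]-hz,hx-g[0]); print('g',g,'r',r,'a',a0,s['ft_force'],s['grip_width'])
c,sn=np.cos(YAW),np.sin(YAW)
P=[]
for a in [.75,.67,.59,.51,.43,.35,.27,.19,.11,.04,0]:
    dx=.1535*(np.cos(a0)-np.cos(a)); dz=.1535*(np.sin(a)-np.sin(a0)); P.append(p+[c*dx,sn*dx,dz])
go(P,YAW)
crop('side','pics/s46.png',280,50,440,225,4)
E
```

```text
time: 69.28
position: [0.5094, -0.1578, 0.2064]
tool_rot: [-0.036, 1.551, 0.006]
ft_force: [0.0, 1.5, -0.1]
grip_width: 0.108
g [ 0.509  -0.1574  0.2254] r 0.15602618098666562 a 0.8326814660766496 [ 0.0313  1.4674 -0.1129] 0.10766320725831811
t 69.275 tcp [ 0.5094 -0.1578  0.2064] x [ 0.0198 -0.0193 -0.9996] z [0.9994 0.0272 0.0193] F [ 0.0313  1.4674 -0.1129] w 0.10766320725831811
jaw now 0.0272 twist -0.0038 (other 3.1378) q7 0.048
travel [ 0.0087  0.0001 -0.0092]
travel [ 0.0179  0.0003 -0.0174]
travel [ 0.0277  0.0005 -0.0248]
travel [ 0.038   0.0006 -0.0314]
travel [ 0.0488  0.0008 -0.0372]
travel [ 0.0601  0.001  -0.0421]
travel [ 0.0717  0.0013 -0.046 ]
travel [ 0.0836  0.0015 -0.0491]
travel [ 0.0957  0.0017 -0.0511]
travel [ 0.1064  0.0019 -0.0521]
travel [ 0.1125  0.002  -0.0524]
```

View pics/s46.png

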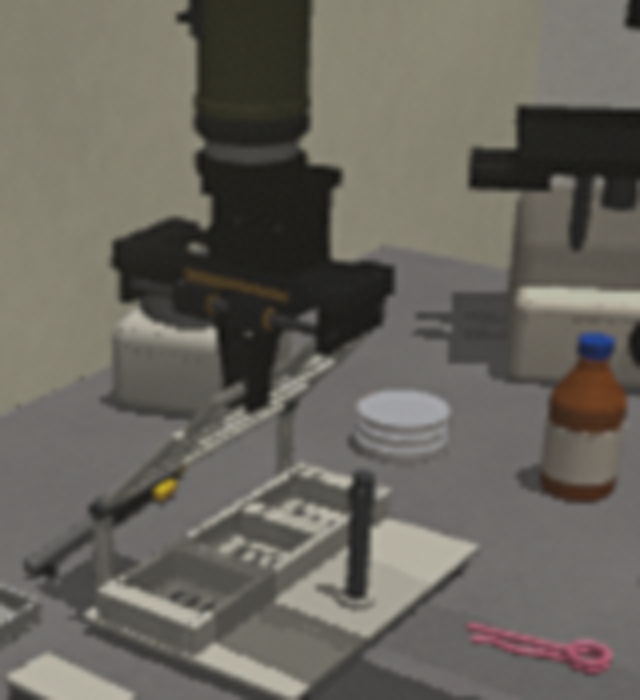

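```bash
python3 -m pendant '[{"travel":[0.009,0,-0.009],"twist":0},{"travel":[0.018,0,-0.0175],"twist":0},{"travel":[0.0275,0,-0.025],"twist":0},{"travel":[0.038,0,-0.0315],"twist":0},{"travel":[0.049,0,-0.037],"twist":0},{"travel":[0.06,0.001,-0.042],"twist":0},{"travel":[0.0715,0.001,-0.046],"twist":0},{"travel":[0.0835,0.001,-0.049],"twist":0},{"travel":[0.0955,0.002,-0.051],"twist":0},{"travel":[0.105,0.002,-0.052],"twist":0}]' -1 20
python3 -m pendant '[{"travel":[0.003,0,0],"twist":0},{"travel":[0.006,0,0],"twist":0},{"travel":[0.008,0,0],"twist":0},{"travel":[0.008,0,0],"twist":0}]' -1 20
python3 - <<'E'
from h import *
s,p,R=tool(); g=p-R[:,0]*.019; print(g,s['ft_force'],s['grip_width'])
crop('side','pics/s47.png',280,50,440,225,4)
E
```

```text
time: 70.58
position: [0.4609, -0.1594, 0.1]
tool_rot: [-0.038, 1.546, 0.005]
ft_force: [8.0, 0.8, -1.5]
grip_width: 0.108
time: 71.08
position: [0.4612, -0.1602, 0.0944]
tool_rot: [-0.039, 1.548, 0.004]
ft_force: [-7.9, 2.5, 24.1]
grip_width: 0.104
[ 0.4607 -0.1598  0.1134] [-7.8852  2.4808 24.0851] 0.10380987748063636
```

View pics/s47.png

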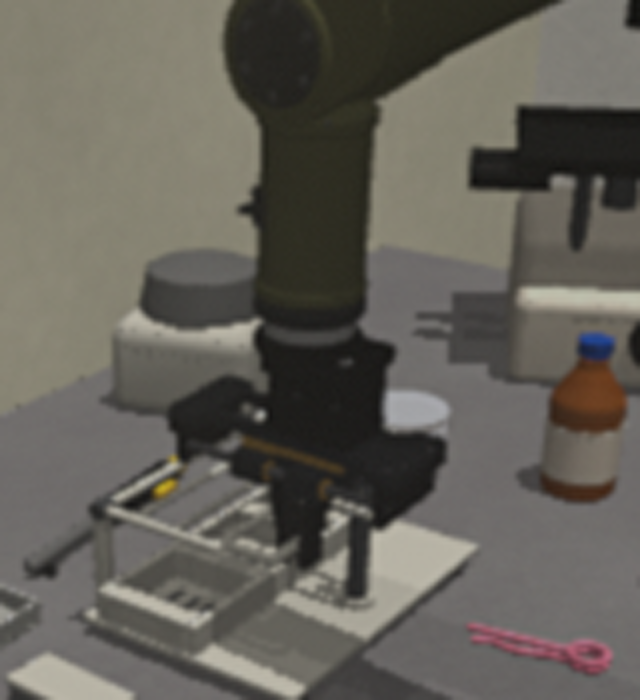

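A 24 N upward reaction means the gate is on its stop. I'll release and rise.

```bash
python3 -m pendant '[{"travel":[0,0,0],"twist":0},{"travel":[0,0,0],"twist":0},{"travel":[0,0,0],"twist":0},{"travel":[0,0,0],"twist":0}]' -0.3
python3 -m pendant '[{"travel":[-0.03,0,0],"twist":0},{"travel":[-0.07,0,0],"twist":0},{"travel":[-0.12,0,0],"twist":0},{"travel":[-0.18,0,0],"twist":0},{"travel":[-0.22,-0.06,0],"twist":0},{"travel":[-0.22,-0.12,-0.01],"twist":0},{"travel":[-0.22,-0.18,-0.02],"twist":0},{"travel":[-0.22,-0.24,-0.04],"twist":0},{"travel":[-0.22,-0.3,-0.06],"twist":0},{"travel":[-0.22,-0.3,-0.06],"twist":0}]' -0.3
python3 - <<'E'
from h import *
s,p,R=tool(); print(p,s['time'])
crop('side','pics/s48.png',140,110,440,330,2.6)
crop('top','pics/t48.png',150,80,450,260,2.6)
E
```

```text
time: 71.62
position: [0.4608, -0.1603, 0.094]
tool_rot: [-0.039, 1.549, 0.004]
ft_force: [0.7, -0.1, -0.1]
grip_width: 0.339
time: 72.88
position: [0.4, -0.4629, 0.3173]
tool_rot: [-0.03, 1.55, -0.002]
ft_force: [0.5, 0.6, 0.3]
grip_width: 0.353
[ 0.4    -0.4629  0.3173] 72.875
```

View pics/s48.png

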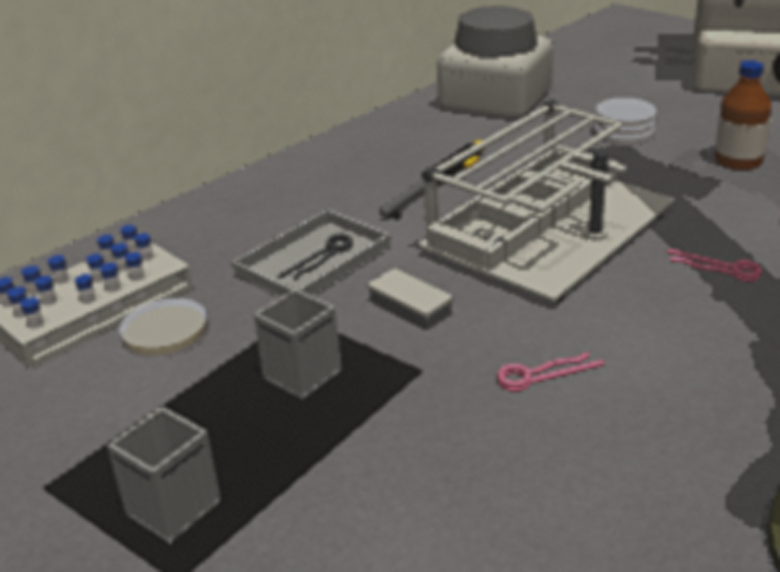

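View pics/t48.png

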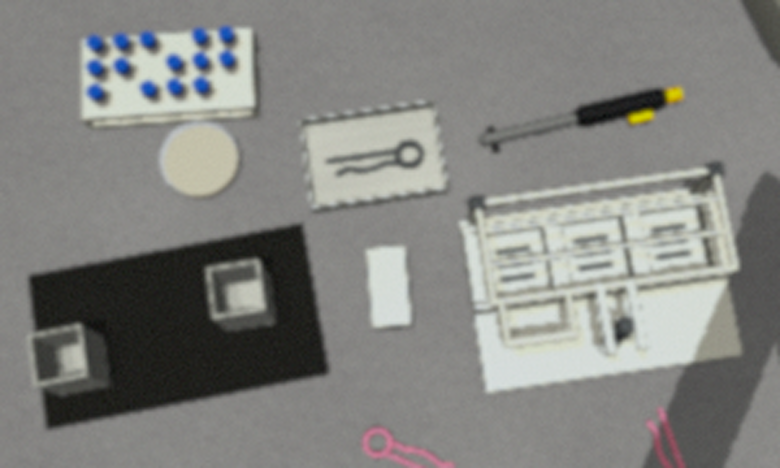

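The gate is down with the prongs either side of the pin. The pots are upright at top crop (68,358) and (240,288), and the clip is in the dish. One last numeric check, then I'll hand it in.

```bash
python3 - <<'E'
from h import *
f=lambda u,v:(150+u/2.6,80+v/2.6)
print('pots',MI(onz('top',f(68,358),.084)),MI(onz('top',f(240,288),.084)))
c,s=np.cos(.041),np.sin(.041)
for n,q in(('coil',(409,153)),('tip',(328,161))):
    d=onz('top',f(*q),.008)[:2]-[.7094,-.0052]; print(n,[c*d[0]+s*d[1],-s*d[0]+c*d[1]])
print('handle',f(540,340))
a=cv2.imread('pics/top0.png').astype(int); b=ctrl.get_image('top')[:,:,::-1].astype(int)
print('diff slidebox/petri/pipette',[np.abs(a[y0:y1,x0:x1]-b[y0:y1,x0:x1]).mean().round(2) for x0,y0,x1,y1 in((285,170,312,212),(208,124,245,158),(330,108,418,140))])
ctrl.close_job()
E
```

```text
pots [-0.0326  0.1004  0.084 ] [ 0.0067 -0.0886  0.084 ]
coil [np.float64(0.0008169653467466626), np.float64(-0.04022631289359361)]
tip [np.float64(0.005746963020092289), np.float64(0.05490113682930806)]
handle (357.6923076923077, 210.76923076923077)
diff slidebox/petri/pipette [np.float64(1.86), np.float64(1.94), np.float64(1.88)]
the job is handed in; nothing more can be done
```

The job is done and handed in at about 73 s of the 210 s allowed; the hand-in reported no verdict. I drew the clip from the pin and laid it in the dish, then opened the gate. Both pots in the rack were turned over and stood mouth-up on the mat. I then lowered the gate by its handle onto its stop and released it.

**Last checks, all from the camera images:**
- **Pots:** both stand upright at about (-0.033, 0.100) and (0.007, -0.089) m in the mat frame.
- **Clip:** the coil is at (0.001, -0.040) m and the tip at (0.006, 0.055) m in the dish frame, both inside the limits.
- **Gate:** the handle is back within about 1 pixel of its starting place. I did not measure the gate angle directly.
- **Bystanders:** the picture patches around the slide box, Petri dish and pipette match the start to within about 2 grey levels, so they have not moved.

**What went wrong on the way:**
- **Turning the pots in the grip:** rolling a pot against the mat in a full pad grip did not work. I switched to pushing the first pot over and using light fingertip grips at the pot's corner.
- **Sliding:** pot 2 slid about 30 mm on the mat when I tried to push it over, so I used the corner grip for it instead.
- **Hard press:** I once came down on pot 2 before the fingers had finished opening, giving a wrist force reading of 85 N. That is under the 120 N wrist limit. Contact was at the fingertips, so I don't think the 40 N limit for the gripper's body applies, but I could not confirm that.

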